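# Gauge a waveguide port block on its kinematic base

### The arm

A 6-joint arm with a two-finger parallel gripper is mounted at the origin on a cart in front of the work surface, level with it; the furniture and walls round the work are solid. World frame = base frame: x ahead of the robot, y to its left, z up, the work surface at z = 0. Lengths are in m, angles in rad, forces in N, time in s.
With the tool pointing down it reaches from about 0.35 to 0.8 m from the base axis. Payload 7.3 kg.
Tool frame: the origin (TCP) lies at the very end of the fingers, on their centre line; the grasp point (between the pads) lies 19 mm behind it (ctrl.tcp_to_grasp is the distance from the TCP to the grasp point, in m); z points along the fingers, y is the direction in which the jaws open and shut (so a half turn about z gives the same grasp; the last joint's range is limited). The gripper opens to 85 mm and grips with 20 to 120 N. Pads are 22 mm wide; open, the fingers measure 114 mm over their backs; the gripper's body (76 mm by 85 mm) begins 54 mm behind the grasp point. The pads swing forward as they close: fully open they stand 13 mm farther back than shut.
Start: joints at [1.151, 0.342, 1.524, -0, 1.275, -0.146], TCP at [0.142, 0.505, 0.231] pointing down, gripper open.
Joint ranges: [-2.53, 2.53], [-0.77, 2.02], [0.04, 2.7], [-1, 4.14], [0.28, 2.66], [-3.11, 3.11]. Speed limits (rad/s): [2.57, 2.57, 3.14, 3.14, 3.14, 3.14].

### API

Orientations are given as a rotation vector (axis times angle).
In Python, from station import ctrl, cams gives the robot as it stands.
- The arm moves only by the tool move_arm, never from a script. Its argument "motion" is a list of rows, each an object of numbers: "rx", "ry", "rz": the turn, a rotation vector about the world's x, y, z in rad; "dx", "dy", "dz": the shift along the world's x, y, z in mm; "claw": the closure, from 0 (fully open) to 1 (shut). A call has 1 to 12 rows; each row shifts and turns the commanded pose from where the row before left it; what a row does not reach is not made up. A row lasts 1/8 s, in which the tool goes at most 62.5 mm and 10.7 degrees, less where a joint would pass 70% of its speed; a pose out of reach is approached as far as the arm can. A call is refused whole if a number of a shift passes 62.5 or a number of a turn 0.188, either way. A call with a gripper value outside its range is refused whole. The fingers move at their own pace and stop on an object; "newtons" is the grip in N (left out, the last holds). Time passes only in rows, so rows that do not move let the fingers close. It gives the time, the measured TCP pose, the force and the opening at its end, in the units of the state.
- ctrl.state(): the state, without advancing time (a new reading comes with each control period).
- cams.grab_frame(name): name is "side" or "top" or "wrist"; returns the picture (480x640x3 uint8, red, green, blue); there is no depth.
- cams.camera_params(name): a dict with "mtx" (3x3 intrinsics, pixels), "position" and "rotation" of the camera in the world. Camera axes: x right, y down, z forward; pixel columns grow to the right and rows downward; lengths in m; the calibration is good to about 2 mm. A picture is of the moment at which its call begins: read the wrist's pose just before it. camera_params takes no time and is no camera call; for the wrist camera it gives the pose at the moment of the call.
- ctrl.hand_in(): hands the job in, once; it reports no verdict.
The state is a dict: "time": time; "q": joint angles; "dq": joint speeds; "joint_torque": joint torques, N m; "tool_pos": TCP position; "eef_rot": TCP orientation; "wrist_force": force on the tool from outside, world axes, zero at the start; "moment": the same for the moment, N m; "finger_gap": finger opening in m.
Only numpy, scipy, OpenCV 4.12 (cv2) and the standard library are available. Lean on these libraries where they do the work, as an engineer would, in place of code of your own. Each camera call takes 0.05 s, during which the arm holds its last target.

### The job

Lift the port block from its board onto the kinematic base so that its three ball feet settle fully into the cone, groove and flat seats, then read its code label by holding the scanner still and square in front of it, about 10 cm away, for a good second, and lay the scanner back in its cradle. Then check the ports with the blade gauges laid out on the mat (two or three of them), from the smallest to the largest: slide each into the port of its size until its collar meets the block's face, pause there for a second without shifting the block on its seats, draw it out and lay it flat on the mat again. Last, stand the block back on its board, all three feet on it; leave the coaxial load that stands near the base where it is.

Things in the scene. Friction and masses are not known exactly. Their poses are not given: they have to be found in the camera images.
- kin_base: Kinematic base, fixed to the bench: aluminium plate 92 (x) x 124 (y) x 20 mm with steel seats on top: a cone and a V-groove near its front (-x) edge, a lower flat disc near its rear edge. Only gravity holds the block on it: a level push over about 5 N at the ports can shift the block. Origin: centre of its underside; gauges go in from -x, the front.
- cone_seat (a point): Where the centre of the ball foot lies when seated in the cone, at base (-30, 42, 29.5) mm. 45-degree cone, mouth 18 mm wide, its rim at 30 mm above the bench.
- groove_seat (a point): Where the centre of the ball foot lies when seated in the V-groove, at base (-30, -42, 29.5) mm. The 45-degree groove runs along y, toward the cone, 26 mm long, mouth 18 mm wide, rim 30 mm above the bench.
- flat_seat (a point): Where the centre of the ball foot lies when it rests on the flat disc (25 mm across), at base (33, 0, 29.5) mm.
- port_block: Loose port block, 0.85 kg: plate 90 (x) x 120 (y) x 10 mm on three 12 mm ball feet, with an aluminium block 50 x 120 x 36 mm on it whose front face (x = -45 mm) has three ports and a label. Origin: under the plate's centre, level with the balls' lowest points. Plate underside z = 16, block top 62, bar top 94 mm. Seated: origin 23.5 mm straight above the base's, axes as the base's.
- lifting_bar (a point): Centre of the port block's lifting bar, at block (-12, 0, 87) mm, above the centre of mass: 14 (x) x 66 (y) x 14 mm, along y, on two posts of 10 mm diameter at y = +/-25 mm. Its underside is 18 mm above the block's top. Grip it across x, at its middle.
- label (a point): Centre of the white code label (22 x 22 mm, bars) on the block's front face, at block (-45, -46, 44) mm; it faces -x of the block. The point has the block's axes.
- mat: Grey felt mat 130 (x) x 165 (y) x 4 mm, fixed on the bench, on which the gauges lie. Origin: centre of its underside; its top is at z = 4 mm.
- board: Wooden board 104 (x) x 132 (y) x 10 mm, fixed on the bench, on which the port block stands at the start, about in the middle with about the same axes. Origin: centre of its underside; its top is at z = 10 mm.
- scanner: Code scanner, a grey bar with a black head, 0.15 kg. Origin: centre of the window in the head's front; x points out along the line of sight, z up as it lies. Head 34 (y) x 30 (z) mm, x = 0 to -26; body 30 x 28 mm to x = -110. In its cradle its axis is 34 mm above the bench. Grip the body across y between the saddles, at x = -73 mm. It reads from 60 to 140 mm away.
- cradle: Pale grey scanner cradle, fixed: foot 100 (x) x 56 (y) x 6 mm with two U-shaped saddles, 12 mm long, at x = -34 and +22 mm; saddle floors 20 mm above the bench, cheeks 36 mm apart inside and 34 mm high. Origin: centre of its underside. The scanner lies in it with the same axes, its origin at about cradle (67.5, 0, 34) mm, the head out beyond the front saddle.
- gauge_s: Flat blade gauge, smallest of three sizes, 0.08 kg, may be absent: blade 9.5 x 4.5 mm (y x z), 36 mm long to +x (last 5 mm a narrower lead), then a collar 30 x 18 mm, 6 mm thick, and a handle 16 (y) x 18 (z) mm, x = -6 to -66. Origin: centre of the collar's front face, on the axis; it lies flat, axis 9 mm above its support. Grip the handle across y. Centre of mass at x about -25 mm.
- gauge_m: Flat blade gauge, middle of three sizes, 0.08 kg, may be absent: blade 15.5 x 6.5 mm (y x z), 36 mm long to +x (last 5 mm a narrower lead), then a collar 30 x 18 mm, 6 mm thick, and a handle 16 (y) x 18 (z) mm, x = -6 to -66. Origin: centre of the collar's front face, on the axis; it lies flat, axis 9 mm above its support. Grip the handle across y. Centre of mass at x about -25 mm.
- gauge_l: Flat blade gauge, largest of three sizes, 0.08 kg, may be absent: blade 21.5 x 8.5 mm (y x z), 36 mm long to +x (last 5 mm a narrower lead), then a collar 30 x 18 mm, 6 mm thick, and a handle 16 (y) x 18 (z) mm, x = -6 to -66. Origin: centre of the collar's front face, on the axis; it lies flat, axis 9 mm above its support. Grip the handle across y. Centre of mass at x about -25 mm.
- cone_foot (a point): Centre of the port block's ball foot that belongs in the cone seat, at block (-30, 42, 6) mm.
- groove_foot (a point): Centre of the port block's ball foot that belongs in the groove seat, at block (-30, -42, 6) mm.
- flat_foot (a point): Centre of the port block's ball foot that belongs in the flat seat, at block (33, 0, 6) mm.
- port_s (a point): Centre of the mouth of the smallest port, 12 x 7 mm (y x z), straight through the block along x (50 mm); at block (-45, -22, 44) mm. The point has the block's axes; +x goes into the port.
- port_m (a point): Centre of the mouth of the middle port, 18 x 9 mm (y x z), straight through the block along x (50 mm); at block (-45, 8, 44) mm. The point has the block's axes; +x goes into the port.
- port_l (a point): Centre of the mouth of the largest port, 24 x 11 mm (y x z), straight through the block along x (50 mm); at block (-45, 40, 44) mm. The point has the block's axes; +x goes into the port.
- load: White and brass coaxial load, 34 mm across and 32 mm high, a bystander standing loose on the bench. Origin: centre of its underside.

How it is judged:
By the outcome, as a careful person would: the job done as asked, in the order asked, and still so for the second after the job is handed in, with the robot touching nothing.
Of gauge_s, gauge_m, gauge_l only 2 to 3 are there at a start; the rules pass over those that are not, and their reading is None.
At some moment in a run one of gauge_s, gauge_m, gauge_l may be knocked a few centimetres aside while the robot is not near it.
Once in a run the grip may slacken for a moment while it holds something.
It also fails if it takes over 210 s, if anything falls off the work surface, if the arm or the gripper's body presses on something with over 40 N, if the wrist force passes 120 N, or if a joint passes its speed limit or range.

## Working session

There is one attempt and no reset: what is moved stays moved. The work goes in short steps, Python scripts to look and compute and a tool call to move; the robot and the scene stay as the last step left them, time stands still between calls to the robot, and variables do not carry over. Pictures are saved under pics/ and viewed, and the job is handed in when it is done.

Besides the shell and the picture viewer there is one more tool, called after "Emit:" as name(argument=value, ...) on one line, values as JSON. move_arm: Moves the arm, as the interface text tells. Its arguments: {"type":"object","properties":{"motion":{"type":"array"},"newtons":{"type":"number"}},"required":["motion"]}

```bash
ls; mkdir -p pics
python3 - <<'E'
from station import ctrl,cams
import cv2,numpy as np
np.set_printoptions(precision=4,suppress=True)
print(ctrl.state(),ctrl.tcp_to_grasp)
for n in ["side","top","wrist"]:
    p=cams.camera_params(n);print(n,p)
    cv2.imwrite(f"pics/{n}0.png",cams.grab_frame(n)[:,:,::-1])
E
```

```text
pics
{'time': 0.0, 'q': array([ 1.151 ,  0.3427,  1.525 ,  0.    ,  1.2754, -0.146 ]), 'dq': array([ 0.0004, -0.0017, -0.0005, -0.0004, -0.0033, -0.0005]), 'joint_torque': array([  0.0002, -43.3674, -24.6015,  -0.0001,   0.0078,   0.    ]), 'tool_pos': array([0.1418, 0.5051, 0.2306]), 'eef_rot': array([-0.4287, -3.1117,  0.0024]), 'wrist_force': array([ 0.0743, -0.2768, -0.2483]), 'moment': array([-0.044 , -0.0007,  0.0068]), 'finger_gap': 0.08514862932625697} 0.0187
side {'mtx': array([[574.0439,   0.    , 322.1353],
       [  0.    , 574.0439, 234.8145],
       [  0.    ,   0.    ,   1.    ]]), 'position': array([0.4082, 0.9289, 0.6635]), 'rotation': array([-0.2768,  2.7829, -1.2121])}
top {'mtx': array([[475.4184,   0.    , 326.4726],
       [  0.    , 475.4184, 240.3855],
       [  0.    ,   0.    ,   1.    ]]), 'position': array([0.4106, 0.3238, 0.941 ]), 'rotation': array([-2.1523,  2.1234, -0.13  ])}
wrist {'mtx': array([[345.8279,   0.    , 319.1675],
       [  0.    , 345.8279, 238.7175],
       [  0.    ,   0.    ,   1.    ]]), 'position': array([0.0703, 0.5255, 0.3724]), 'rotation': array([2.3081, 1.7497, 0.2566])}
```

View pics/top0.png

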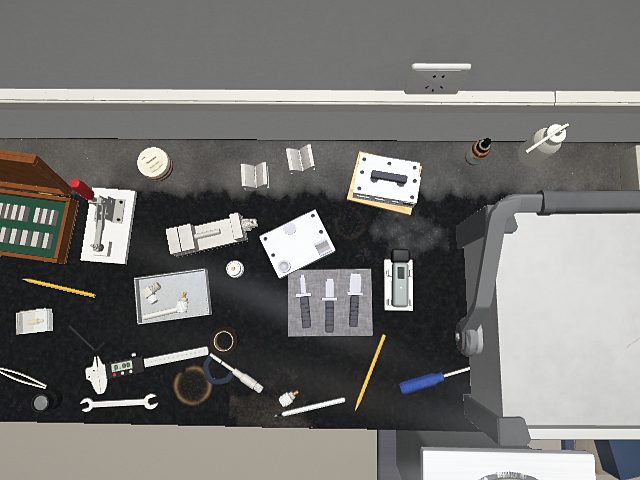

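View pics/side0.png

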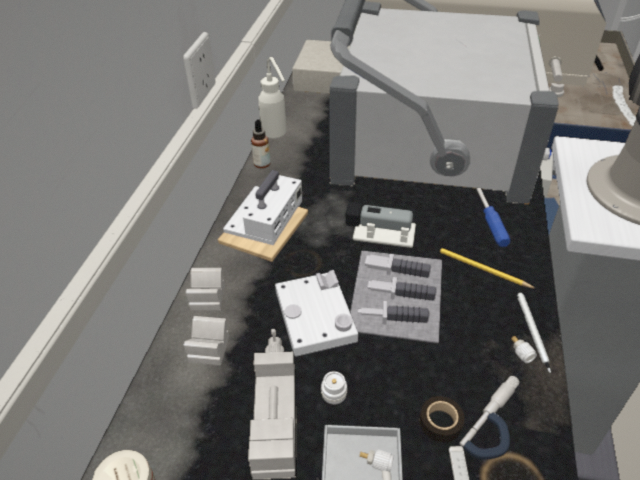

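View pics/wrist0.png

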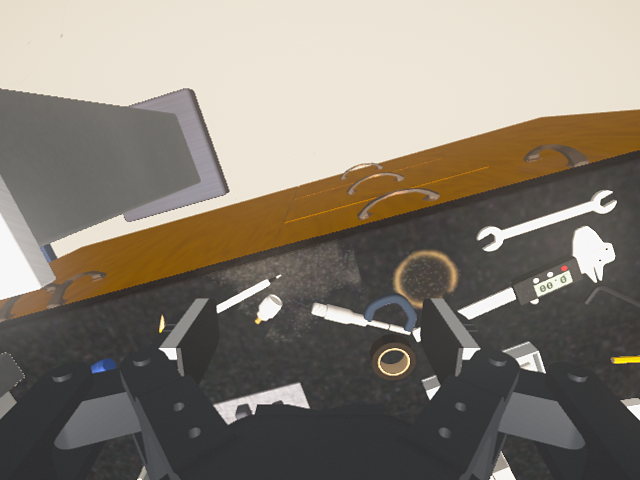

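```bash
cat > h.py <<'E'
import numpy as np, cv2
from scipy.spatial.transform import Rotation as R
from station import ctrl,cams
np.set_printoptions(precision=4,suppress=True)
def cam(n): 
    p=cams.camera_params(n); return p['mtx'],np.array(p['position']),R.from_rotvec(p['rotation']).as_matrix()
def px2w(c,uv,z):
    K,t,Rm=c; d=Rm@np.linalg.solve(K,[uv[0],uv[1],1.]); s=(z-t[2])/d[2]; return t+s*d
def w2px(c,P):
    K,t,Rm=c; q=(np.atleast_2d(P)-t)@Rm; q=q@K.T; return q[:,:2]/q[:,2:]
def tri(obs):
    # obs: list of (cam,uv)
    A=np.zeros((3,3));b=np.zeros(3)
    for c,uv in obs:
        K,t,Rm=c; d=Rm@np.linalg.solve(K,[uv[0],uv[1],1.]); d/=np.linalg.norm(d); M=np.eye(3)-np.outer(d,d); A+=M;b+=M@t
    return np.linalg.solve(A,b)
def grab(n,name,crop=None,f=1):
    im=cams.grab_frame(n)[:,:,::-1]
    cv2.imwrite(f"pics/{name}_raw.png",im)
    show(im,name,crop,f)
    return im
def show(im,name,crop=None,f=1):
    if crop: x0,y0,x1,y1=crop; im=im[y0:y1,x0:x1]
    if f!=1: im=cv2.resize(im,None,fx=f,fy=f,interpolation=cv2.INTER_CUBIC)
    cv2.imwrite(f"pics/{name}.png",im)
E
python3 - <<'E'
from h import *
t=cam("top");s=cam("side")
print(w2px(t,[[0,0,0],[.4,.3,0],[.5,.3,0],[.4,.4,0]]),w2px(s,[[.4,.3,0],[.5,.3,0],[.4,.4,0]]))
im=cv2.imread("pics/top0.png")
show(im,"t1",(220,140,420,290),4)
im=cv2.imread("pics/top0.png")
show(im,"t2",(280,220,440,340),5)
im=cv2.imread("pics/side0.png")
show(im,"s1",(200,160,460,355),3)
E
```

```text
[[511.0653 538.8737]
 [348.1445 314.1976]
 [348.5716 263.2135]
 [297.0715 313.4144]] [[414.1586 277.7555]
 [351.214  268.9794]
 [408.0745 327.7384]]
```

View pics/t1.png

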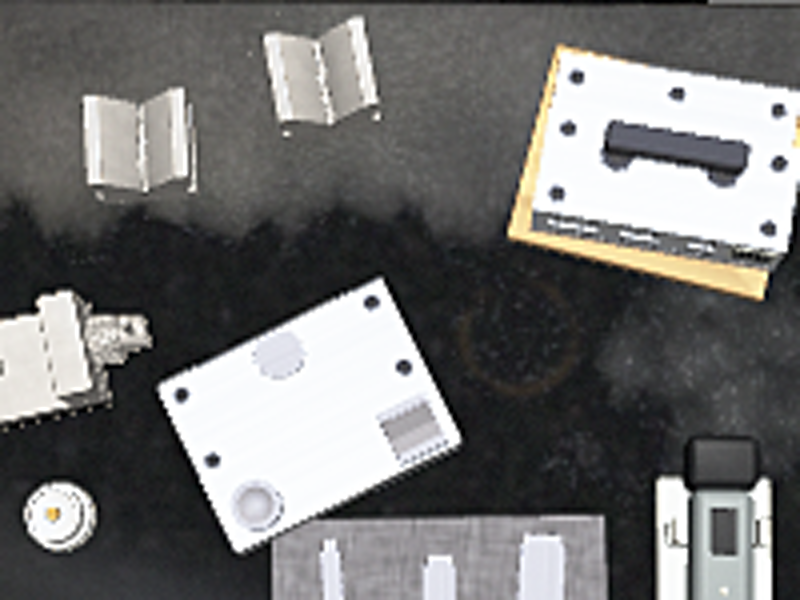

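View pics/t2.png

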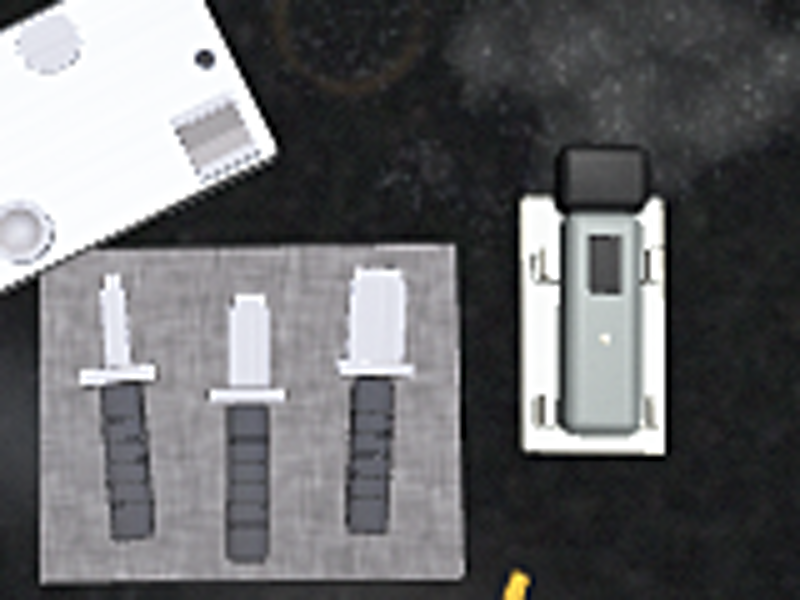

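View pics/s1.png

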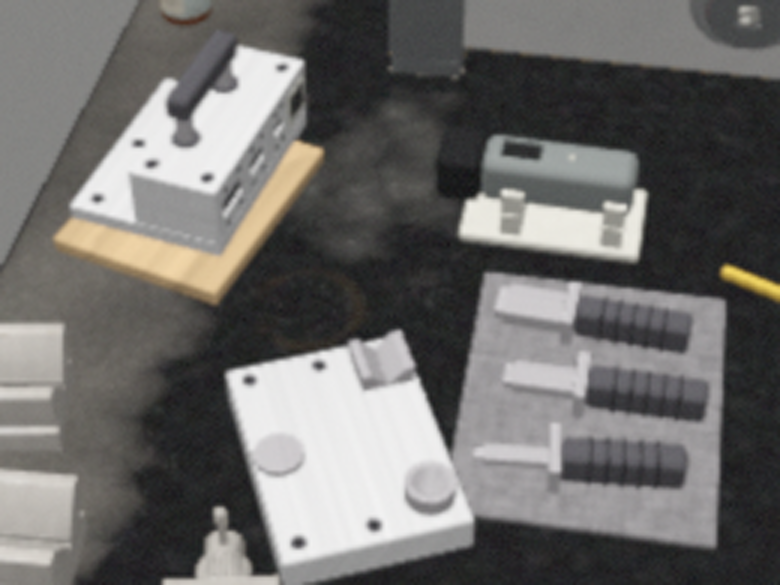

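Run:
```python
from h import *
im=cv2.imread("pics/top0.png")
show(im,"t3",(340,145,430,220),8)
im=cv2.imread("pics/side0.png")
show(im,"s2",(215,165,315,260),8)
```

```text
(no output)
```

View pics/t3.png

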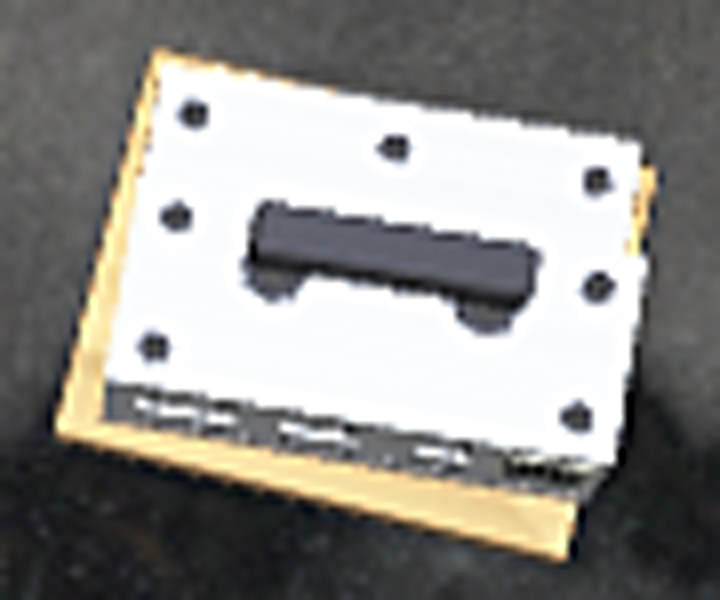

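View pics/s2.png

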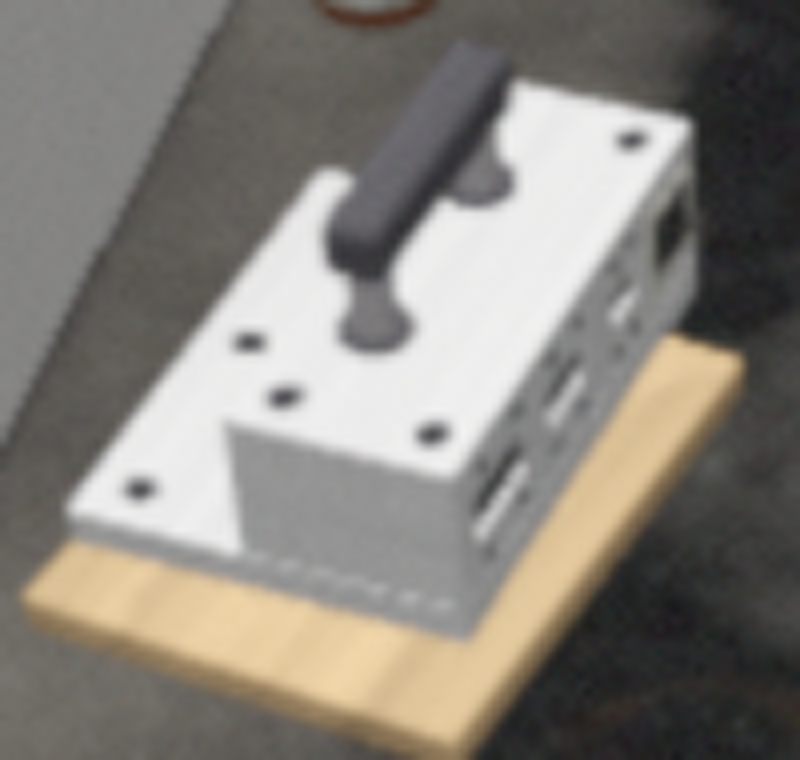

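```bash
cat >> h.py <<'E'
from scipy.optimize import least_squares
def fit(obs,x0=(0.4,0.3,0),bias=False):
    """obs: list of (cam, obj pt mm, uv); pose x,y,yaw with bench z"""
    def f(p):
        r=[]
        for c,P,uv in obs:
            ca,sa=np.cos(p[2]),np.sin(p[2]); X=np.array([p[0]+(ca*P[0]-sa*P[1])/1e3,p[1]+(sa*P[0]+ca*P[1])/1e3,P[2]/1e3])
            r+=list(w2px(c,X)[0]-uv)
        return r
    s=least_squares(f,x0,loss='soft_l1'); return s.x,np.array(f(s.x)).reshape(-1,2)
def uc(UV,f,x0,y0): return np.array([(UV[0]+.5)/f-.5+x0,(UV[1]+.5)/f-.5+y0])
E
cat > fit0.py <<'E'
from h import *
t=cam("top");s=cam("side")
t1=lambda u,v:uc((u,v),4,220,140); t2=lambda u,v:uc((u,v),5,280,220); t3=lambda u,v:uc((u,v),8,340,145)
s1=lambda u,v:uc((u,v),3,200,160); s2=lambda u,v:uc((u,v),8,215,165)
def go(name,T,S):
    for lab,o in (("top",[(t,P,u) for P,u in T]),("side",[(s,P,u) for P,u in S]),("both",[(t,P,u) for P,u in T]+[(s,P,u) for P,u in S])):
        if o:
            x,r=fit(o,(0.4,0.3,0)); print(name,lab,x*[1e3,1e3,57.3]); print(r.round(1).tolist())
go("base",[((-46,62,20),t1(238,553)),((-46,-62,20),t1(462,440)),((46,62,20),t1(160,383)),((46,-62,20),t1(382,278)),((-30,42,30),t1(258,505)),((33,0,23.5),t1(280,355))],
 [((-46,62,20),s1(472,513)),((46,-62,20),s1(227,372)),((46,62,20),s1(283,562)),((-30,42,30),s1(430,483)),((33,0,23.5),s1(280,454))])
go("block",[((-45,60,72),t3(108,382)),((-45,-60,72),t3(612,464)),((-5-14,33,104),t3(250,262)),((-5,33,104),t3(260,205)),((-5,-33,104),t3(540,247)),((-19,-33,104),t3(530,304)),((5,-60,72),t3(645,262))],
 [((-45,60,72),s2(462,475)),((-45,-60,72),s2(692,122)),((5,60,72),s2(230,425)),((45,60,36),s2(70,510)),((-45,60,26),s2(468,632))])
go("board",[((-52,66,10),t3(60,430)),((-52,-66,10),t3(570,560)),((52,66,10),t3(155,50)),((52,-66,10),t3(655,170))],
 [((-52,66,10),s2(460,750)),((-52,-66,10),s2(743,360)),((52,66,10),s2(25,597))])
go("mat",[((-65,82.5,4),t2(40,582)),((-65,-82.5,4),t2(463,578)),((65,-82.5,4),t2(455,245))],
 [((-65,82.5,4),s1(713,543)),((-65,-82.5,4),s1(725,298)),((65,-82.5,4),s1(487,273))])
go("gs",[((0,15,22),t2(82,378)),((0,-15,22),t2(154,369)),((36,0,13),t2(112,275)),((-66,8,22),t2(114,540)),((-66,-8,22),t2(153,535))],[])
go("gm",[((0,15,22),t2(212,393)),((0,-15,22),t2(284,393)),((36,0,13),t2(249,295)),((-66,8,22),t2(228,560)),((-66,-8,22),t2(267,561))],[])
go("gl",[((0,15,22),t2(341,366)),((0,-15,22),t2(412,366)),((36,0,13),t2(380,270)),((-66,8,22),t2(347,532)),((-66,-8,22),t2(387,533))],[])
go("cradle",[((50,28,6),t2(520,196)),((50,-28,6),t2(663,197)),((-50,28,6),t2(522,453)),((-50,-28,6),t2(664,453))],
 [((50,28,6),s1(462,233)),((-50,28,6),s1(637,255)),((-50,-28,6),s1(648,192))])
go("scan",[((0,17,49),t2(560,147)),((0,-17,49),t2(647,147)),((-110,15,48),t2(567,432)),((-110,-15,48),t2(636,432))],[])
for z in (32,): print("load",px2w(t,t1(60,514),.032))
E
python3 fit0.py
```

```text
base top [536.518  401.2377  27.0614]
[[-0.4, 0.2], [0.9, 0.3], [-0.9, 0.7], [0.3, -0.6], [-0.2, -0.2], [0.2, -0.6]]
base side [536.5201 403.9123  27.2092]
[[1.2, 2.1], [-0.5, -0.7], [-0.1, 0.9], [0.1, -0.8], [-0.4, -0.8]]
base both [536.6877 402.1902  27.1645]
[[-0.8, 0.2], [0.5, 0.2], [-1.4, 0.7], [-0.3, -0.7], [-0.6, -0.2], [-0.3, -0.6], [1.3, 1.1], [-0.3, -1.6], [0.0, -0.2], [0.2, -1.8], [-0.3, -1.8]]
block top [660.9191 229.1271  -8.7615]
[[-0.4, 0.4], [0.3, 0.4], [-0.5, -0.3], [-0.6, -0.6], [0.6, -0.1], [0.7, 0.2], [-0.0, -0.1]]
block side [661.7857 230.5032  -8.687 ]
[[-0.3, 0.1], [-0.1, -0.3], [-0.3, -0.8], [-0.0, -0.1], [1.1, 1.8]]
block both [661.3756 229.5084  -8.9057]
[[-0.7, 0.1], [0.0, 0.2], [-0.7, -0.6], [-0.8, -0.8], [0.3, -0.3], [0.4, -0.0], [-0.3, -0.3], [-0.0, -0.3], [0.4, -0.6], [-0.0, -1.2], [0.3, -0.6], [1.3, 1.5]]
board top [663.3578 229.4429 -13.4806]
[[-0.7, 0.6], [0.0, 0.1], [-0.2, -0.5], [1.0, -0.3]]
board side [662.9124 233.2444 -13.3513]
[[-0.1, -0.4], [0.7, -0.2], [-0.5, 0.5]]
board both [663.3563 230.7723 -13.4237]
[[-1.3, 0.6], [-0.6, 0.1], [-0.9, -0.4
[... 763 characters left out ...]
  -2.6171]
[[-0.8, -1.3], [0.6, -0.4], [0.0, -0.0], [-0.2, 0.5], [0.2, 0.9]]
gl both [442.6569 288.0723  -2.6171]
[[-0.8, -1.3], [0.6, -0.4], [0.0, -0.0], [-0.2, 0.5], [0.2, 0.9]]
cradle top [459.2164 203.1475   0.1271]
[[-0.0, -0.0], [-0.1, 0.1], [-0.2, -0.2], [0.3, 0.2]]
cradle side [458.697  204.9524  -0.3408]
[[-0.9, -0.1], [0.7, 0.6], [0.1, -0.6]]
cradle both [459.003  203.6427  -0.0645]
[[-0.2, 0.0], [-0.3, 0.2], [-0.5, -0.1], [0.0, 0.3], [-0.9, -0.6], [0.6, -0.0], [-0.1, -1.2]]
scan top [525.346  204.0424  -0.6887]
[[-0.4, -1.2], [0.3, -0.8], [-1.2, 0.7], [1.2, 1.1]]
scan both [525.346  204.0424  -0.6887]
[[-0.4, -1.2], [0.3, -0.8], [-1.2, 0.7], [1.2, 1.1]]
load [0.4846 0.5197 0.032 ]
```

Run:
```python
from h import *
s=ctrl.state(); M=R.from_rotvec(s['eef_rot']).as_matrix(); print(M)
K,t,C=cam("wrist"); print("cam in tool",M.T@(t-s['tool_pos'])); print(M.T@C)
```

```text
[[-0.9627  0.2704 -0.0005]
 [ 0.2704  0.9627 -0.0011]
 [ 0.0002 -0.0012 -1.    ]]
cam in tool [ 0.0744  0.0001 -0.1417]
[[ 0.0001 -0.9573 -0.289 ]
 [ 1.      0.0001  0.0001]
 [-0.0001 -0.289   0.9573]]
```

Run:
```python
from h import *
t=cam("top");s=cam("side")
P=tri([(t,(470,340)),(s,(450,157))]);print("lever",P,w2px(t,P),w2px(s,P))
P=tri([(t,(520,200)),(s,(345,35))]);print("handle corner",P,w2px(t,P),w2px(s,P))
for z in (0,.2,.3): print(z,px2w(t,(475,430),z),px2w(t,(460,200),z))
```

```text
lever [0.3626 0.0888 0.088 ] [[469.9472 338.2724]] [[451.7587 157.116 ]]
handle corner [0.5604 0.0666 0.2809] [[520.1638 203.7351]] [[341.746   34.2228]]
0 [0.1884 0.0598 0.    ] [0.6306 0.0769 0.    ]
0.2 [0.2356 0.1159 0.2   ] [0.5838 0.1294 0.2   ]
0.3 [0.2592 0.144  0.3   ] [0.5605 0.1556 0.3   ]
```

Emit:
move_arm(motion=[{"dx": 50.7, "dy": -27.4, "rz": -0.1452}, {"dx": 50.7, "dy": -27.4, "rz": -0.1452}, {"dx": 50.7, "dy": -27.4, "rz": -0.1452}, {"dx": 50.7, "dy": -27.4, "rz": -0.1452}, {"dx": 50.7, "dy": -27.4, "rz": -0.1452}, {"dx": 50.7, "dy": -27.4, "rz": -0.1452}, {"dx": 50.7, "dy": -27.4, "rz": -0.1452}, {"dx": 50.7, "dy": -27.4, "rz": -0.1452}, {"dx": 50.7, "dy": -27.4, "rz": -0.1452}, {"dx": 50.7, "dy": -27.4, "rz": -0.1452}, {"dz": -30}, {}])

```text
invalid input
```

```bash
cat >> h.py <<'E'
def st():
    s=ctrl.state(); M=R.from_rotvec(s['eef_rot']).as_matrix()
    print("t%.2f tcp(mm)"%s['time'],(s['tool_pos']*1e3).round(1),"yawY %.2f"%np.degrees(np.arctan2(M[1,1],M[0,1])),"zax",M[:,2].round(4),"F",s['wrist_force'].round(2),"gap %.1f"%(s['finger_gap']*1e3),"q",s['q'].round(2)); return s
E
python3 - <<'E'
from h import *
st(); print(cam("wrist")[1]); grab("wrist","w1")
E
```

```text
t0.15 tcp(mm) [141.8 505.2 230.8] yawY 74.31 zax [-0.0005 -0.0011 -1.    ] F [ 0.47  0.35 -0.39] gap 85.5 q [ 1.15  0.34  1.52 -0.    1.28 -0.15]
[0.0704 0.5256 0.3725]
```

View pics/w1.png

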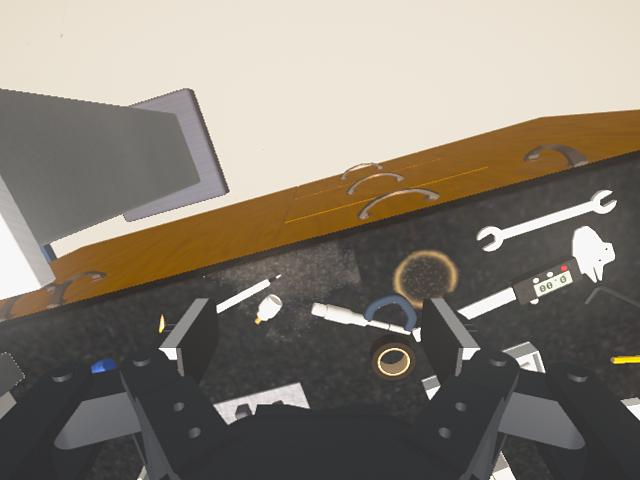

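Emit:
move_arm(motion=[{"dx": 50.7, "dy": -27.4, "rz": -0.1452}, {"dx": 50.7, "dy": -27.4, "rz": -0.1452}, {"dx": 50.7, "dy": -27.4, "rz": -0.1452}, {"dx": 50.7, "dy": -27.4, "rz": -0.1452}, {"dx": 50.7, "dy": -27.4, "rz": -0.1452}, {"dx": 50.7, "dy": -27.4, "rz": -0.1452}, {"dx": 50.7, "dy": -27.4, "rz": -0.1452}, {"dx": 50.7, "dy": -27.4, "rz": -0.1452}, {"dx": 50.7, "dy": -27.4, "rz": -0.1452}, {"dx": 50.7, "dy": -27.4, "rz": -0.1452}, {"dz": -30}])

```text
invalid input
```

Emit:
move_arm(motion=[{"dx": 50.7, "dy": -27.4, "dz": 0, "rx": 0, "ry": 0, "rz": -0.1452, "claw": 0}], newtons=60)

```text
time: 0.32
tool_pos: [0.1909, 0.479, 0.231]
eef_rot: [-0.65, -3.073, -0.0]
wrist_force: [1.9, 1.0, 0.2]
finger_gap: 0.0851
```

Emit:
move_arm(motion=[{"dx": 50.7, "dy": -27.4, "rz": -0.1452, "claw": 0}, {"dx": 50.7, "dy": -27.4, "rz": -0.1452, "claw": 0}, {"dx": 50.7, "dy": -27.4, "rz": -0.1452, "claw": 0}, {"dx": 50.7, "dy": -27.4, "rz": -0.1452, "claw": 0}, {"dx": 50.7, "dy": -27.4, "rz": -0.1452, "claw": 0}, {"dx": 50.7, "dy": -27.4, "rz": -0.1452, "claw": 0}, {"dx": 50.7, "dy": -27.4, "rz": -0.1452, "claw": 0}, {"dx": 50.7, "dy": -27.4, "rz": -0.1452, "claw": 0}, {"dx": 50.7, "dy": -27.4, "rz": -0.1452, "claw": 0}, {"dz": -30, "claw": 0}, {"claw": 0}])

```text
invalid input
```

Every key is evidently needed in each row.

Emit:
move_arm(motion=[{"rx": 0, "ry": 0, "dz": 0, "dx": 50.7, "dy": -27.4, "rz": -0.1452, "claw": 0}, {"rx": 0, "ry": 0, "dz": 0, "dx": 50.7, "dy": -27.4, "rz": -0.1452, "claw": 0}, {"rx": 0, "ry": 0, "dz": 0, "dx": 50.7, "dy": -27.4, "rz": -0.1452, "claw": 0}, {"rx": 0, "ry": 0, "dz": 0, "dx": 50.7, "dy": -27.4, "rz": -0.1452, "claw": 0}, {"rx": 0, "ry": 0, "dz": 0, "dx": 50.7, "dy": -27.4, "rz": -0.1452, "claw": 0}, {"rx": 0, "ry": 0, "dz": 0, "dx": 50.7, "dy": -27.4, "rz": -0.1452, "claw": 0}, {"rx": 0, "ry": 0, "dz": 0, "dx": 50.7, "dy": -27.4, "rz": -0.1452, "claw": 0}, {"rx": 0, "ry": 0, "dz": 0, "dx": 50.7, "dy": -27.4, "rz": -0.1452, "claw": 0}, {"rx": 0, "ry": 0, "dz": 0, "dx": 50.7, "dy": -27.4, "rz": -0.1452, "claw": 0}, {"rx": 0, "ry": 0, "dz": -30, "dx": 0, "dy": 0, "rz": 0, "claw": 0}, {"rx": 0, "ry": 0, "dz": 0, "dx": 0, "dy": 0, "rz": 0, "claw": 0}])

```text
time: 1.7
tool_pos: [0.6477, 0.2306, 0.1979]
eef_rot: [-2.385, -2.04, 0.009]
wrist_force: [-0.2, -0.8, -0.3]
finger_gap: 0.0854
```

Run:
```python
from h import *
st(); print(cam("wrist")[1]); grab("wrist","w1")
```

```text
t1.70 tcp(mm) [647.7 230.6 197.9] yawY -8.93 zax [-0.0067 -0.0015 -1.    ] F [-0.17 -0.76 -0.32] gap 85.4 q [0.23 0.68 1.05 0.   1.42 0.39]
[0.6596 0.3039 0.3393]
```

View pics/w1.png

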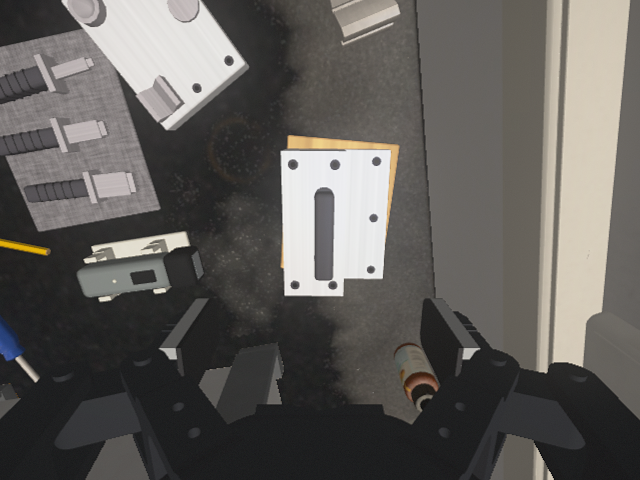

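Run:
```python
from h import *
w=cam("wrist")
print(w2px(w,[[.6493,.2314,.104],[.6477,.2306,.104]]))
a=np.radians(-8.9); Rz=lambda p:np.array([661.4+p[0]*np.cos(a)-p[1]*np.sin(a),229.5+p[0]*np.sin(a)+p[1]*np.cos(a),p[2]])/1e3
print(w2px(w,[Rz(p) for p in [(-45,60,72),(-45,-60,72),(-12,33,104),(-12,-33,104),(5,-60,72)]]))
o=[(w,(-45,60,72),(281,151)),(w,(-45,-60,72),(285,295)),(w,(-12,33,104),(324,188)),(w,(-12,-33,104),(324,281)),(w,(5,-60,72),(344,295))]
x,r=fit(o,(.66,.23,-.15)); print(x*[1e3,1e3,57.3],r.round(1).tolist())
print(px2w(cam("top"),(480,150),.1))
im=cv2.imread("pics/w1_raw.png"); show(im,"w1b",(40,0,260,140),3.6)
show(im,"w1c",(270,120,420,310),4)
```

```text
[[322.1198 241.0347]
 [320.0933 242.4069]]
[[278.9707 152.8564]
 [283.6145 296.619 ]
 [322.6225 195.4983]
 [322.3188 283.2064]
 [341.8406 296.7476]]
[662.9881 231.195   -8.7333] [[-0.6, -0.6], [0.3, -0.3], [0.4, 4.8], [0.2, -0.1], [-0.4, -0.3]]
[0.701  0.0645 0.1   ]
```

View pics/w1c.png

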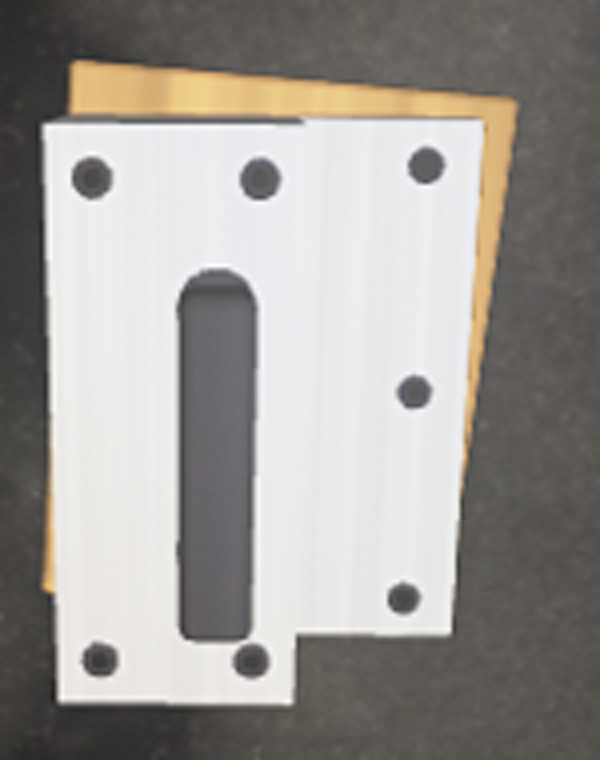

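View pics/w1b.png

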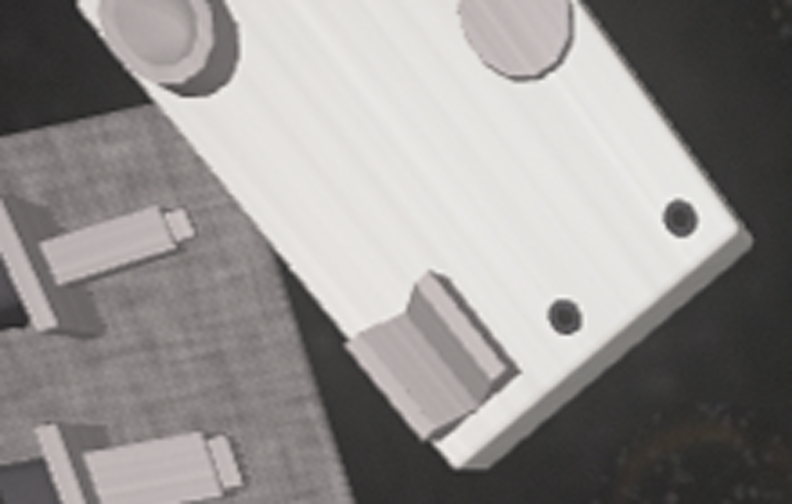

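Emit:
move_arm(motion=[{"rx": 0, "ry": 0, "dz": -40, "dx": 2, "dy": 1, "rz": 0, "claw": 0}, {"rx": 0, "ry": 0, "dz": -40, "dx": 0, "dy": 0, "rz": 0, "claw": 0}, {"rx": 0, "ry": 0, "dz": -20, "dx": 0, "dy": 0, "rz": 0, "claw": 0}, {"rx": 0, "ry": 0, "dz": 0, "dx": 0, "dy": 0, "rz": 0, "claw": 0}, {"rx": 0, "ry": 0, "dz": 0, "dx": 0, "dy": 0, "rz": 0, "claw": 0}])

```text
time: 2.38
tool_pos: [0.6517, 0.2332, 0.1037]
eef_rot: [2.385, 2.043, 0.005]
wrist_force: [-0.2, 0.2, 0.4]
finger_gap: 0.0852
```

Run:
```python
from h import *
st(); grab("wrist","w2")
```

```text
t2.38 tcp(mm) [651.7 233.2 103.7] yawY -8.83 zax [ 0.0033  0.0008 -1.    ] F [-0.2   0.23  0.44] gap 85.2 q [ 0.23  0.75  1.17 -0.    1.22  0.39]
```

View pics/w2.png

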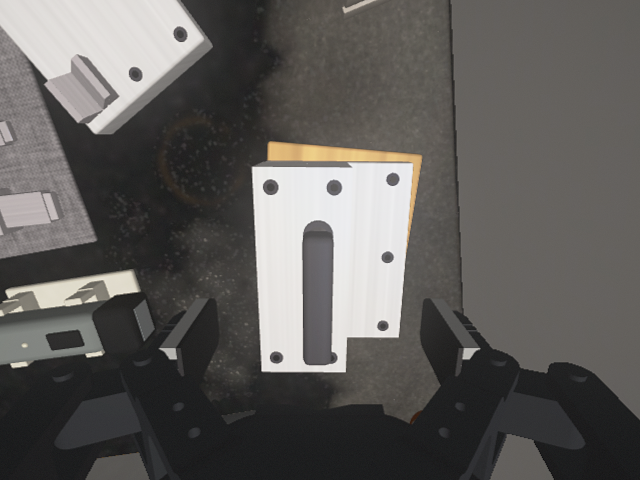

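Emit:
move_arm(motion=[{"rx": 0, "ry": 0, "dz": -15, "dx": 0, "dy": 0, "rz": 0, "claw": 0}, {"rx": 0, "ry": 0, "dz": -10, "dx": 0, "dy": 0, "rz": 0, "claw": 0}, {"rx": 0, "ry": 0, "dz": 0, "dx": 0, "dy": 0, "rz": 0, "claw": 0.5}, {"rx": 0, "ry": 0, "dz": 0, "dx": 0, "dy": 0, "rz": 0, "claw": 1}, {"rx": 0, "ry": 0, "dz": 0, "dx": 0, "dy": 0, "rz": 0, "claw": 1}, {"rx": 0, "ry": 0, "dz": 0, "dx": 0, "dy": 0, "rz": 0, "claw": 1}, {"rx": 0, "ry": 0, "dz": 0, "dx": 0, "dy": 0, "rz": 0, "claw": 1}, {"rx": 0, "ry": 0, "dz": 0, "dx": 0, "dy": 0, "rz": 0, "claw": 1}], newtons=100)

```text
time: 3.42
tool_pos: [0.6513, 0.2325, 0.0769]
eef_rot: [2.386, 2.042, 0.002]
wrist_force: [-1.4, -0.7, 3.0]
finger_gap: 0.0123
```

Run:
```python
from h import *
st()
```

```text
t3.42 tcp(mm) [651.3 232.5  76.9] yawY -8.88 zax [ 0.0012  0.0001 -1.    ] F [-1.38 -0.65  2.95] gap 12.3 q [ 0.23  0.78  1.19 -0.    1.17  0.39]
```

Emit:
move_arm(motion=[{"rx": 0, "ry": 0, "dz": 5, "dx": 0, "dy": 0, "rz": 0, "claw": 1}, {"rx": 0, "ry": 0, "dz": 15, "dx": 0, "dy": 0, "rz": 0, "claw": 1}, {"rx": 0, "ry": 0, "dz": 25, "dx": 0, "dy": 0, "rz": 0, "claw": 1}, {"rx": 0, "ry": 0, "dz": 35, "dx": 0, "dy": 0, "rz": 0, "claw": 1}, {"rx": 0, "ry": 0, "dz": 30, "dx": 0, "dy": 0, "rz": 0, "claw": 1}, {"rx": 0, "ry": 0, "dz": 0, "dx": -20, "dy": 15, "rz": 0, "claw": 1}, {"rx": 0, "ry": 0, "dz": 0, "dx": -30, "dy": 25, "rz": 0, "claw": 1}, {"rx": 0, "ry": 0, "dz": 0, "dx": -15, "dy": 10, "rz": 0, "claw": 1}, {"rx": 0, "ry": 0, "dz": 0, "dx": 0, "dy": 0, "rz": 0, "claw": 1}, {"rx": 0, "ry": 0, "dz": 0, "dx": 0, "dy": 0, "rz": 0, "claw": 1}])

```text
time: 4.68
tool_pos: [0.5865, 0.282, 0.1865]
eef_rot: [2.386, 2.042, 0.0]
wrist_force: [1.2, -0.1, -8.6]
finger_gap: 0.0122
```

Run:
```python
from h import *
import pickle
st(); w=cam("wrist"); pickle.dump(w,open("w3.pkl","wb")); im=grab("wrist","w3"); show(im,"w3b",(60,0,340,200),2.8)
```

```text
t4.67 tcp(mm) [586.5 282.  186.5] yawY -8.90 zax [ 0.0007 -0.0005 -1.    ] F [ 1.24 -0.1  -8.61] gap 12.2 q [ 0.33  0.61  1.21 -0.    1.32  0.49]
```

View pics/w3.png

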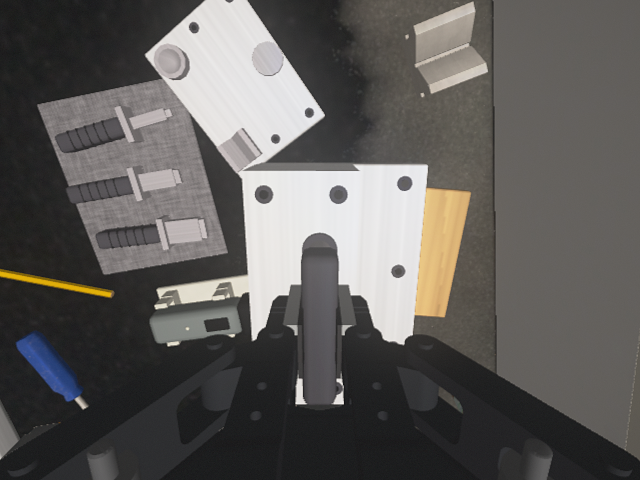

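View pics/w3b.png

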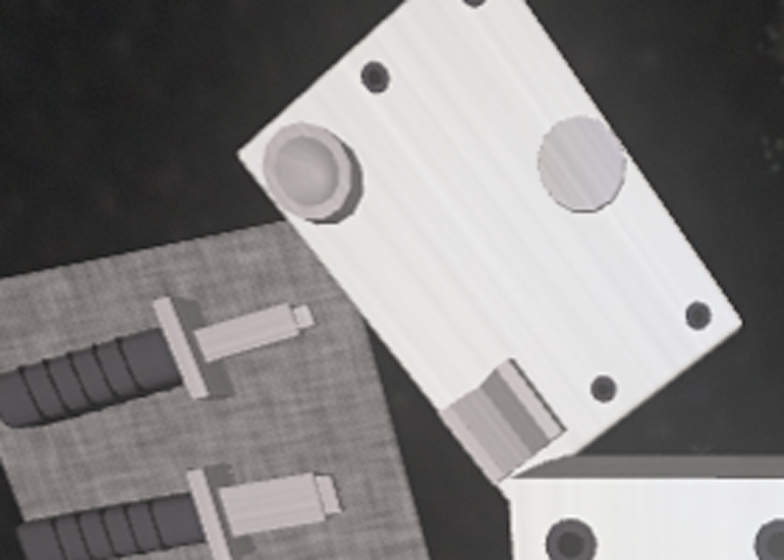

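Run:
```python
from h import *
import pickle
w=pickle.load(open("w3.pkl","rb")); c=lambda u,v:uc((u,v),2.8,60,0)
o=[(w,(-46,62,20),c(238,152)),(w,(46,-62,20),c(742,322)),(w,(-30,42,30),c(307,171)),(w,(33,0,23.5),c(582,164))]
x,r=fit(o,(.536,.402,.47)); print(x*[1e3,1e3,57.2958],r.round(1).tolist())
for p in [(-39,-29,30),(-39,-55,30),(-21,-29,30),(-21,-55,30)]:
    a=x[2];P=[x[0]+(p[0]*np.cos(a)-p[1]*np.sin(a))/1e3,x[1]+(p[0]*np.sin(a)+p[1]*np.cos(a))/1e3,p[2]/1e3]; print((w2px(w,P)[0]-[60,0])*2.8)
# gauges
gs=[(w,(36,0,13),c(308,316)),(w,(0,15,22),c(160,299)),(w,(0,-15,22),c(203,396))]
print(fit(gs,(.43,.38,.1)))
# block in grip (height: origin z=186.5-66.9)
h=186.5-66.9
b=[(w,(-45,60,62+h),(242,171)),(w,(5,60,62+h),(357,170)),(w,(45,60,26+h),(427,165))]
xb,r=fit(b,(.6,.28,-.15)); print("blk",xb*[1e3,1e3,57.2958],r.round(1).tolist())
```

```text
[536.4002 403.5498  27.1276] [[-2.0, -0.1], [1.6, 0.4], [0.1, -0.0], [-0.0, -0.1]]
[448.9036 403.5982]
[505.0467 475.4409]
[495.4622 366.2743]
[551.2205 439.657 ]
(array([0.4373, 0.3883, 0.1165]), array([[-0.5547, -0.0243],
       [ 0.3341, -0.7464],
       [ 0.1582,  0.8331]]))
blk [596.4975 279.5625  -9.1524] [[-3.9, -0.3], [0.7, 1.3], [0.5, -0.5]]
```

Emit:
move_arm(motion=[{"rx": 0, "ry": 0, "dz": 0, "dx": -6.2, "dy": 13.2, "rz": 0.0758, "claw": 1}, {"rx": 0, "ry": 0, "dz": 0, "dx": -12.2, "dy": 23.2, "rz": 0.1258, "claw": 1}, {"rx": 0, "ry": 0, "dz": 0, "dx": -12.2, "dy": 23.2, "rz": 0.1258, "claw": 1}, {"rx": 0, "ry": 0, "dz": 0, "dx": -12.2, "dy": 23.2, "rz": 0.1258, "claw": 1}, {"rx": 0, "ry": 0, "dz": 0, "dx": -12.2, "dy": 23.2, "rz": 0.1258, "claw": 1}, {"rx": 0, "ry": 0, "dz": 0, "dx": -6, "dy": 10, "rz": 0.05, "claw": 1}, {"rx": 0, "ry": 0, "dz": -20, "dx": 0, "dy": 0, "rz": 0, "claw": 1}, {"rx": 0, "ry": 0, "dz": -25, "dx": 0, "dy": 0, "rz": 0, "claw": 1}, {"rx": 0, "ry": 0, "dz": -15, "dx": 0, "dy": 0, "rz": 0, "claw": 1}, {"rx": 0, "ry": 0, "dz": 0, "dx": 0, "dy": 0, "rz": 0, "claw": 1}, {"rx": 0, "ry": 0, "dz": 0, "dx": 0, "dy": 0, "rz": 0, "claw": 1}])

```text
time: 6.1
tool_pos: [0.5258, 0.3986, 0.1274]
eef_rot: [1.638, 2.679, 0.003]
wrist_force: [-0.7, -0.1, -7.6]
finger_gap: 0.0118
```

Run:
```python
from h import *
st(); im=grab("side","s3",(230,180,430,330),4);im=grab("top","t4",(250,180,370,290),6)
```

```text
t6.10 tcp(mm) [525.8 398.6 127.4] yawY 27.12 zax [ 0.0018  0.0009 -1.    ] F [-0.68 -0.12 -7.58] gap 11.8 q [ 0.53  0.67  1.26 -0.    1.21  0.06]
```

View pics/s3.png

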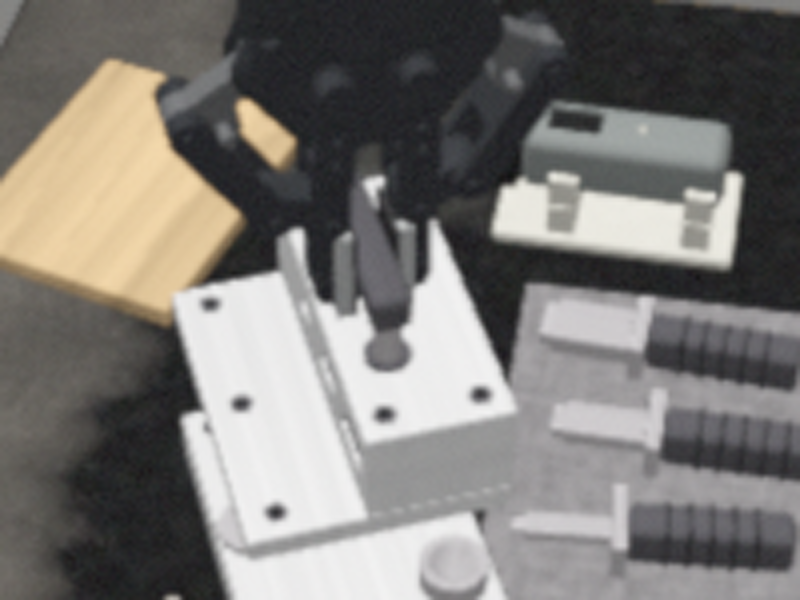

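Emit:
move_arm(motion=[{"rx": 0, "ry": 0, "dz": -12, "dx": 0, "dy": -0.6, "rz": 0, "claw": 1}, {"rx": 0, "ry": 0, "dz": -12, "dx": 0, "dy": 0, "rz": 0, "claw": 1}, {"rx": 0, "ry": 0, "dz": -6, "dx": 0, "dy": 0, "rz": 0, "claw": 1}, {"rx": 0, "ry": 0, "dz": -3, "dx": 0, "dy": 0, "rz": 0, "claw": 1}, {"rx": 0, "ry": 0, "dz": -1.5, "dx": 0, "dy": 0, "rz": 0, "claw": 1}, {"rx": 0, "ry": 0, "dz": 0, "dx": 0, "dy": 0, "rz": 0, "claw": 1}, {"rx": 0, "ry": 0, "dz": 0, "dx": 0, "dy": 0, "rz": 0, "claw": 1}])

```text
time: 7.08
tool_pos: [0.5251, 0.398, 0.0922]
eef_rot: [1.638, 2.681, 0.001]
wrist_force: [0.0, 0.2, -9.0]
finger_gap: 0.0119
```

Run:
```python
from h import *
s=st();print(s['moment'])
```

```text
t7.08 tcp(mm) [525.1 398.   92.2] yawY 27.16 zax [ 0.0006  0.0004 -1.    ] F [ 0.01  0.23 -9.01] gap 11.9 q [0.53 0.71 1.3  0.   1.14 0.06]
[ 0.0407 -0.0038  0.0048]
```

Emit:
move_arm(motion=[{"rx": 0, "ry": 0, "dz": -0.8, "dx": 0, "dy": 0, "rz": 0, "claw": 1}, {"rx": 0, "ry": 0, "dz": 0, "dx": 0, "dy": 0, "rz": 0, "claw": 1}, {"rx": 0, "ry": 0, "dz": 0, "dx": 0, "dy": 0, "rz": 0, "claw": 1}])

```text
time: 7.45
tool_pos: [0.5251, 0.398, 0.0913]
eef_rot: [1.638, 2.681, 0.001]
wrist_force: [-0.4, 0.7, -7.6]
finger_gap: 0.0123
```

Run:
```python
from h import *
s=st();print(s['moment'])
```

```text
t7.45 tcp(mm) [525.1 398.   91.3] yawY 27.16 zax [ 0.0006  0.0003 -1.    ] F [-0.37  0.66 -7.56] gap 12.3 q [0.53 0.71 1.3  0.   1.13 0.06]
[ 0.0585 -0.0838  0.0064]
```

Almost touching; one more half millimetre, then open slowly.

Emit:
move_arm(motion=[{"rx": 0, "ry": 0, "dz": -0.7, "dx": 0, "dy": 0, "rz": 0, "claw": 1}, {"rx": 0, "ry": 0, "dz": 0, "dx": 0, "dy": 0, "rz": 0, "claw": 1}, {"rx": 0, "ry": 0, "dz": 0, "dx": 0, "dy": 0, "rz": 0, "claw": 0.8}, {"rx": 0, "ry": 0, "dz": 0, "dx": 0, "dy": 0, "rz": 0, "claw": 0.65}, {"rx": 0, "ry": 0, "dz": 0, "dx": 0, "dy": 0, "rz": 0, "claw": 0.5}, {"rx": 0, "ry": 0, "dz": 0, "dx": 0, "dy": 0, "rz": 0, "claw": 0.4}, {"rx": 0, "ry": 0, "dz": 0, "dx": 0, "dy": 0, "rz": 0, "claw": 0.4}, {"rx": 0, "ry": 0, "dz": 0, "dx": 0, "dy": 0, "rz": 0, "claw": 0.4}])

```text
time: 8.45
tool_pos: [0.5249, 0.3979, 0.0903]
eef_rot: [1.638, 2.681, 0.0]
wrist_force: [0.1, -0.6, 0.9]
finger_gap: 0.051
```

Run:
```python
from h import *
import pickle
s=st();print(s['moment']);w=cam("wrist");pickle.dump(w,open("w4.pkl","wb"));im=grab("wrist","w4")
```

```text
t8.45 tcp(mm) [524.9 397.9  90.3] yawY 27.16 zax [ 0.  0. -1.] F [ 0.09 -0.63  0.9 ] gap 51.0 q [ 0.53  0.71  1.3  -0.    1.13  0.06]
[0.0336 0.0369 0.0291]
```

View pics/w4.png

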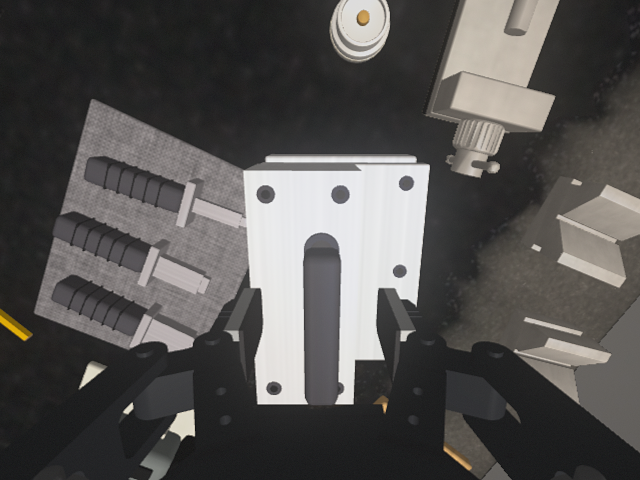

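Emit:
move_arm(motion=[{"rx": 0, "ry": 0, "dz": 20, "dx": 0, "dy": 0, "rz": 0, "claw": 0.4}, {"rx": 0, "ry": 0, "dz": 50, "dx": 0, "dy": 0, "rz": 0, "claw": 0.4}, {"rx": 0, "ry": 0, "dz": 50, "dx": 0, "dy": 0, "rz": 0, "claw": 0}, {"rx": 0, "ry": 0, "dz": 0, "dx": 0, "dy": 0, "rz": 0, "claw": 0}, {"rx": 0, "ry": 0, "dz": 0, "dx": 0, "dy": 0, "rz": 0, "claw": 0}, {"rx": 0, "ry": 0, "dz": 0, "dx": 0, "dy": 0, "rz": 0, "claw": 0}])

```text
time: 9.25
tool_pos: [0.5243, 0.3975, 0.2085]
eef_rot: [-1.637, -2.68, 0.004]
wrist_force: [-0.2, 0.6, 0.3]
finger_gap: 0.0854
```

Run:
```python
from h import *
import pickle
s=st();w=cam("wrist");pickle.dump(w,open("w5.pkl","wb"));im=grab("wrist","w5"); show(im,"w5b",(240,140,420,330),4)
grab("side","s5",(230,220,360,360),5); grab("top","t5",(250,195,350,285),8)
```

```text
t9.25 tcp(mm) [524.3 397.5 208.5] yawY 27.16 zax [-0.0028 -0.0017 -1.    ] F [-0.2   0.61  0.33] gap 85.4 q [ 0.53  0.61  1.15 -0.    1.39  0.06]
```

View pics/w5b.png

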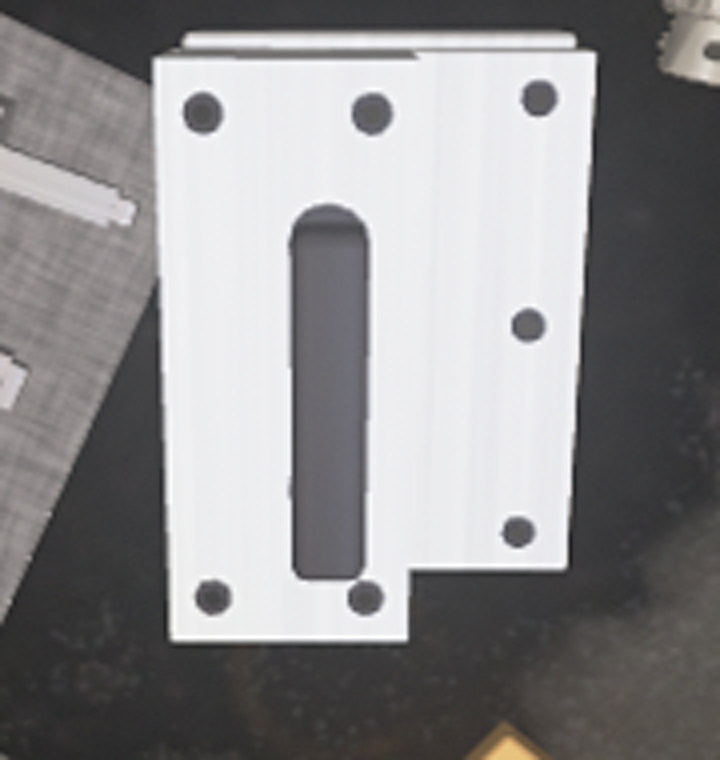

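View pics/s5.png

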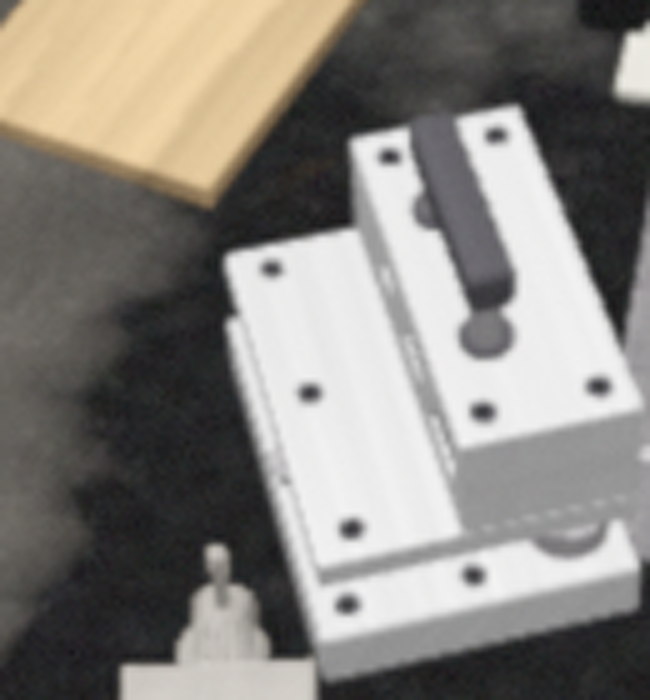

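```bash
cat >> h.py <<'E'
def fit6(obs,x0):
    # 6dof: x,y,z(mm),yaw + roll,pitch deg
    def f(p):
        Rm=R.from_euler('ZYX',p[3:],degrees=True).as_matrix(); r=[]
        for c,P,uv in obs: r+=list(w2px(c,(Rm@np.array(P)+p[:3])/1e3)[0]-uv)
        return r
    s=least_squares(f,x0,loss='soft_l1'); J=s.jac; cov=np.linalg.inv(J.T@J); return s.x,np.sqrt(np.diag(cov)),np.array(f(s.x)).reshape(-1,2)
E
python3 - <<'E'
from h import *
import pickle
w=pickle.load(open("w5.pkl","rb")); c=lambda u,v:uc((u,v),4,240,140); s=cam("side"); d=lambda u,v:uc((u,v),5,230,220)
W=[((-45,60,62),c(154,57)),((-45,-60,62),c(170,641)),((5,-60,62),c(409,641)),((45,60,26),c(597,52)),((45,-60,26),c(568,569)),((-19,-33,94),c(292,579)),((-5,-33,94),c(365,579))]
S=[((-45,60,62),d(642,405)),((-45,-60,62),d(520,104)),((5,60,62),d(457,452)),((5,-60,62),d(350,138)),((45,60,26),d(320,575)),((45,-60,26),d(224,252))]
x,r=fit([(w,(P[0],P[1],P[2]+23.5),u) for P,u in W],(.536,.403,.47)); print(x*[1e3,1e3,57.2958],r.round(1).tolist())
x,e,r=fit6([(w,P,u) for P,u in W],(536,403,23.5,27.1,0,0)); print(x,e,r.round(1).tolist())
x,e,r=fit6([(s,P,u) for P,u in S],(536,403,23.5,27.1,0,0)); print(x,e,r.round(1).tolist())
E
```

```text
[535.7122 404.0499  27.0595] [[-0.4, -0.7], [0.2, -0.5], [-0.3, -0.3], [0.6, -1.4], [0.1, 0.4], [-0.5, 1.7], [0.4, 1.8]]
[536.6171 402.3628  20.9725  27.1753  -0.0169  -1.3966] [0.868  0.8705 1.5633 0.3567 0.6982 0.8475] [[0.1, -0.2], [0.5, -0.5], [-0.2, -0.4], [-0.5, -0.2], [0.0, 1.1], [-0.3, 0.3], [0.4, 0.3]]
[534.1251 407.9505  28.8338  26.7074   1.8287  -0.183 ] [2.5963 8.2158 8.5712 0.6328 1.4087 1.2066] [[0.3, 0.5], [-0.5, -0.5], [0.2, -0.1], [-0.0, 0.0], [-0.5, -0.4], [0.4, 0.5]]
```

Emit:
move_arm(motion=[{"rx": 0, "ry": 0, "dz": 0, "dx": -7, "dy": -19.3, "rz": -0.185, "claw": 0}, {"rx": 0, "ry": 0, "dz": 0, "dx": -7, "dy": -19.3, "rz": -0.186, "claw": 0}, {"rx": 0, "ry": 0, "dz": 0, "dx": -7, "dy": -19.3, "rz": -0.186, "claw": 0}, {"rx": 0, "ry": 0, "dz": 0, "dx": -7, "dy": -19.3, "rz": -0.186, "claw": 0}, {"rx": 0, "ry": 0, "dz": 0, "dx": -7, "dy": -19.3, "rz": -0.186, "claw": 0}, {"rx": 0, "ry": 0, "dz": 0, "dx": -7, "dy": -19.3, "rz": -0.186, "claw": 0}, {"rx": 0, "ry": 0, "dz": 0, "dx": -7, "dy": -19.3, "rz": -0.186, "claw": 0}, {"rx": 0, "ry": 0, "dz": -10, "dx": -7, "dy": -19.3, "rz": -0.186, "claw": 0}, {"rx": 0, "ry": 0, "dz": -10, "dx": -7, "dy": -19.3, "rz": -0.186, "claw": 0}, {"rx": 0, "ry": 0, "dz": -20, "dx": -7, "dy": -19.3, "rz": -0.186, "claw": 0}, {"rx": 0, "ry": 0, "dz": -20, "dx": 0, "dy": 0, "rz": -0.186, "claw": 0}, {"rx": 0, "ry": 0, "dz": 0, "dx": 0, "dy": 0, "rz": 0, "claw": 0}])

```text
time: 10.9
tool_pos: [0.454, 0.2044, 0.149]
eef_rot: [3.141, 0.002, -0.005]
wrist_force: [-0.8, -0.5, -0.0]
finger_gap: 0.0851
```

Emit:
move_arm(motion=[{"rx": 0, "ry": 0, "dz": 0, "dx": 0, "dy": 0, "rz": 0, "claw": 0}, {"rx": 0, "ry": 0, "dz": 0, "dx": 0, "dy": 0, "rz": 0, "claw": 0}])

```text
time: 11.15
tool_pos: [0.4554, 0.2052, 0.1511]
eef_rot: [-3.141, -0.003, -0.002]
wrist_force: [0.0, 0.1, 0.3]
finger_gap: 0.0853
```

Run:
```python
from h import *
import pickle
s=st();w=cam("wrist");pickle.dump(w,open("w6.pkl","wb"));im=grab("wrist","w6")
```

```text
t11.15 tcp(mm) [455.4 205.2 151.1] yawY -89.87 zax [ 0.0014  0.0003 -1.    ] F [0.01 0.11 0.3 ] gap 85.3 q [ 0.27  0.38  1.71 -0.    1.05  1.84]
```

View pics/w6.png

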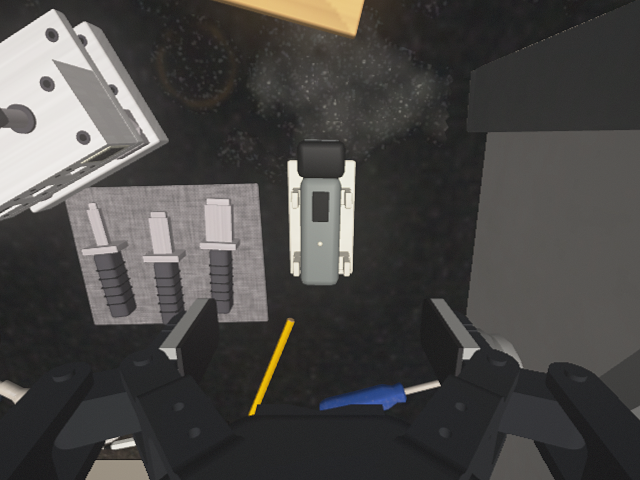

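Run:
```python
from h import *
import pickle
w=pickle.load(open("w6.pkl","rb")); im=cv2.imread("pics/w6_raw.png"); show(im,"w6b",(270,130,370,295),4.5); show(im,"w6c",(65,175,275,330),3.8)
```

```text
(no output)
```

View pics/w6b.png

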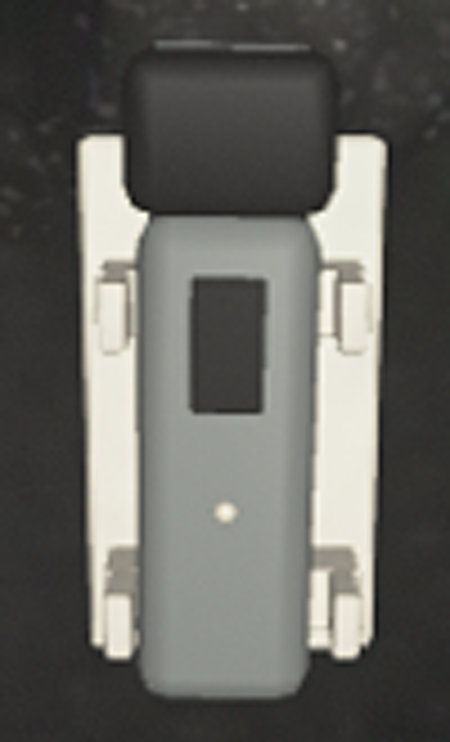

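View pics/w6c.png

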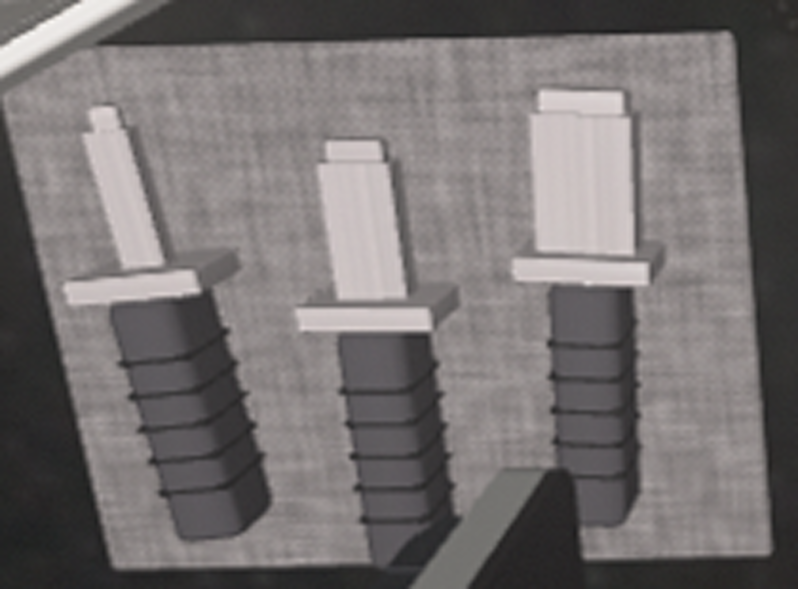

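Run:
```python
from h import *
import pickle
w=pickle.load(open("w6.pkl","rb")); b=lambda u,v:uc((u,v),4.5,270,130); c=lambda u,v:uc((u,v),3.8,65,175)
def p(n,o,x0=(.43,.3,0)):
    x,r=fit([(w,P,u) for P,u in o],x0); print(n,x*[1e3,1e3,57.2958],r.round(1).tolist())
p("cradle",[((50,28,6),b(78,135)),((50,-28,6),b(387,137)),((-50,28,6),b(92,648)),((-50,-28,6),b(373,650)),((-40,18,34),b(131,600)),((-40,-18,34),b(335,600))][:4])
p("scan",[((0,17,40),b(124,75)),((0,-17,40),b(336,75)),((-110,15,40),b(142,690)),((-110,-15,40),b(305,690)),((-26,17,40),b(124,205)),((-26,-17,40),b(332,205))])
p("gs",[((0,15,22),c(66,287)),((0,-15,22),c(200,271)),((36,0,13+2.2),c(103,106))])
p("gm",[((0,15,22),c(299,310)),((0,-15,22),c(433,308)),((36,0,16),c(353,141))])
p("gl",[((0,15,22),c(515,261)),((0,-15,22),c(651,262)),((36,0,17),c(581,91))])
p("mat",[((65,-82.5,4),c(736,32)),((-65,-82.5,4),c(772,553)),((-65,82.5,4),c(113,568))])
```

```text
cradle [458.9732 203.8021   0.1234] [[-0.1, 0.0], [0.3, -0.4], [-0.2, 0.5], [-0.0, 0.1]]
scan [525.2716 204.6727  -0.3633] [[-0.7, -7.2], [0.6, -6.8], [-0.7, 0.2], [0.8, 0.5], [-0.3, 1.2], [0.4, 1.6]]
gs [438.6573 386.6099   6.584 ] [[-0.0, -0.5], [0.1, -0.2], [-0.1, 0.8]]
gm [431.6242 336.9554   1.1982] [[-0.4, -0.0], [0.4, -0.1], [-0.0, 0.1]]
gl [442.6922 288.4787  -1.2752] [[-0.2, -0.4], [0.5, 0.2], [-0.2, 0.2]]
mat [423.4473 337.1368   1.3494] [[0.1, -0.9], [0.6, 0.9], [-0.7, 0.3]]
```

Emit:
move_arm(motion=[{"rx": 0, "ry": 0, "dz": -40, "dx": -2, "dy": -1.1, "rz": 0, "claw": 0}, {"rx": 0, "ry": 0, "dz": -50, "dx": 0, "dy": 0, "rz": 0, "claw": 0}, {"rx": 0, "ry": 0, "dz": -30, "dx": 0, "dy": 0, "rz": 0, "claw": 0}, {"rx": 0, "ry": 0, "dz": -14, "dx": 0, "dy": 0, "rz": 0, "claw": 0.2}, {"rx": 0, "ry": 0, "dz": 0, "dx": 0, "dy": 0, "rz": 0, "claw": 0.5}, {"rx": 0, "ry": 0, "dz": 0, "dx": 0, "dy": 0, "rz": 0, "claw": 1}, {"rx": 0, "ry": 0, "dz": 0, "dx": 0, "dy": 0, "rz": 0, "claw": 1}, {"rx": 0, "ry": 0, "dz": 0, "dx": 0, "dy": 0, "rz": 0, "claw": 1}, {"rx": 0, "ry": 0, "dz": 0, "dx": 0, "dy": 0, "rz": 0, "claw": 1}], newtons=60)

```text
time: 12.32
tool_pos: [0.454, 0.2041, 0.0178]
eef_rot: [-3.141, 0.0, -0.005]
wrist_force: [-0.5, 0.3, 7.5]
finger_gap: 0.0294
```

Run:
```python
from h import *
s=st()
```

```text
t12.32 tcp(mm) [454.  204.1  17.8] yawY -90.01 zax [ 0.003   0.0008 -1.    ] F [-0.49  0.31  7.54] gap 29.4 q [ 0.27  0.58  1.85 -0.    0.72  1.84]
```

Emit:
move_arm(motion=[{"rx": 0, "ry": 0, "dz": 6, "dx": 0, "dy": 0, "rz": 0, "claw": 1}, {"rx": 0, "ry": 0, "dz": 20, "dx": 0, "dy": 0, "rz": 0, "claw": 1}, {"rx": 0, "ry": 0, "dz": 30, "dx": 0, "dy": 0, "rz": 0, "claw": 1}, {"rx": 0, "ry": 0, "dz": 10, "dx": -16, "dy": 10, "rz": 0.08, "claw": 1}, {"rx": 0, "ry": 0, "dz": 0, "dx": -25, "dy": 16.5, "rz": 0.13, "claw": 1}, {"rx": 0, "ry": 0, "dz": 0, "dx": -25, "dy": 16.5, "rz": 0.13, "claw": 1}, {"rx": 0, "ry": 0, "dz": -12, "dx": -16, "dy": 11, "rz": 0.09, "claw": 1}, {"rx": 0, "ry": 0, "dz": -20, "dx": -8.8, "dy": 5.5, "rz": 0.043, "claw": 1}, {"rx": 0, "ry": 0, "dz": 0, "dx": 0, "dy": 0, "rz": 0, "claw": 1}, {"rx": 0, "ry": 0, "dz": 0, "dx": 0, "dy": 0, "rz": 0, "claw": 1}])

```text
time: 13.58
tool_pos: [0.3629, 0.2633, 0.051]
eef_rot: [-3.055, -0.734, -0.002]
wrist_force: [0.3, -0.1, -0.3]
finger_gap: 0.0293
```

Run:
```python
from h import *
import pickle
s=st();w=cam("wrist");pickle.dump(w,open("w7.pkl","wb"));im=grab("wrist","w7");grab("side","s7",(230,160,530,385),2.6)
```

```text
t13.57 tcp(mm) [362.9 263.3  51. ] yawY -62.96 zax [ 0.001   0.0003 -1.    ] F [ 0.26 -0.13 -0.28] gap 29.3 q [ 0.46  0.45  1.95 -0.    0.73  1.56]
```

View pics/w7.png

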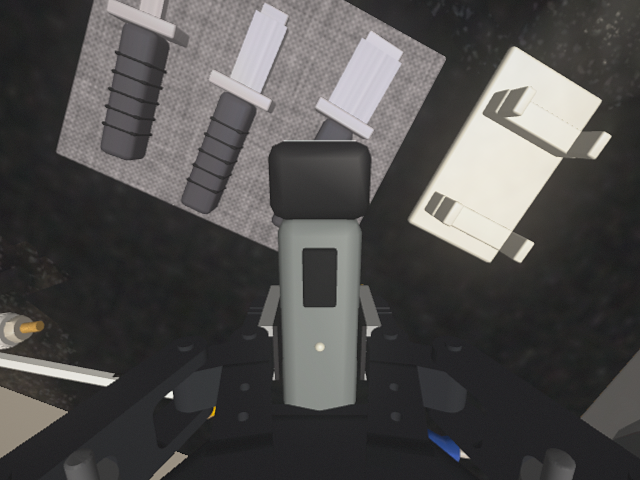

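View pics/s7.png

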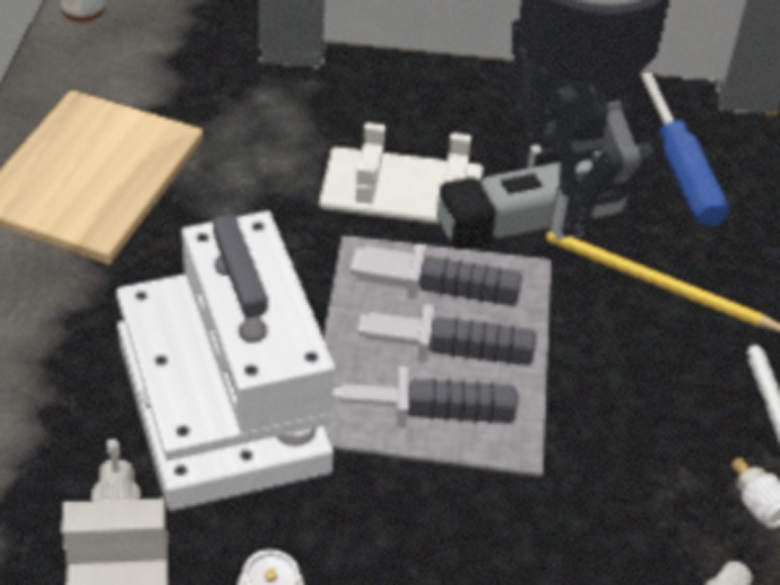

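Emit:
move_arm(motion=[{"rx": 0, "ry": 0, "dz": 0, "dx": 0, "dy": 0, "rz": 0, "claw": 1}, {"rx": 0, "ry": 0, "dz": 0, "dx": 0, "dy": 0, "rz": 0, "claw": 1}, {"rx": 0, "ry": 0, "dz": 0, "dx": 0, "dy": 0, "rz": 0, "claw": 1}, {"rx": 0, "ry": 0, "dz": 0, "dx": 0, "dy": 0, "rz": 0, "claw": 1}, {"rx": 0, "ry": 0, "dz": 0, "dx": 0, "dy": 0, "rz": 0, "claw": 1}, {"rx": 0, "ry": 0, "dz": 0, "dx": 0, "dy": 0, "rz": 0, "claw": 1}, {"rx": 0, "ry": 0, "dz": 0, "dx": 0, "dy": 0, "rz": 0, "claw": 1}, {"rx": 0, "ry": 0, "dz": 0, "dx": 0, "dy": 0, "rz": 0, "claw": 1}, {"rx": 0, "ry": 0, "dz": 0, "dx": 0, "dy": 0, "rz": 0, "claw": 1}, {"rx": 0, "ry": 0, "dz": 0, "dx": 0, "dy": 0, "rz": 0, "claw": 1}, {"rx": 0, "ry": 0, "dz": 0, "dx": 0, "dy": 0, "rz": 0, "claw": 1}, {"rx": 0, "ry": 0, "dz": 0, "dx": 0, "dy": 0, "rz": 0, "claw": 1}])

```text
time: 15.18
tool_pos: [0.3621, 0.2633, 0.0503]
eef_rot: [3.054, 0.736, 0.0]
wrist_force: [-0.4, -0.1, -2.2]
finger_gap: 0.0293
```

Run:
```python
from h import *
import pickle
s=st();w=pickle.load(open("w7.pkl","rb"));
# expected scanner head corner px if origin at nominal
import numpy as np
a=np.radians(27.04); g=np.array([362.9,263.3]); o=g+72.3*np.array([np.cos(a),np.sin(a)]); print(o)
for p in [(0,17,0),(0,-17,0),(-26,17,15),(-26,-17,15),(-26,-15,14),(-110,15,14),(-110,-15,14)]:
    P=[o[0]+p[0]*np.cos(a)-p[1]*np.sin(a),o[1]+p[0]*np.sin(a)+p[1]*np.cos(a),67.2+p[2]]; print(p,w2px(w,np.array(P)/1e3)[0].round(1))
lab=np.array([516.7,342.2]); d=lab-o; print("along",d@[np.cos(a),np.sin(a)],"side",d@[-np.sin(a),np.cos(a)])
im=grab("wrist","w8"); show(im,"w8b",(250,130,390,420),2.7)
```

```text
t15.18 tcp(mm) [362.1 263.3  50.3] yawY -62.91 zax [ 0.0001 -0.0001 -1.    ] F [-0.41 -0.06 -2.16] gap 29.3 q [ 0.46  0.46  1.96 -0.    0.73  1.56]
[427.2968 296.1685]
(0, 17, 0) [272.  137.2]
(0, -17, 0) [369.6 137.2]
(-26, 17, 15) [269.1 220.1]
(-26, -17, 15) [372.6 220.1]
(-26, -15, 14) [366.1 219.4]
(-110, 15, 14) [283.2 423.1]
(-110, -15, 14) [357.9 423.1]
along 100.55694450803342 side 0.35599908241332234
```

View pics/w8b.png

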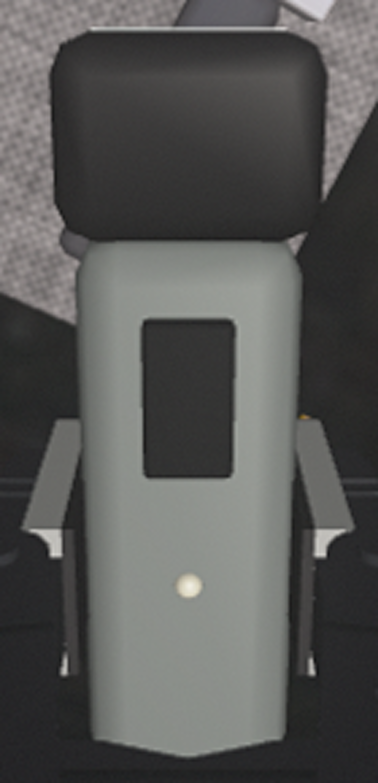

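Emit:
move_arm(motion=[{"rx": 0, "ry": 0, "dz": 0, "dx": 0, "dy": 0, "rz": 0, "claw": 1}, {"rx": 0, "ry": 0, "dz": 0, "dx": 0, "dy": 0, "rz": 0, "claw": 1}, {"rx": 0, "ry": 0, "dz": 0, "dx": 0, "dy": 0, "rz": 0, "claw": 1}, {"rx": 0, "ry": 0, "dz": 0, "dx": 0, "dy": 0, "rz": 0, "claw": 1}, {"rx": 0, "ry": 0, "dz": 0, "dx": 0, "dy": 0, "rz": 0, "claw": 1}, {"rx": 0, "ry": 0, "dz": 0, "dx": 0, "dy": 0, "rz": 0, "claw": 1}, {"rx": 0, "ry": 0, "dz": 0, "dx": 0, "dy": 0, "rz": 0, "claw": 1}, {"rx": 0, "ry": 0, "dz": 0, "dx": 0, "dy": 0, "rz": 0, "claw": 1}, {"rx": 0, "ry": 0, "dz": 0, "dx": 0, "dy": 0, "rz": 0, "claw": 1}, {"rx": 0, "ry": 0, "dz": 0, "dx": 0, "dy": 0, "rz": 0, "claw": 1}])

```text
time: 16.48
tool_pos: [0.3622, 0.2633, 0.0503]
eef_rot: [3.054, 0.736, 0.0]
wrist_force: [-0.3, -0.9, -0.6]
finger_gap: 0.0292
```

Emit:
move_arm(motion=[{"rx": 0, "ry": 0, "dz": 20, "dx": 5, "dy": -3, "rz": -0.03, "claw": 1}, {"rx": 0, "ry": 0, "dz": 16, "dx": 15.4, "dy": -10.2, "rz": -0.09, "claw": 1}, {"rx": 0, "ry": 0, "dz": 0, "dx": 25, "dy": -16, "rz": -0.13, "claw": 1}, {"rx": 0, "ry": 0, "dz": 0, "dx": 25, "dy": -16, "rz": -0.13, "claw": 1}, {"rx": 0, "ry": 0, "dz": 0, "dx": 15.4, "dy": -10, "rz": -0.063, "claw": 1}, {"rx": 0, "ry": 0, "dz": 0, "dx": 6, "dy": -4, "rz": -0.03, "claw": 1}, {"rx": 0, "ry": 0, "dz": 0, "dx": 0, "dy": 0, "rz": 0, "claw": 1}, {"rx": 0, "ry": 0, "dz": 0, "dx": 0, "dy": 0, "rz": 0, "claw": 1}])

```text
time: 17.48
tool_pos: [0.4531, 0.2044, 0.0862]
eef_rot: [3.141, 0.002, -0.001]
wrist_force: [0.2, 1.4, -1.8]
finger_gap: 0.0295
```

Run:
```python
from h import *
s=st()
```

```text
t17.48 tcp(mm) [453.1 204.4  86.2] yawY -89.92 zax [-0.0009 -0.0002 -1.    ] F [ 0.17  1.37 -1.82] gap 29.5 q [0.27 0.46 1.79 0.   0.89 1.84]
```

Emit:
move_arm(motion=[{"rx": 0, "ry": 0, "dz": -20, "dx": 0.9, "dy": -0.3, "rz": 0, "claw": 1}, {"rx": 0, "ry": 0, "dz": -25, "dx": 0, "dy": 0, "rz": 0, "claw": 1}, {"rx": 0, "ry": 0, "dz": -15, "dx": 0, "dy": 0, "rz": 0, "claw": 1}, {"rx": 0, "ry": 0, "dz": -6, "dx": 0, "dy": 0, "rz": 0, "claw": 1}, {"rx": 0, "ry": 0, "dz": -2, "dx": 0, "dy": 0, "rz": 0, "claw": 1}, {"rx": 0, "ry": 0, "dz": 0, "dx": 0, "dy": 0, "rz": 0, "claw": 1}, {"rx": 0, "ry": 0, "dz": 0, "dx": 0, "dy": 0, "rz": 0, "claw": 1}])

```text
time: 18.35
tool_pos: [0.4552, 0.2039, 0.0189]
eef_rot: [-3.141, 0.0, -0.002]
wrist_force: [-0.2, -0.1, -1.4]
finger_gap: 0.0292
```

Run:
```python
from h import *
s=st()
```

```text
t18.35 tcp(mm) [455.2 203.9  18.9] yawY -90.01 zax [ 0.0011  0.0002 -1.    ] F [-0.18 -0.14 -1.41] gap 29.2 q [ 0.27  0.58  1.84 -0.    0.72  1.84]
```

Nearly on the saddles, no contact force. Lower 1.2 mm and release, then rise and look.

Emit:
move_arm(motion=[{"rx": 0, "ry": 0, "dz": -1.2, "dx": -1, "dy": 0, "rz": 0, "claw": 1}, {"rx": 0, "ry": 0, "dz": 0, "dx": 0, "dy": 0, "rz": 0, "claw": 1}, {"rx": 0, "ry": 0, "dz": 0, "dx": 0, "dy": 0, "rz": 0, "claw": 0.55}, {"rx": 0, "ry": 0, "dz": 0, "dx": 0, "dy": 0, "rz": 0, "claw": 0.3}, {"rx": 0, "ry": 0, "dz": 0, "dx": 0, "dy": 0, "rz": 0, "claw": 0.15}, {"rx": 0, "ry": 0, "dz": 0, "dx": 0, "dy": 0, "rz": 0, "claw": 0.15}, {"rx": 0, "ry": 0, "dz": 30, "dx": 0, "dy": 0, "rz": 0, "claw": 0.15}, {"rx": 0, "ry": 0, "dz": 50, "dx": 0, "dy": 0, "rz": 0, "claw": 0.15}, {"rx": 0, "ry": 0, "dz": 50, "dx": -10, "dy": 40, "rz": 0, "claw": 0.15}, {"rx": 0, "ry": 0, "dz": 0, "dx": -20, "dy": 50, "rz": 0, "claw": 0}, {"rx": 0, "ry": 0, "dz": 0, "dx": -20, "dy": 30, "rz": 0, "claw": 0}, {"rx": 0, "ry": 0, "dz": 0, "dx": 0, "dy": 0, "rz": 0, "claw": 0}])

```text
time: 19.85
tool_pos: [0.4027, 0.3239, 0.1453]
eef_rot: [-3.142, -0.005, 0.001]
wrist_force: [0.4, -0.5, 0.2]
finger_gap: 0.0857
```

Emit:
move_arm(motion=[{"rx": 0, "ry": 0, "dz": 0, "dx": 0, "dy": 0, "rz": 0, "claw": 0}, {"rx": 0, "ry": 0, "dz": 0, "dx": 0, "dy": 0, "rz": 0, "claw": 0}])

```text
time: 20.1
tool_pos: [0.4048, 0.3215, 0.1452]
eef_rot: [3.141, -0.002, -0.0]
wrist_force: [0.3, 0.6, 0.7]
finger_gap: 0.0857
```

Run:
```python
from h import *
import pickle
s=st();w=cam("wrist");pickle.dump(w,open("w9.pkl","wb"));im=grab("wrist","w9")
```

```text
t20.10 tcp(mm) [404.8 321.5 145.2] yawY -90.09 zax [-0.0002 -0.0004 -1.    ] F [0.26 0.64 0.72] gap 85.7 q [ 0.52  0.41  1.67 -0.    1.06  2.1 ]
```

View pics/w9.png

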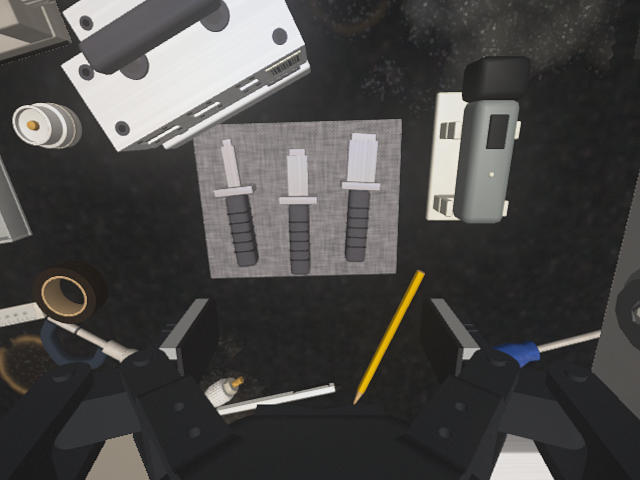

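Run:
```python
from h import *
im=cv2.imread("pics/w9_raw.png"); show(im,"w9b",(190,115,410,285),3.6); show(im,"w9c",(55,0,320,160),3)
```

```text
(no output)
```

View pics/w9b.png

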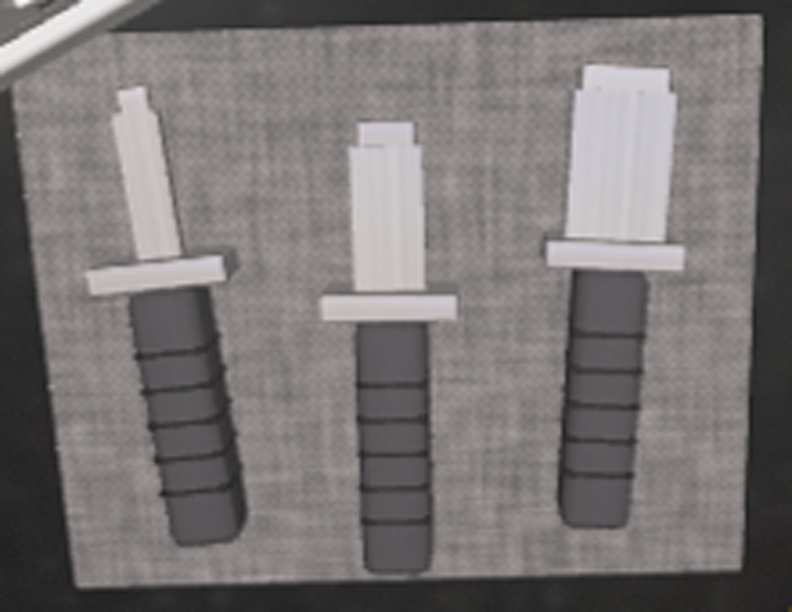

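View pics/w9c.png

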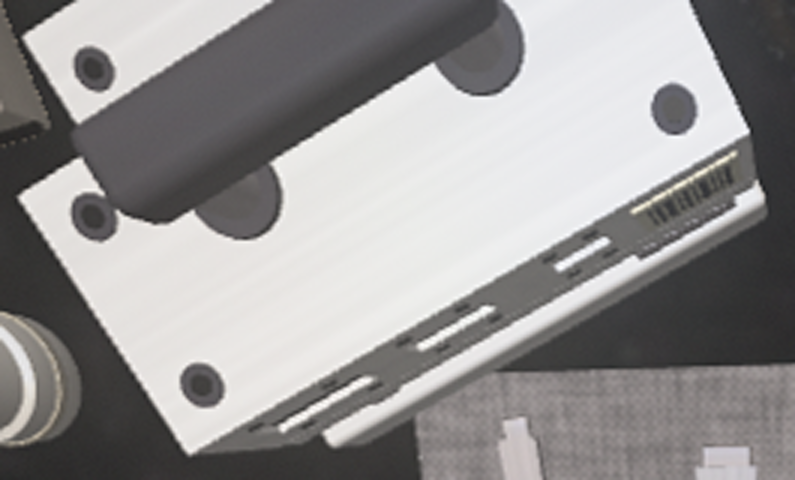

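Run:
```python
from h import *
import pickle
w=pickle.load(open("w9.pkl","rb")); c=lambda u,v:uc((u,v),3.6,190,115); b=lambda u,v:uc((u,v),3,55,0)
def p(n,o,x0=(.43,.3,0)):
    x,r=fit([(w,P,u) for P,u in o],x0); print(n,x*[1e3,1e3,57.2958],r.round(1).tolist())
p("gs",[((0,15,22),c(86,270)),((0,-15,22),c(222,256)),((36,0,13+2.2),c(131,88))])
p("gm",[((0,15,22),c(321,297)),((0,-15,22),c(457,295)),((36,0,16),c(387,123))])
p("gl",[((0,15,22),c(548,241)),((0,-15,22),c(685,246)),((36,0,17),c(626,67))])
p("block",[((-45,60,85.5),b(188,455)),((-45,-60,85.5),b(750,133)),((5,60,85.5),b(20,198))],(.536,.403,.47))
p("mat",[((65,-82.5,4),c(762,14)),((-65,-82.5,4),c(742,570)),((-65,82.5,4),c(77,587))])
```

```text
gs [438.6354 388.2093   5.9565] [[-0.5, 0.2], [0.4, -0.1], [0.0, -0.1]]
gm [431.4125 338.2364   0.3553] [[-0.5, 0.0], [0.6, 0.3], [-0.1, -0.3]]
gl [442.5868 289.8818  -2.1621] [[-0.6, 0.1], [0.6, 0.1], [0.0, -0.2]]
block [535.6703 402.6617  26.9891] [[0.2, 0.8], [0.7, -0.1], [-1.2, -0.4]]
mat [422.8219 338.3485   1.5905] [[0.6, -1.1], [0.2, 0.5], [-1.6, 0.9]]
```

Emit:
move_arm(motion=[{"rx": 0, "ry": 0, "dz": 0, "dx": 0, "dy": 20, "rz": 0.05, "claw": 0.65}, {"rx": 0, "ry": 0, "dz": -20, "dx": 1, "dy": 30, "rz": 0.0615, "claw": 0.65}, {"rx": 0, "ry": 0, "dz": -40, "dx": 0, "dy": 12.5, "rz": 0, "claw": 0.65}, {"rx": 0, "ry": 0, "dz": -35, "dx": 0, "dy": 0, "rz": 0, "claw": 0.65}, {"rx": 0, "ry": 0, "dz": 0, "dx": 0, "dy": 0, "rz": 0, "claw": 0.65}, {"rx": 0, "ry": 0, "dz": 0, "dx": 0, "dy": 0, "rz": 0, "claw": 0.65}, {"rx": 0, "ry": 0, "dz": 0, "dx": 0, "dy": 0, "rz": 0, "claw": 0.65}])

```text
time: 21.02
tool_pos: [0.4062, 0.3855, 0.0521]
eef_rot: [-3.135, -0.175, -0.004]
wrist_force: [-0.3, 0.5, 0.5]
finger_gap: 0.0298
```

Run:
```python
from h import *
import pickle
s=st();w=cam("wrist");pickle.dump(w,open("w10.pkl","wb"));im=grab("wrist","w10")
```

```text
t21.02 tcp(mm) [406.2 385.5  52.1] yawY -83.62 zax [ 0.0026  0.0017 -1.    ] F [-0.3   0.53  0.47] gap 29.8 q [ 0.62  0.6   1.65 -0.    0.89  2.08]
```

View pics/w10.png

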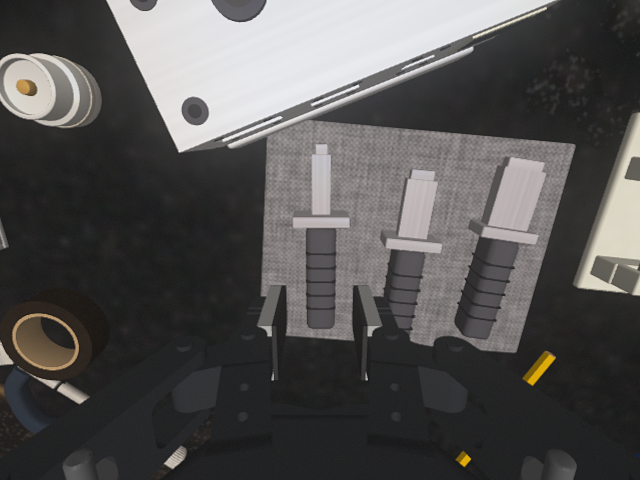

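Emit:
move_arm(motion=[{"rx": 0, "ry": 0, "dz": -20, "dx": 0, "dy": 0, "rz": 0, "claw": 0.65}, {"rx": 0, "ry": 0, "dz": -18, "dx": 0, "dy": 0, "rz": 0, "claw": 0.65}, {"rx": 0, "ry": 0, "dz": -6, "dx": 0, "dy": 0, "rz": 0, "claw": 0.65}, {"rx": 0, "ry": 0, "dz": 0, "dx": 0, "dy": 0, "rz": 0, "claw": 0.65}, {"rx": 0, "ry": 0, "dz": 0, "dx": 0, "dy": 0, "rz": 0, "claw": 0.65}])

```text
time: 21.7
tool_pos: [0.4057, 0.3852, 0.0072]
eef_rot: [-3.136, -0.175, -0.002]
wrist_force: [0.5, 0.5, -0.2]
finger_gap: 0.0302
```

Run:
```python
from h import *
s=st()
```

```text
t21.70 tcp(mm) [405.7 385.2   7.2] yawY -83.62 zax [ 0.0013  0.0008 -1.    ] F [ 0.54  0.46 -0.16] gap 30.2 q [ 0.62  0.67  1.67 -0.    0.8   2.08]
```

Emit:
move_arm(motion=[{"rx": 0, "ry": 0, "dz": -1.2, "dx": 0, "dy": -0.4, "rz": 0, "claw": 0.7}, {"rx": 0, "ry": 0, "dz": 0, "dx": 0, "dy": 0, "rz": 0, "claw": 0.76}, {"rx": 0, "ry": 0, "dz": 0, "dx": 0, "dy": 0, "rz": 0, "claw": 0.9}, {"rx": 0, "ry": 0, "dz": 0, "dx": 0, "dy": 0, "rz": 0, "claw": 1}, {"rx": 0, "ry": 0, "dz": 0, "dx": 0, "dy": 0, "rz": 0, "claw": 1}, {"rx": 0, "ry": 0, "dz": 0, "dx": 0, "dy": 0, "rz": 0, "claw": 1}], newtons=70)

```text
time: 22.45
tool_pos: [0.4054, 0.3846, 0.0056]
eef_rot: [-3.136, -0.175, -0.001]
wrist_force: [-1.3, -0.2, 5.1]
finger_gap: 0.0144
```

Run:
```python
from h import *
import pickle
s=st();w=cam("wrist");pickle.dump(w,open("w11.pkl","wb"));im=grab("wrist","w11")
show(im,"w11b",(220,120,420,340),3.4)
```

```text
t22.45 tcp(mm) [405.4 384.6   5.6] yawY -83.62 zax [ 0.0006  0.0003 -1.    ] F [-1.33 -0.18  5.13] gap 14.4 q [ 0.62  0.67  1.68 -0.    0.79  2.08]
```

View pics/w11b.png

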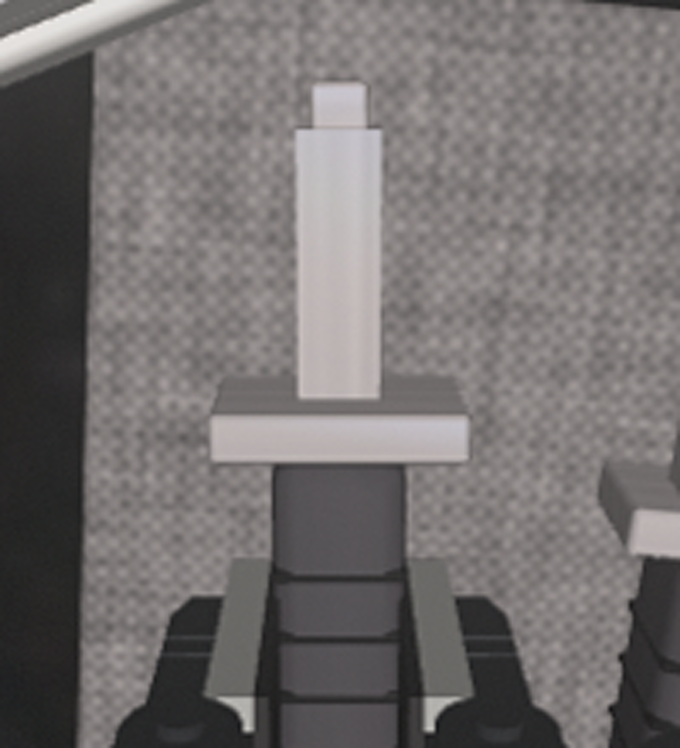

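Emit:
move_arm(motion=[{"rx": 0, "ry": 0, "dz": 6, "dx": 0, "dy": 0, "rz": 0, "claw": 1}, {"rx": 0, "ry": 0, "dz": 18, "dx": -3, "dy": -4, "rz": 0, "claw": 1}, {"rx": 0, "ry": 0, "dz": 20, "dx": 0, "dy": -11.8, "rz": 0.05, "claw": 1}, {"rx": 0, "ry": 0, "dz": 10.5, "dx": 4, "dy": -15, "rz": 0.1, "claw": 1}, {"rx": 0, "ry": 0, "dz": 0, "dx": 9, "dy": -16, "rz": 0.1, "claw": 1}, {"rx": 0, "ry": 0, "dz": 0, "dx": 8, "dy": -11, "rz": 0.08, "claw": 1}, {"rx": 0, "ry": 0, "dz": 0, "dx": 3.1, "dy": -4, "rz": 0.0316, "claw": 1}, {"rx": 0, "ry": 0, "dz": 0, "dx": 0, "dy": 0, "rz": 0, "claw": 1}, {"rx": 0, "ry": 0, "dz": 0, "dx": 0, "dy": 0, "rz": 0, "claw": 1}, {"rx": 0, "ry": 0, "dz": 0, "dx": 0, "dy": 0, "rz": 0, "claw": 1}])

```text
time: 23.75
tool_pos: [0.4261, 0.3229, 0.0598]
eef_rot: [3.054, 0.736, 0.0]
wrist_force: [-0.0, 0.3, 0.1]
finger_gap: 0.0143
```

Run:
```python
from h import *
import pickle
w=pickle.load(open("w11.pkl","rb"));c=lambda u,v:uc((u,v),3.4,220,120)
for uv,z in (((340,415),.022),((340,82),.0145),((340,128),.0152)): 
    P=px2w(w,c(*uv),z)*1e3; print((P-[405.4,384.6,0])@[np.cos(np.radians(6.38)),np.sin(np.radians(6.38)),0],(P-[405.4,384.6,0])@[-np.sin(np.radians(6.38)),np.cos(np.radians(6.38)),0])
s=st();w=cam("wrist");pickle.dump(w,open("w12.pkl","wb"));im=grab("wrist","w12")
show(im,"w12b",(100,0,540,330),1.8)
```

```text
34.10548349981747 0.1540412484424631
69.77386720986483 0.164672811283175
64.92921257809603 0.16295497580541501
t23.75 tcp(mm) [426.1 322.9  59.8] yawY -62.90 zax [ 0.0001  0.     -1.    ] F [-0.02  0.31  0.13] gap 14.3 q [ 0.51  0.56  1.71 -0.    0.87  1.6 ]
```

View pics/w12b.png

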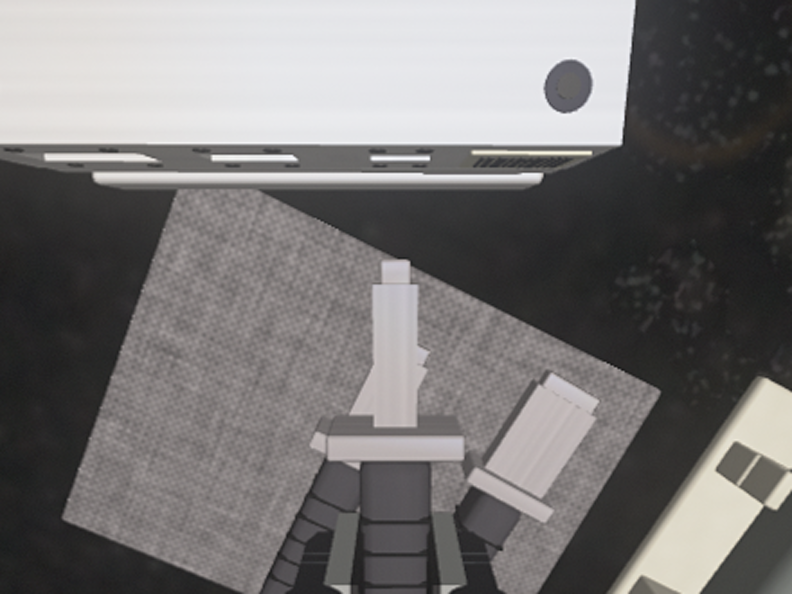

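Run:
```python
from h import *
im=cv2.imread("pics/w12_raw.png"); show(im,"w12c",(270,70,370,165),7)
show(im,"w12d",(90,60,450,115),2.2)
```

```text
(no output)
```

View pics/w12c.png

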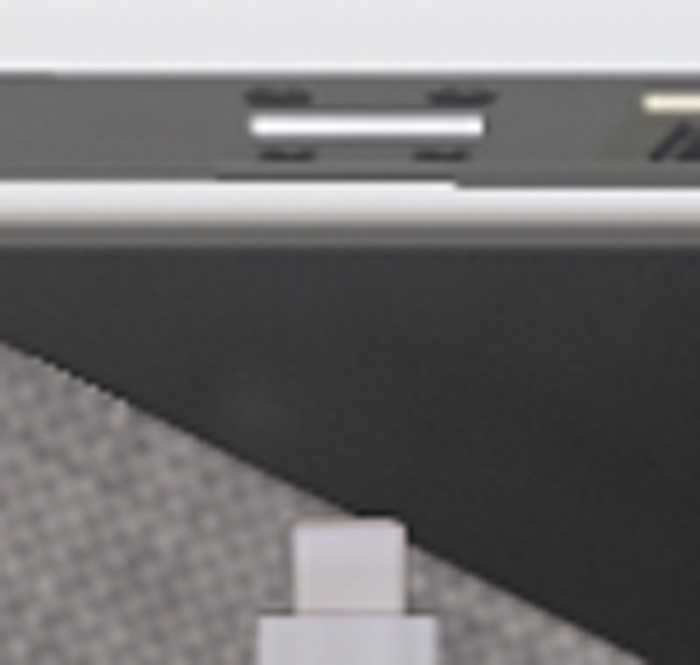

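View pics/w12d.png

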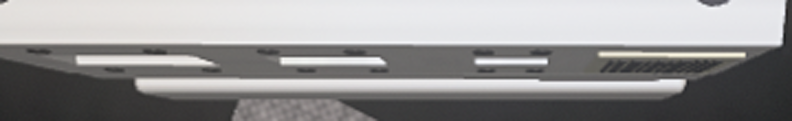

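Emit:
move_arm(motion=[{"rx": 0, "ry": 0, "dz": 0.3, "dx": 0.4, "dy": -0.75, "rz": 0, "claw": 1}, {"rx": 0, "ry": 0, "dz": 0, "dx": 7.1, "dy": 3.65, "rz": 0, "claw": 1}, {"rx": 0, "ry": 0, "dz": 0, "dx": 7.1, "dy": 3.65, "rz": 0, "claw": 1}, {"rx": 0, "ry": 0, "dz": 0, "dx": 0, "dy": 0, "rz": 0, "claw": 1}, {"rx": 0, "ry": 0, "dz": 0, "dx": 0, "dy": 0, "rz": 0, "claw": 1}, {"rx": 0, "ry": 0, "dz": 0, "dx": 0, "dy": 0, "rz": 0, "claw": 1}])

```text
time: 24.55
tool_pos: [0.4407, 0.3291, 0.0599]
eef_rot: [3.054, 0.736, -0.001]
wrist_force: [-0.2, -0.9, -0.9]
finger_gap: 0.0139
```

Run:
```python
from h import *
s=st();im=grab("wrist","w13"); show(im,"w13b",(270,40,370,135),7)
```

```text
t24.55 tcp(mm) [440.7 329.1  59.9] yawY -62.91 zax [-0.0003 -0.0003 -1.    ] F [-0.23 -0.93 -0.9 ] gap 13.9 q [ 0.5   0.58  1.67 -0.    0.9   1.6 ]
```

View pics/w13b.png

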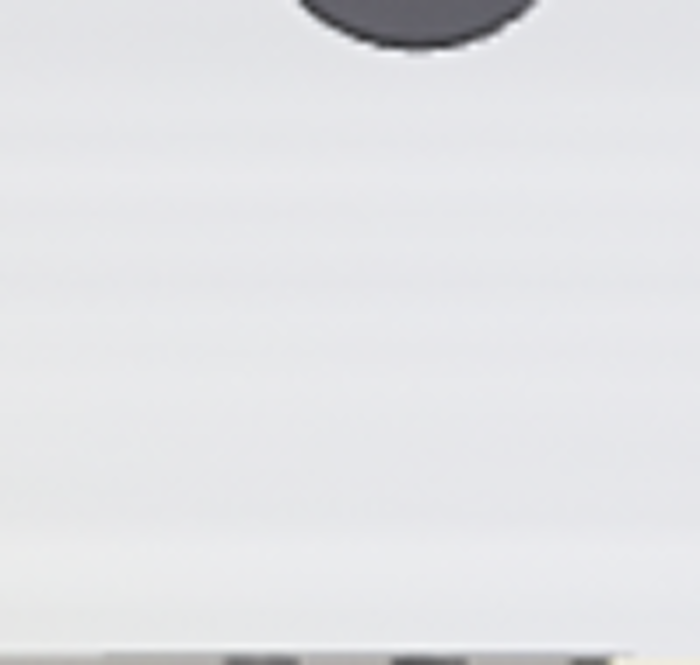

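Run:
```python
from h import *
im=cv2.imread("pics/w13_raw.png"); show(im,"w13c",(260,115,380,205),6)
```

```text
(no output)
```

View pics/w13c.png

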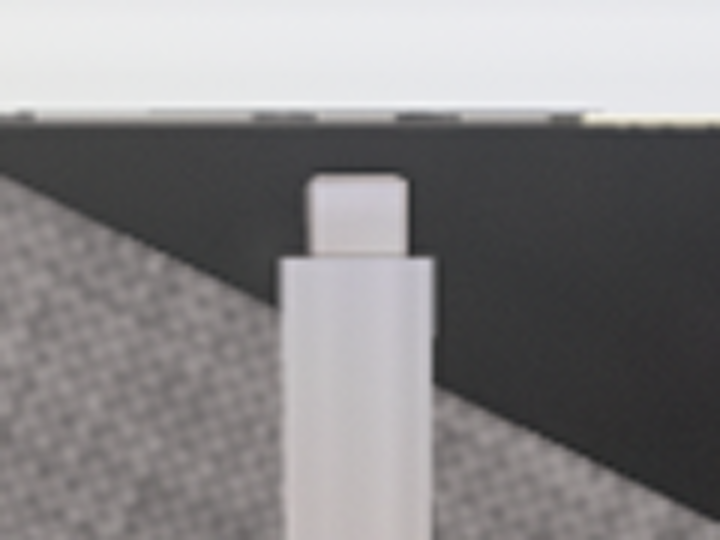

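Emit:
move_arm(motion=[{"rx": 0, "ry": 0, "dz": 0.2, "dx": 3.56, "dy": 1.82, "rz": 0, "claw": 1}, {"rx": 0, "ry": 0, "dz": 0, "dx": 3.56, "dy": 1.82, "rz": 0, "claw": 1}, {"rx": 0, "ry": 0, "dz": 0, "dx": 1.78, "dy": 0.91, "rz": 0, "claw": 1}, {"rx": 0, "ry": 0, "dz": 0, "dx": 0, "dy": 0, "rz": 0, "claw": 1}, {"rx": 0, "ry": 0, "dz": 0, "dx": 0, "dy": 0, "rz": 0, "claw": 1}])

```text
time: 25.22
tool_pos: [0.4497, 0.3337, 0.0601]
eef_rot: [3.054, 0.736, -0.0]
wrist_force: [-0.3, -0.2, -0.8]
finger_gap: 0.0144
```

Run:
```python
from h import *
s=st(); print(s['moment'])
```

```text
t25.23 tcp(mm) [449.7 333.7  60.1] yawY -62.90 zax [-0.0002 -0.0002 -1.    ] F [-0.3  -0.19 -0.83] gap 14.4 q [ 0.5   0.59  1.64 -0.    0.91  1.6 ]
[-0.0287 -0.0209 -0.0196]
```

Emit:
move_arm(motion=[{"rx": 0, "ry": 0, "dz": 0, "dx": 3.56, "dy": 1.82, "rz": 0, "claw": 1}, {"rx": 0, "ry": 0, "dz": 0, "dx": 3.56, "dy": 1.82, "rz": 0, "claw": 1}, {"rx": 0, "ry": 0, "dz": 0, "dx": 3.56, "dy": 1.82, "rz": 0, "claw": 1}, {"rx": 0, "ry": 0, "dz": 0, "dx": 3.56, "dy": 1.82, "rz": 0, "claw": 1}, {"rx": 0, "ry": 0, "dz": 0, "dx": 3.56, "dy": 1.82, "rz": 0, "claw": 1}, {"rx": 0, "ry": 0, "dz": 0, "dx": 0.89, "dy": 0.46, "rz": 0, "claw": 1}, {"rx": 0, "ry": 0, "dz": 0, "dx": 0, "dy": 0, "rz": 0, "claw": 1}, {"rx": 0, "ry": 0, "dz": 0, "dx": 0, "dy": 0, "rz": 0, "claw": 1}])

```text
time: 26.22
tool_pos: [0.4684, 0.3432, 0.0601]
eef_rot: [3.054, 0.736, -0.0]
wrist_force: [-0.5, 0.4, -1.0]
finger_gap: 0.0144
```

Run:
```python
from h import *
s=st(); print(s['moment']);im=grab("wrist","w14"); show(im,"w14b",(240,120,400,270),4.5)
```

```text
t26.23 tcp(mm) [468.4 343.2  60.1] yawY -62.90 zax [-0.0001 -0.0002 -1.    ] F [-0.54  0.4  -0.99] gap 14.4 q [ 0.5   0.62  1.57 -0.    0.94  1.6 ]
[-0.0639 -0.0033 -0.0015]
```

View pics/w14b.png

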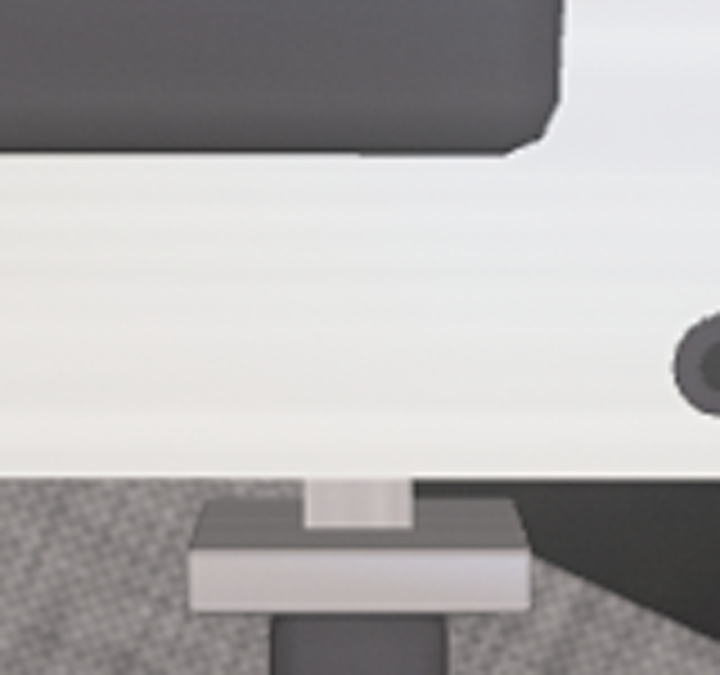

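Emit:
move_arm(motion=[{"rx": 0, "ry": 0, "dz": 0, "dx": 2.67, "dy": 1.37, "rz": 0, "claw": 1}, {"rx": 0, "ry": 0, "dz": 0, "dx": 2.22, "dy": 1.14, "rz": 0, "claw": 1}, {"rx": 0, "ry": 0, "dz": 0, "dx": 0.9, "dy": 0.45, "rz": 0, "claw": 1}, {"rx": 0, "ry": 0, "dz": 0, "dx": 0, "dy": 0, "rz": 0, "claw": 1}, {"rx": 0, "ry": 0, "dz": 0, "dx": 0, "dy": 0, "rz": 0, "claw": 1}])

```text
time: 26.9
tool_pos: [0.4742, 0.3462, 0.0601]
eef_rot: [3.054, 0.736, -0.0]
wrist_force: [0.7, 0.9, -0.6]
finger_gap: 0.0141
```

Run:
```python
from h import *
s=st(); print(s['moment']);im=grab("wrist","w15"); show(im,"w15b",(240,180,400,280),4.5)
```

```text
t26.90 tcp(mm) [474.2 346.2  60.1] yawY -62.90 zax [-0.0001 -0.0002 -1.    ] F [ 0.71  0.91 -0.63] gap 14.1 q [ 0.5   0.63  1.55 -0.    0.95  1.6 ]
[-0.0212 -0.0137 -0.0133]
```

View pics/w15b.png

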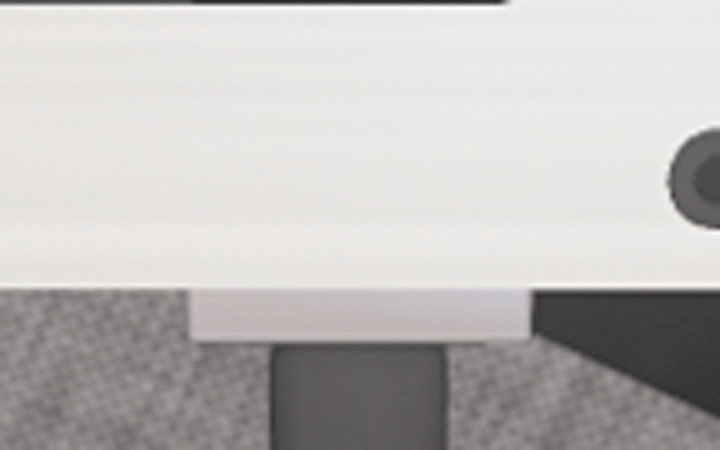

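Emit:
move_arm(motion=[{"rx": 0, "ry": 0, "dz": 0, "dx": 0.45, "dy": 0.23, "rz": 0, "claw": 1}, {"rx": 0, "ry": 0, "dz": 0, "dx": 0.45, "dy": 0.23, "rz": 0, "claw": 1}, {"rx": 0, "ry": 0, "dz": 0, "dx": 0, "dy": 0, "rz": 0, "claw": 1}, {"rx": 0, "ry": 0, "dz": 0, "dx": 0, "dy": 0, "rz": 0, "claw": 1}])

```text
time: 27.45
tool_pos: [0.4752, 0.3467, 0.0602]
eef_rot: [3.054, 0.736, 0.0]
wrist_force: [-0.1, 0.3, -1.0]
finger_gap: 0.0137
```

Emit:
move_arm(motion=[{"rx": 0, "ry": 0, "dz": 0, "dx": 0.36, "dy": 0.18, "rz": 0, "claw": 1}, {"rx": 0, "ry": 0, "dz": 0, "dx": 0, "dy": 0, "rz": 0, "claw": 1}])

```text
time: 27.7
tool_pos: [0.4756, 0.3469, 0.0602]
eef_rot: [3.054, 0.736, 0.0]
wrist_force: [-0.3, -0.4, 0.0]
finger_gap: 0.0142
```

Emit:
move_arm(motion=[{"rx": 0, "ry": 0, "dz": 0, "dx": 0.36, "dy": 0.18, "rz": 0, "claw": 1}, {"rx": 0, "ry": 0, "dz": 0, "dx": 0, "dy": 0, "rz": 0, "claw": 1}])

```text
time: 27.95
tool_pos: [0.4759, 0.3471, 0.0601]
eef_rot: [3.054, 0.736, 0.0]
wrist_force: [-0.3, 0.1, -1.5]
finger_gap: 0.0139
```

Emit:
move_arm(motion=[{"rx": 0, "ry": 0, "dz": 0, "dx": 0.27, "dy": 0.14, "rz": 0, "claw": 1}, {"rx": 0, "ry": 0, "dz": 0, "dx": 0, "dy": 0, "rz": 0, "claw": 1}])

```text
time: 28.2
tool_pos: [0.476, 0.3472, 0.0601]
eef_rot: [3.054, 0.736, -0.0]
wrist_force: [-0.3, -0.5, -0.4]
finger_gap: 0.014
```

Emit:
move_arm(motion=[{"rx": 0, "ry": 0, "dz": 0, "dx": 0.27, "dy": 0.14, "rz": 0, "claw": 1}, {"rx": 0, "ry": 0, "dz": 0, "dx": 0, "dy": 0, "rz": 0, "claw": 1}])

```text
time: 28.45
tool_pos: [0.4761, 0.3472, 0.0601]
eef_rot: [3.054, 0.736, -0.001]
wrist_force: [-1.4, -0.9, 1.2]
finger_gap: 0.0146
```

Run:
```python
from h import *
s=st(); print(s['moment']);im=grab("wrist","w16"); show(im,"w16b",(240,180,400,280),4.5)
```

```text
t28.45 tcp(mm) [476.1 347.2  60.1] yawY -62.91 zax [-0.0007 -0.0005 -1.    ] F [-1.45 -0.93  1.24] gap 14.6 q [ 0.5   0.64  1.55 -0.    0.96  1.6 ]
[-0.2517  0.2825 -0.0291]
```

View pics/w16b.png

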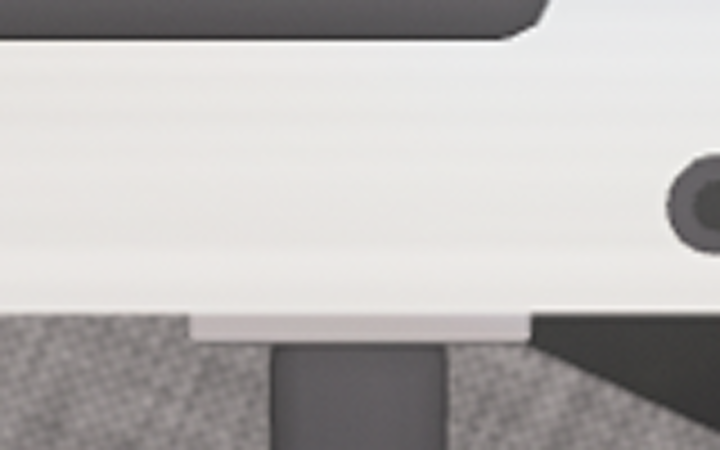

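Emit:
move_arm(motion=[{"rx": 0, "ry": 0, "dz": 0, "dx": 0, "dy": 0, "rz": 0, "claw": 1}, {"rx": 0, "ry": 0, "dz": 0, "dx": 0, "dy": 0, "rz": 0, "claw": 1}, {"rx": 0, "ry": 0, "dz": 0, "dx": 0, "dy": 0, "rz": 0, "claw": 1}, {"rx": 0, "ry": 0, "dz": 0, "dx": 0, "dy": 0, "rz": 0, "claw": 1}, {"rx": 0, "ry": 0, "dz": 0, "dx": 0, "dy": 0, "rz": 0, "claw": 1}, {"rx": 0, "ry": 0, "dz": 0, "dx": 0, "dy": 0, "rz": 0, "claw": 1}, {"rx": 0, "ry": 0, "dz": 0, "dx": 0, "dy": 0, "rz": 0, "claw": 1}, {"rx": 0, "ry": 0, "dz": 0, "dx": 0, "dy": 0, "rz": 0, "claw": 1}, {"rx": 0, "ry": 0, "dz": 0, "dx": 0, "dy": 0, "rz": 0, "claw": 1}, {"rx": 0, "ry": 0, "dz": 0, "dx": 0, "dy": 0, "rz": 0, "claw": 1}])

```text
time: 29.75
tool_pos: [0.4762, 0.3472, 0.0601]
eef_rot: [3.054, 0.736, -0.001]
wrist_force: [-3.3, -3.4, 1.2]
finger_gap: 0.0144
```

Run:
```python
from h import *
s=st(); print(s['moment'])
```

```text
t29.75 tcp(mm) [476.2 347.2  60.1] yawY -62.90 zax [-0.0004 -0.0004 -1.    ] F [-3.34 -3.45  1.21] gap 14.4 q [ 0.5   0.64  1.55 -0.    0.96  1.6 ]
[-0.4798  0.6613 -0.1083]
```

Emit:
move_arm(motion=[{"rx": 0, "ry": 0, "dz": 0, "dx": -0.5, "dy": -0.25, "rz": 0, "claw": 1}, {"rx": 0, "ry": 0, "dz": 0, "dx": -3.56, "dy": -1.82, "rz": 0, "claw": 1}, {"rx": 0, "ry": 0, "dz": 0, "dx": -7.12, "dy": -3.64, "rz": 0, "claw": 1}, {"rx": 0, "ry": 0, "dz": 0, "dx": -7.12, "dy": -3.64, "rz": 0, "claw": 1}, {"rx": 0, "ry": 0, "dz": 0, "dx": -7.12, "dy": -3.64, "rz": 0, "claw": 1}, {"rx": 0, "ry": 0, "dz": 0, "dx": -7.12, "dy": -3.64, "rz": 0, "claw": 1}, {"rx": 0, "ry": 0, "dz": 0, "dx": -8.9, "dy": -4.55, "rz": 0, "claw": 1}, {"rx": 0, "ry": 0, "dz": 0, "dx": -8.9, "dy": -4.55, "rz": 0, "claw": 1}, {"rx": 0, "ry": 0, "dz": 0, "dx": 0, "dy": 0, "rz": 0, "claw": 1}, {"rx": 0, "ry": 0, "dz": 0, "dx": 0, "dy": 0, "rz": 0, "claw": 1}])

```text
time: 31.0
tool_pos: [0.4264, 0.3218, 0.0603]
eef_rot: [-3.054, -0.736, -0.001]
wrist_force: [0.8, 0.2, -1.3]
finger_gap: 0.0145
```

Run:
```python
from h import *
import pickle
s=st();w=cam("wrist");pickle.dump(w,open("w17.pkl","wb"));im=grab("wrist","w17")
show(im,"w17b",(100,0,540,330),1.8)
```

```text
t31.00 tcp(mm) [426.4 321.8  60.3] yawY -62.90 zax [ 0.0007  0.0003 -1.    ] F [ 0.85  0.25 -1.26] gap 14.5 q [ 0.5   0.56  1.71 -0.    0.87  1.6 ]
```

View pics/w17b.png

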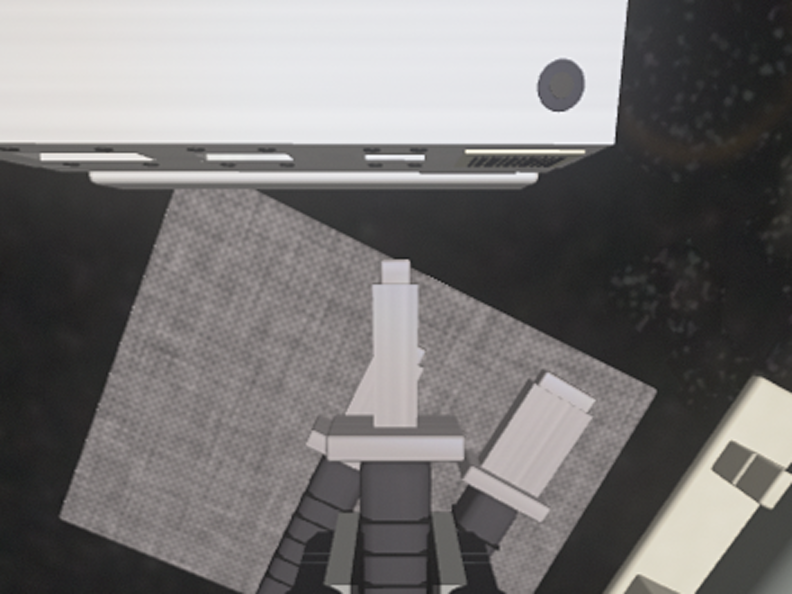

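Emit:
move_arm(motion=[{"rx": 0, "ry": 0, "dz": 0, "dx": -6, "dy": 6, "rz": -0.06, "claw": 1}, {"rx": 0, "ry": 0, "dz": 0, "dx": -8, "dy": 14, "rz": -0.1, "claw": 1}, {"rx": 0, "ry": 0, "dz": 0, "dx": -7, "dy": 18, "rz": -0.1, "claw": 1}, {"rx": 0, "ry": 0, "dz": -5, "dx": 0, "dy": 16, "rz": -0.1016, "claw": 1}, {"rx": 0, "ry": 0, "dz": -15, "dx": 0, "dy": 8.8, "rz": 0, "claw": 1}, {"rx": 0, "ry": 0, "dz": -15, "dx": 0, "dy": 0, "rz": 0, "claw": 1}, {"rx": 0, "ry": 0, "dz": 0, "dx": 0, "dy": 0, "rz": 0, "claw": 1}, {"rx": 0, "ry": 0, "dz": 0, "dx": 0, "dy": 0, "rz": 0, "claw": 1}])

```text
time: 32.05
tool_pos: [0.4052, 0.3839, 0.025]
eef_rot: [3.136, 0.175, -0.001]
wrist_force: [-0.6, -0.9, -0.8]
finger_gap: 0.0145
```

Run:
```python
from h import *
import pickle
s=st()
```

```text
t32.05 tcp(mm) [405.2 383.9  25. ] yawY -83.62 zax [-0.0004 -0.0005 -1.    ] F [-0.63 -0.94 -0.78] gap 14.5 q [ 0.62  0.64  1.67 -0.    0.83  2.08]
```

Emit:
move_arm(motion=[{"rx": 0, "ry": 0, "dz": -12, "dx": 0, "dy": 0.5, "rz": 0, "claw": 1}, {"rx": 0, "ry": 0, "dz": -5, "dx": 0, "dy": 0, "rz": 0, "claw": 1}, {"rx": 0, "ry": 0, "dz": -1.8, "dx": 0, "dy": 0, "rz": 0, "claw": 1}, {"rx": 0, "ry": 0, "dz": 0, "dx": 0, "dy": 0, "rz": 0, "claw": 1}, {"rx": 0, "ry": 0, "dz": -0.4, "dx": 0, "dy": 0, "rz": 0, "claw": 1}, {"rx": 0, "ry": 0, "dz": 0, "dx": 0, "dy": 0, "rz": 0, "claw": 0.75}, {"rx": 0, "ry": 0, "dz": 0, "dx": 0, "dy": 0, "rz": 0, "claw": 0.68}, {"rx": 0, "ry": 0, "dz": 0, "dx": 0, "dy": 0, "rz": 0, "claw": 0.65}, {"rx": 0, "ry": 0, "dz": 0, "dx": 0, "dy": 0, "rz": 0, "claw": 0.65}])

```text
time: 33.17
tool_pos: [0.4051, 0.385, 0.006]
eef_rot: [-3.137, -0.175, -0.0]
wrist_force: [1.0, -1.1, -0.4]
finger_gap: 0.0297
```

Run:
```python
from h import *
s=st()
```

```text
t33.17 tcp(mm) [405.1 385.    6. ] yawY -83.63 zax [ 0.0001  0.     -1.    ] F [ 0.98 -1.09 -0.4 ] gap 29.7 q [ 0.62  0.67  1.67 -0.    0.79  2.08]
```

Emit:
move_arm(motion=[{"rx": 0, "ry": 0, "dz": 20, "dx": 0, "dy": 0, "rz": 0, "claw": 0.65}, {"rx": 0, "ry": 0, "dz": 30, "dx": 0, "dy": 0, "rz": 0, "claw": 0.65}, {"rx": 0, "ry": 0, "dz": 10, "dx": -3, "dy": -20, "rz": -0.05, "claw": 0.65}, {"rx": 0, "ry": 0, "dz": 0, "dx": -3.6, "dy": -27.8, "rz": -0.049, "claw": 0.65}, {"rx": 0, "ry": 0, "dz": 0, "dx": 0, "dy": 0, "rz": 0, "claw": 0.65}, {"rx": 0, "ry": 0, "dz": 0, "dx": 0, "dy": 0, "rz": 0, "claw": 0.65}, {"rx": 0, "ry": 0, "dz": 0, "dx": 0, "dy": 0, "rz": 0, "claw": 0.65}])

```text
time: 34.05
tool_pos: [0.3987, 0.3378, 0.0658]
eef_rot: [-3.141, -0.021, -0.0]
wrist_force: [-0.8, -0.3, 0.6]
finger_gap: 0.0301
```

Run:
```python
from h import *
import pickle
s=st();w=cam("wrist");pickle.dump(w,open("w18.pkl","wb"));im=grab("wrist","w18")
```

```text
t34.05 tcp(mm) [398.7 337.8  65.8] yawY -89.25 zax [ 0.0002  0.0002 -1.    ] F [-0.79 -0.28  0.58] gap 30.1 q [0.56 0.53 1.74 0.   0.87 2.11]
```

View pics/w18.png

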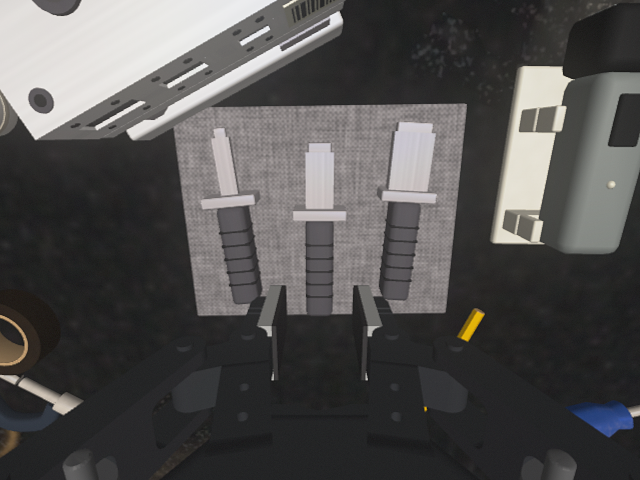

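Emit:
move_arm(motion=[{"rx": 0, "ry": 0, "dz": -25, "dx": 0, "dy": 0, "rz": 0, "claw": 0.65}, {"rx": 0, "ry": 0, "dz": -22, "dx": 0, "dy": 0, "rz": 0, "claw": 0.65}, {"rx": 0, "ry": 0, "dz": -10, "dx": 0, "dy": 0, "rz": 0, "claw": 0.65}, {"rx": 0, "ry": 0, "dz": -3, "dx": 0, "dy": 0, "rz": 0, "claw": 0.68}, {"rx": 0, "ry": 0, "dz": 0, "dx": 0, "dy": 0, "rz": 0, "claw": 0.72}, {"rx": 0, "ry": 0, "dz": 0, "dx": 0, "dy": 0, "rz": 0, "claw": 0.78}, {"rx": 0, "ry": 0, "dz": 0, "dx": 0, "dy": 0, "rz": 0, "claw": 0.9}, {"rx": 0, "ry": 0, "dz": 0, "dx": 0, "dy": 0, "rz": 0, "claw": 1}, {"rx": 0, "ry": 0, "dz": 0, "dx": 0, "dy": 0, "rz": 0, "claw": 1}, {"rx": 0, "ry": 0, "dz": 0, "dx": 0, "dy": 0, "rz": 0, "claw": 1}])

```text
time: 35.35
tool_pos: [0.3989, 0.3374, 0.0069]
eef_rot: [-3.141, -0.019, -0.002]
wrist_force: [-1.9, -0.1, 5.8]
finger_gap: 0.014
```

Run:
```python
from h import *
import pickle
s=st();w=cam("wrist");pickle.dump(w,open("w19.pkl","wb"));im=grab("wrist","w19")
show(im,"w19b",(220,120,420,340),3.4)
```

```text
t35.35 tcp(mm) [398.9 337.4   6.9] yawY -89.29 zax [ 0.0013  0.0008 -1.    ] F [-1.91 -0.14  5.81] gap 14.0 q [ 0.56  0.63  1.78 -0.    0.73  2.11]
```

View pics/w19b.png

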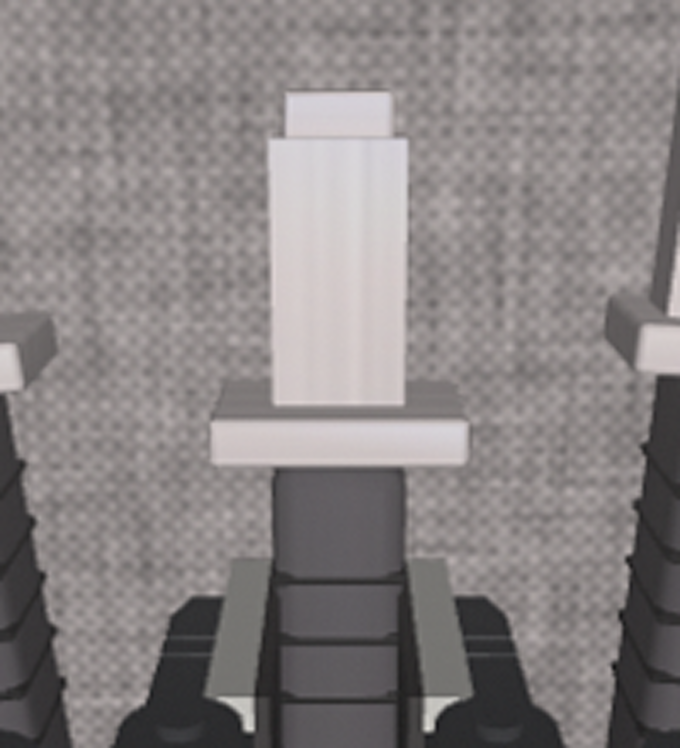

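Emit:
move_arm(motion=[{"rx": 0, "ry": 0, "dz": 6, "dx": 0, "dy": 0, "rz": 0, "claw": 1}, {"rx": 0, "ry": 0, "dz": 18, "dx": 0, "dy": 0, "rz": 0, "claw": 1}, {"rx": 0, "ry": 0, "dz": 20, "dx": 0, "dy": 0, "rz": 0.06, "claw": 1}, {"rx": 0, "ry": 0, "dz": 10.3, "dx": 2.6, "dy": 2.5, "rz": 0.12, "claw": 1}, {"rx": 0, "ry": 0, "dz": 0, "dx": 5, "dy": 4, "rz": 0.12, "claw": 1}, {"rx": 0, "ry": 0, "dz": 0, "dx": 5, "dy": 4, "rz": 0.1, "claw": 1}, {"rx": 0, "ry": 0, "dz": 0, "dx": 2, "dy": 1, "rz": 0.0606, "claw": 1}, {"rx": 0, "ry": 0, "dz": 0, "dx": 0, "dy": 0, "rz": 0, "claw": 1}, {"rx": 0, "ry": 0, "dz": 0, "dx": 0, "dy": 0, "rz": 0, "claw": 1}, {"rx": 0, "ry": 0, "dz": 0, "dx": 0, "dy": 0, "rz": 0, "claw": 1}])

```text
time: 36.65
tool_pos: [0.4129, 0.3486, 0.0603]
eef_rot: [3.054, 0.735, -0.0]
wrist_force: [-0.2, 0.3, -1.5]
finger_gap: 0.0141
```

Run:
```python
from h import *
import pickle
w=pickle.load(open("w19.pkl","rb"));c=lambda u,v:uc((u,v),3.4,220,120)
a=np.radians(.71)
for uv,z in (((340,420),.022),((339,92),.0155),): 
    P=px2w(w,c(*uv),z)*1e3; d=P-[398.9,337.4,0]; print(d@[np.cos(a),np.sin(a),0],d@[-np.sin(a),np.cos(a),0])
s=st();w=cam("wrist");pickle.dump(w,open("w20.pkl","wb"));im=grab("wrist","w20")
show(im,"w20b",(200,60,440,240),3.3)
```

```text
33.14061612669979 0.1453827605413136
68.74891430935715 0.2680818780570878
t36.65 tcp(mm) [412.9 348.6  60.3] yawY -62.94 zax [-0.0001 -0.0002 -1.    ] F [-0.15  0.28 -1.45] gap 14.1 q [ 0.56  0.56  1.69 -0.    0.88  1.66]
```

View pics/w20b.png

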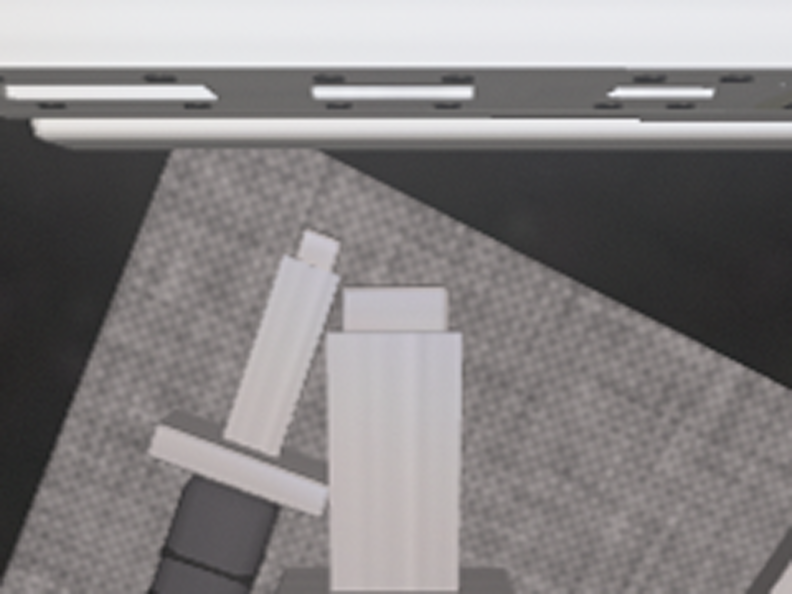

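Run:
```python
from h import *
for n in ("w11","w12","w17","w19","w20"):
    g=cv2.cvtColor(cv2.imread(f"pics/{n}_raw.png"),cv2.COLOR_BGR2GRAY).astype(float)
    out=[]
    for row in (246,248,250,252):
        r=g[row,270:372]; d=np.diff(r)
        def sub(i):
            a=d[max(i-2,0):i+3]; a=np.abs(a); return 270+.5+(np.arange(max(i-2,0),i+3)*a).sum()/a.sum()
        L=int(np.argmax(d[:30])); Rr=70+int(np.argmin(d[70:])); out.append(round(sub(Rr)-sub(L),2))
    # row edges of collar front at col 300
    c=g[225:275,295:300].mean(1); print(n,out, np.round(c[8:36]).astype(int).tolist())
```

```text
w11 [np.float64(75.76), np.float64(75.71), np.float64(75.8), np.float64(75.91)] [108, 108, 112, 109, 108, 110, 112, 110, 107, 155, 178, 185, 185, 184, 183, 182, 181, 180, 179, 177, 179, 183, 160, 112, 127, 130, 132, 133]
w12 [np.float64(85.44), np.float64(85.18), np.float64(76.76), np.float64(75.83)] [103, 103, 107, 104, 103, 105, 107, 105, 103, 151, 175, 185, 186, 185, 184, 182, 182, 180, 179, 179, 180, 184, 160, 137, 172, 179, 158, 112]
w17 [np.float64(75.97), np.float64(76.14), np.float64(76.34), np.float64(76.45)] [104, 103, 107, 104, 104, 105, 106, 105, 103, 152, 176, 185, 186, 185, 183, 182, 182, 180, 180, 179, 180, 184, 159, 138, 173, 180, 172, 126]
w19 [np.float64(75.62), np.float64(75.82), np.float64(75.8), np.float64(75.13)] [125, 123, 122, 126, 125, 122, 122, 125, 123, 118, 152, 192, 203, 205, 204, 202, 201, 200, 198, 198, 196, 197, 202, 179, 143, 136, 132, 125]
w20 [np.float64(76.0), np.float64(75.86), np.float64(75.58), np.float64(85.55)] [106, 105, 105, 107, 107, 105, 105, 107, 105, 100, 132, 170, 181, 185, 185, 182, 181, 181, 180, 179, 178, 179, 183, 163, 130, 122, 125, 124]
```

Emit:
move_arm(motion=[{"rx": 0, "ry": 0, "dz": 0, "dx": 7.0, "dy": 3.82, "rz": 0, "claw": 1}, {"rx": 0, "ry": 0, "dz": 0, "dx": 7.12, "dy": 3.64, "rz": 0, "claw": 1}, {"rx": 0, "ry": 0, "dz": 0, "dx": 3.56, "dy": 1.82, "rz": 0, "claw": 1}, {"rx": 0, "ry": 0, "dz": 0, "dx": 3.56, "dy": 1.82, "rz": 0, "claw": 1}, {"rx": 0, "ry": 0, "dz": 0, "dx": 1.78, "dy": 0.91, "rz": 0, "claw": 1}, {"rx": 0, "ry": 0, "dz": 0, "dx": 0, "dy": 0, "rz": 0, "claw": 1}, {"rx": 0, "ry": 0, "dz": 0, "dx": 0, "dy": 0, "rz": 0, "claw": 1}])

```text
time: 37.58
tool_pos: [0.4359, 0.3606, 0.0602]
eef_rot: [3.054, 0.736, -0.0]
wrist_force: [0.2, 0.5, -0.7]
finger_gap: 0.014
```

Run:
```python
from h import *
s=st(); print(s['moment']);im=grab("wrist","w21"); show(im,"w21b",(240,100,400,260),4)
```

```text
t37.58 tcp(mm) [435.9 360.6  60.2] yawY -62.90 zax [-0.0002 -0.0002 -1.    ] F [ 0.22  0.55 -0.65] gap 14.0 q [ 0.56  0.6   1.62 -0.    0.92  1.65]
[-0.0169 -0.0031  0.0641]
```

View pics/w21b.png

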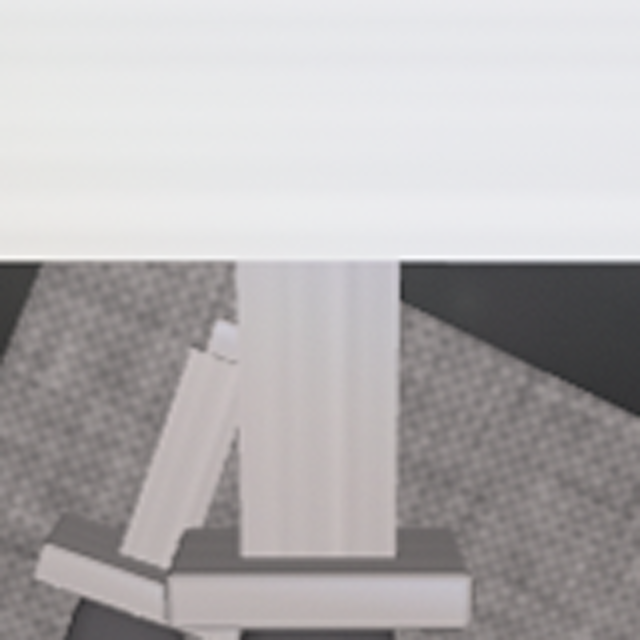

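Emit:
move_arm(motion=[{"rx": 0, "ry": 0, "dz": 0, "dx": 3.56, "dy": 1.82, "rz": 0, "claw": 1}, {"rx": 0, "ry": 0, "dz": 0, "dx": 3.56, "dy": 1.82, "rz": 0, "claw": 1}, {"rx": 0, "ry": 0, "dz": 0, "dx": 3.56, "dy": 1.82, "rz": 0, "claw": 1}, {"rx": 0, "ry": 0, "dz": 0, "dx": 3.56, "dy": 1.82, "rz": 0, "claw": 1}, {"rx": 0, "ry": 0, "dz": 0, "dx": 3.56, "dy": 1.82, "rz": 0, "claw": 1}, {"rx": 0, "ry": 0, "dz": 0, "dx": 3.56, "dy": 1.82, "rz": 0, "claw": 1}, {"rx": 0, "ry": 0, "dz": 0, "dx": 2.67, "dy": 1.37, "rz": 0, "claw": 1}, {"rx": 0, "ry": 0, "dz": 0, "dx": 0, "dy": 0, "rz": 0, "claw": 1}, {"rx": 0, "ry": 0, "dz": 0, "dx": 0, "dy": 0, "rz": 0, "claw": 1}])

```text
time: 38.75
tool_pos: [0.46, 0.3729, 0.0602]
eef_rot: [3.054, 0.736, -0.0]
wrist_force: [0.1, 0.0, -0.1]
finger_gap: 0.0141
```

Run:
```python
from h import *
s=st(); print(s['moment'])
```

```text
t38.75 tcp(mm) [460.  372.9  60.2] yawY -62.91 zax [-0.0002 -0.0002 -1.    ] F [ 0.06  0.03 -0.15] gap 14.1 q [ 0.55  0.64  1.54 -0.    0.96  1.65]
[ 0.0337 -0.0334 -0.0662]
```

Emit:
move_arm(motion=[{"rx": 0, "ry": 0, "dz": 0, "dx": 0.9, "dy": 0.45, "rz": 0, "claw": 1}, {"rx": 0, "ry": 0, "dz": 0, "dx": 0.72, "dy": 0.36, "rz": 0, "claw": 1}, {"rx": 0, "ry": 0, "dz": 0, "dx": 0, "dy": 0, "rz": 0, "claw": 1}])

```text
time: 39.12
tool_pos: [0.4618, 0.3738, 0.0603]
eef_rot: [3.054, 0.736, 0.0]
wrist_force: [0.6, 0.3, -0.7]
finger_gap: 0.0142
```

Emit:
move_arm(motion=[{"rx": 0, "ry": 0, "dz": 0, "dx": 0.36, "dy": 0.18, "rz": 0, "claw": 1}, {"rx": 0, "ry": 0, "dz": 0, "dx": 0, "dy": 0, "rz": 0, "claw": 1}])

```text
time: 39.38
tool_pos: [0.4622, 0.3739, 0.0603]
eef_rot: [3.054, 0.736, 0.0]
wrist_force: [0.1, -0.6, -1.5]
finger_gap: 0.0144
```

Emit:
move_arm(motion=[{"rx": 0, "ry": 0, "dz": 0, "dx": 0.36, "dy": 0.18, "rz": 0, "claw": 1}, {"rx": 0, "ry": 0, "dz": 0, "dx": 0, "dy": 0, "rz": 0, "claw": 1}])

```text
time: 39.62
tool_pos: [0.4625, 0.3741, 0.0603]
eef_rot: [3.054, 0.736, 0.0]
wrist_force: [0.3, -0.6, -0.9]
finger_gap: 0.0143
```

Run:
```python
from h import *
s=st(); print(s['moment'])
im=grab("wrist","w22"); show(im,"w22b",(240,180,400,280),4.5)
```

```text
t39.62 tcp(mm) [462.5 374.1  60.3] yawY -62.91 zax [ 0.0001 -0.     -1.    ] F [ 0.27 -0.64 -0.86] gap 14.3 q [ 0.55  0.64  1.53 -0.    0.97  1.65]
[-0.049   0.0223  0.0332]
```

View pics/w22b.png

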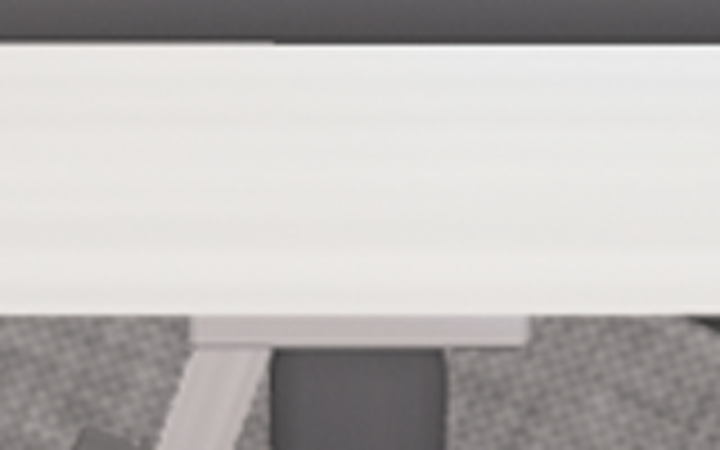

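Emit:
move_arm(motion=[{"rx": 0, "ry": 0, "dz": 0, "dx": 0.27, "dy": 0.14, "rz": 0, "claw": 1}, {"rx": 0, "ry": 0, "dz": 0, "dx": 0, "dy": 0, "rz": 0, "claw": 1}, {"rx": 0, "ry": 0, "dz": 0, "dx": 0, "dy": 0, "rz": 0, "claw": 1}])

```text
time: 40.05
tool_pos: [0.4627, 0.3742, 0.0602]
eef_rot: [3.054, 0.736, -0.0]
wrist_force: [0.4, -0.5, -0.3]
finger_gap: 0.0143
```

Run:
```python
from h import *
s=st(); print(s['moment'])
```

```text
t40.05 tcp(mm) [462.7 374.2  60.2] yawY -62.90 zax [ 0.     -0.0001 -1.    ] F [ 0.4  -0.45 -0.3 ] gap 14.3 q [ 0.55  0.64  1.53 -0.    0.97  1.65]
[-0.011   0.0431 -0.0173]
```

Emit:
move_arm(motion=[{"rx": 0, "ry": 0, "dz": 0, "dx": 0.2, "dy": 0.1, "rz": 0, "claw": 1}, {"rx": 0, "ry": 0, "dz": 0, "dx": 0, "dy": 0, "rz": 0, "claw": 1}, {"rx": 0, "ry": 0, "dz": 0, "dx": 0, "dy": 0, "rz": 0, "claw": 1}])

```text
time: 40.42
tool_pos: [0.463, 0.3743, 0.0602]
eef_rot: [3.054, 0.736, 0.0]
wrist_force: [0.3, -1.5, -0.7]
finger_gap: 0.0143
```

Run:
```python
from h import *
s=st(); print(s['moment'])
```

```text
t40.42 tcp(mm) [463.  374.3  60.2] yawY -62.91 zax [ 0.     -0.0001 -1.    ] F [ 0.27 -1.46 -0.71] gap 14.3 q [ 0.55  0.64  1.53 -0.    0.97  1.65]
[-0.0248 -0.0162 -0.0222]
```

Emit:
move_arm(motion=[{"rx": 0, "ry": 0, "dz": 0, "dx": 0.23, "dy": 0.12, "rz": 0, "claw": 1}, {"rx": 0, "ry": 0, "dz": 0, "dx": 0, "dy": 0, "rz": 0, "claw": 1}, {"rx": 0, "ry": 0, "dz": 0, "dx": 0, "dy": 0, "rz": 0, "claw": 1}])

```text
time: 40.8
tool_pos: [0.4632, 0.3745, 0.0602]
eef_rot: [3.054, 0.736, 0.0]
wrist_force: [-0.7, 0.6, -0.6]
finger_gap: 0.0143
```

Run:
```python
from h import *
s=st(); print(s['moment'])
```

```text
t40.80 tcp(mm) [463.2 374.5  60.2] yawY -62.90 zax [ 0.     -0.0001 -1.    ] F [-0.72  0.58 -0.62] gap 14.3 q [ 0.55  0.65  1.53 -0.    0.97  1.65]
[ 0.065   0.0111 -0.0267]
```

Emit:
move_arm(motion=[{"rx": 0, "ry": 0, "dz": 0, "dx": 0.23, "dy": 0.12, "rz": 0, "claw": 1}, {"rx": 0, "ry": 0, "dz": 0, "dx": 0, "dy": 0, "rz": 0, "claw": 1}])

```text
time: 41.05
tool_pos: [0.4632, 0.3745, 0.0602]
eef_rot: [3.054, 0.736, -0.001]
wrist_force: [-0.8, -0.9, 0.3]
finger_gap: 0.0139
```

Run:
```python
from h import *
s=st(); print(s['moment'])
im=grab("wrist","w23"); show(im,"w23b",(240,180,400,280),4.5)
```

```text
t41.05 tcp(mm) [463.2 374.5  60.2] yawY -62.90 zax [-0.0005 -0.0004 -1.    ] F [-0.81 -0.85  0.25] gap 13.9 q [ 0.55  0.65  1.53 -0.    0.97  1.65]
[-0.1113  0.157   0.0501]
```

View pics/w23b.png

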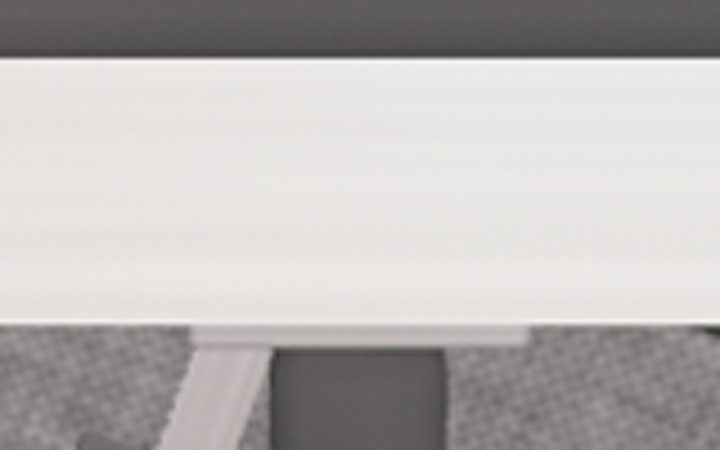

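Emit:
move_arm(motion=[{"rx": 0, "ry": 0, "dz": 0, "dx": 0, "dy": 0, "rz": 0, "claw": 1}, {"rx": 0, "ry": 0, "dz": 0, "dx": 0, "dy": 0, "rz": 0, "claw": 1}, {"rx": 0, "ry": 0, "dz": 0, "dx": 0, "dy": 0, "rz": 0, "claw": 1}, {"rx": 0, "ry": 0, "dz": 0, "dx": 0, "dy": 0, "rz": 0, "claw": 1}, {"rx": 0, "ry": 0, "dz": 0, "dx": 0, "dy": 0, "rz": 0, "claw": 1}])

```text
time: 41.72
tool_pos: [0.4633, 0.3745, 0.0602]
eef_rot: [3.054, 0.736, -0.0]
wrist_force: [-1.3, -1.1, 0.5]
finger_gap: 0.0141
```

Emit:
move_arm(motion=[{"rx": 0, "ry": 0, "dz": 0, "dx": 0, "dy": 0, "rz": 0, "claw": 1}, {"rx": 0, "ry": 0, "dz": 0, "dx": 0, "dy": 0, "rz": 0, "claw": 1}, {"rx": 0, "ry": 0, "dz": 0, "dx": 0, "dy": 0, "rz": 0, "claw": 1}, {"rx": 0, "ry": 0, "dz": 0, "dx": 0, "dy": 0, "rz": 0, "claw": 1}, {"rx": 0, "ry": 0, "dz": 0, "dx": 0, "dy": 0, "rz": 0, "claw": 1}])

```text
time: 42.35
tool_pos: [0.4633, 0.3745, 0.0602]
eef_rot: [3.054, 0.736, -0.0]
wrist_force: [-1.9, -2.3, 0.3]
finger_gap: 0.0143
```

Run:
```python
from h import *
s=st(); print(s['moment'])
```

```text
t42.35 tcp(mm) [463.3 374.5  60.2] yawY -62.90 zax [-0.0002 -0.0002 -1.    ] F [-1.92 -2.32  0.28] gap 14.3 q [ 0.55  0.65  1.53 -0.    0.97  1.65]
[-0.2311  0.5181 -0.0299]
```

Emit:
move_arm(motion=[{"rx": 0, "ry": 0, "dz": 0, "dx": -0.5, "dy": -0.25, "rz": 0, "claw": 1}, {"rx": 0, "ry": 0, "dz": 0, "dx": -3.56, "dy": -1.82, "rz": 0, "claw": 1}, {"rx": 0, "ry": 0, "dz": 0, "dx": -7.12, "dy": -3.64, "rz": 0, "claw": 1}, {"rx": 0, "ry": 0, "dz": 0, "dx": -7.12, "dy": -3.64, "rz": 0, "claw": 1}, {"rx": 0, "ry": 0, "dz": 0, "dx": -7.12, "dy": -3.64, "rz": 0, "claw": 1}, {"rx": 0, "ry": 0, "dz": 0, "dx": -7.12, "dy": -3.64, "rz": 0, "claw": 1}, {"rx": 0, "ry": 0, "dz": 0, "dx": -8.9, "dy": -4.55, "rz": 0, "claw": 1}, {"rx": 0, "ry": 0, "dz": 0, "dx": -8.9, "dy": -4.55, "rz": 0, "claw": 1}, {"rx": 0, "ry": 0, "dz": 0, "dx": 0, "dy": 0, "rz": 0, "claw": 1}, {"rx": 0, "ry": 0, "dz": 0, "dx": 0, "dy": 0, "rz": 0, "claw": 1}])

```text
time: 43.6
tool_pos: [0.4134, 0.349, 0.0604]
eef_rot: [-3.054, -0.736, -0.001]
wrist_force: [-0.2, -0.6, -0.9]
finger_gap: 0.0143
```

Run:
```python
from h import *
import pickle
s=st();w=cam("wrist");pickle.dump(w,open("w24.pkl","wb"));im=grab("wrist","w24")
show(im,"w24b",(100,0,540,330),1.8)
```

```text
t43.60 tcp(mm) [413.4 349.   60.4] yawY -62.91 zax [ 0.0006  0.0002 -1.    ] F [-0.15 -0.58 -0.9 ] gap 14.3 q [ 0.56  0.57  1.69 -0.    0.88  1.66]
```

View pics/w24b.png

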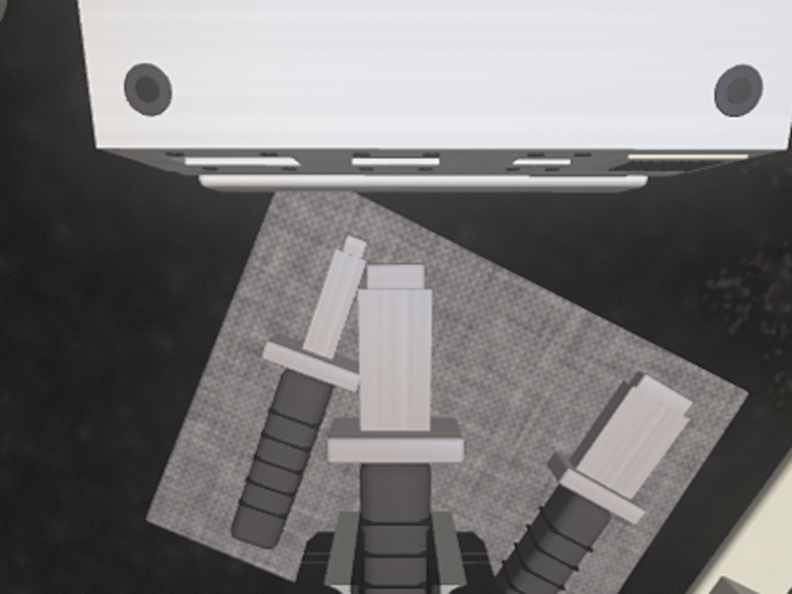

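Emit:
move_arm(motion=[{"rx": 0, "ry": 0, "dz": 0, "dx": -3, "dy": -2, "rz": -0.08, "claw": 1}, {"rx": 0, "ry": 0, "dz": 0, "dx": -5, "dy": -4, "rz": -0.14, "claw": 1}, {"rx": 0, "ry": 0, "dz": -5, "dx": -4, "dy": -3.6, "rz": -0.14, "claw": 1}, {"rx": 0, "ry": 0, "dz": -10, "dx": -2.5, "dy": -2, "rz": -0.1, "claw": 1}, {"rx": 0, "ry": 0, "dz": -15, "dx": 0, "dy": 0, "rz": 0, "claw": 1}, {"rx": 0, "ry": 0, "dz": -5, "dx": 0, "dy": 0, "rz": 0, "claw": 1}, {"rx": 0, "ry": 0, "dz": 0, "dx": 0, "dy": 0, "rz": 0, "claw": 1}, {"rx": 0, "ry": 0, "dz": 0, "dx": 0, "dy": 0, "rz": 0, "claw": 1}])

```text
time: 44.65
tool_pos: [0.3989, 0.3375, 0.0255]
eef_rot: [-3.141, -0.021, -0.001]
wrist_force: [-0.2, -0.1, -0.7]
finger_gap: 0.0141
```

Run:
```python
from h import *
s=st()
```

```text
t44.65 tcp(mm) [398.9 337.5  25.5] yawY -89.23 zax [ 0.0005  0.0002 -1.    ] F [-0.18 -0.1  -0.71] gap 14.1 q [ 0.56  0.59  1.77 -0.    0.78  2.11]
```

Emit:
move_arm(motion=[{"rx": 0, "ry": 0, "dz": -12, "dx": 0, "dy": 0, "rz": 0, "claw": 1}, {"rx": 0, "ry": 0, "dz": -5, "dx": 0, "dy": 0, "rz": 0, "claw": 1}, {"rx": 0, "ry": 0, "dz": -2, "dx": 0, "dy": 0, "rz": 0, "claw": 1}, {"rx": 0, "ry": 0, "dz": -0.5, "dx": 0, "dy": 0, "rz": 0, "claw": 1}, {"rx": 0, "ry": 0, "dz": 0, "dx": 0, "dy": 0, "rz": 0, "claw": 1}, {"rx": 0, "ry": 0, "dz": 0, "dx": 0, "dy": 0, "rz": 0, "claw": 0.75}, {"rx": 0, "ry": 0, "dz": 0, "dx": 0, "dy": 0, "rz": 0, "claw": 0.68}, {"rx": 0, "ry": 0, "dz": 0, "dx": 0, "dy": 0, "rz": 0, "claw": 0.65}, {"rx": 0, "ry": 0, "dz": 0, "dx": 0, "dy": 0, "rz": 0, "claw": 0.65}])

```text
time: 45.78
tool_pos: [0.3985, 0.3372, 0.0055]
eef_rot: [3.141, 0.02, -0.0]
wrist_force: [0.2, -0.1, 0.3]
finger_gap: 0.0298
```

Run:
```python
from h import *
s=st()
```

```text
t45.77 tcp(mm) [398.5 337.2   5.5] yawY -89.26 zax [-0.0003 -0.0003 -1.    ] F [ 0.18 -0.1   0.32] gap 29.8 q [ 0.56  0.63  1.78 -0.    0.73  2.11]
```

Emit:
move_arm(motion=[{"rx": 0, "ry": 0, "dz": 20, "dx": 0, "dy": 0, "rz": 0, "claw": 0.65}, {"rx": 0, "ry": 0, "dz": 30, "dx": 0, "dy": 0, "rz": 0, "claw": 0.65}, {"rx": 0, "ry": 0, "dz": 10, "dx": 5, "dy": -20, "rz": -0.02, "claw": 0.65}, {"rx": 0, "ry": 0, "dz": 0, "dx": 6.1, "dy": -27, "rz": -0.024, "claw": 0.65}, {"rx": 0, "ry": 0, "dz": 0, "dx": 0, "dy": 0, "rz": 0, "claw": 0.65}, {"rx": 0, "ry": 0, "dz": 0, "dx": 0, "dy": 0, "rz": 0, "claw": 0.65}, {"rx": 0, "ry": 0, "dz": 0, "dx": 0, "dy": 0, "rz": 0, "claw": 0.65}])

```text
time: 46.65
tool_pos: [0.4095, 0.2909, 0.0656]
eef_rot: [3.141, -0.047, -0.0]
wrist_force: [0.4, -0.1, 0.5]
finger_gap: 0.0301
```

Run:
```python
from h import *
import pickle
s=st();w=cam("wrist");pickle.dump(w,open("w25.pkl","wb"));im=grab("wrist","w25")
```

```text
t46.65 tcp(mm) [409.5 290.9  65.6] yawY -91.73 zax [-0.0001 -0.     -1.    ] F [ 0.36 -0.09  0.52] gap 30.1 q [0.46 0.5  1.8  0.   0.84 2.07]
```

View pics/w25.png

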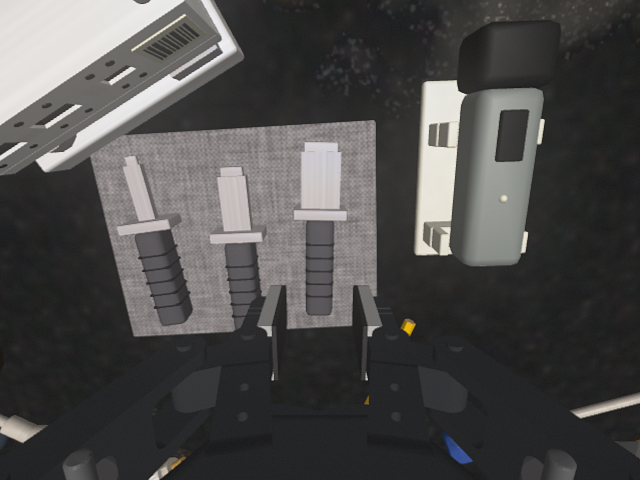

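Emit:
move_arm(motion=[{"rx": 0, "ry": 0, "dz": -25, "dx": 0, "dy": 0, "rz": -0.008, "claw": 0.65}, {"rx": 0, "ry": 0, "dz": -22, "dx": 0, "dy": 0, "rz": 0, "claw": 0.65}, {"rx": 0, "ry": 0, "dz": -10, "dx": 0, "dy": 0, "rz": 0, "claw": 0.65}, {"rx": 0, "ry": 0, "dz": -2.8, "dx": 0, "dy": 0, "rz": 0, "claw": 0.68}, {"rx": 0, "ry": 0, "dz": 0, "dx": 0, "dy": 0, "rz": 0, "claw": 0.72}, {"rx": 0, "ry": 0, "dz": 0, "dx": 0, "dy": 0, "rz": 0, "claw": 0.78}, {"rx": 0, "ry": 0, "dz": 0, "dx": 0, "dy": 0, "rz": 0, "claw": 0.9}, {"rx": 0, "ry": 0, "dz": 0, "dx": 0, "dy": 0, "rz": 0, "claw": 1}, {"rx": 0, "ry": 0, "dz": 0, "dx": 0, "dy": 0, "rz": 0, "claw": 1}, {"rx": 0, "ry": 0, "dz": 0, "dx": 0, "dy": 0, "rz": 0, "claw": 1}])

```text
time: 47.95
tool_pos: [0.4101, 0.2905, 0.0069]
eef_rot: [-3.14, 0.061, -0.002]
wrist_force: [-1.2, -0.7, 5.9]
finger_gap: 0.0139
```

Run:
```python
from h import *
import pickle
s=st();w=cam("wrist");pickle.dump(w,open("w26.pkl","wb"));im=grab("wrist","w26")
show(im,"w26b",(220,120,420,340),3.4)
```

```text
t47.95 tcp(mm) [410.1 290.5   6.9] yawY -92.24 zax [ 0.0014  0.0007 -1.    ] F [-1.23 -0.69  5.91] gap 13.9 q [ 0.46  0.6   1.84 -0.    0.7   2.07]
```

View pics/w26b.png

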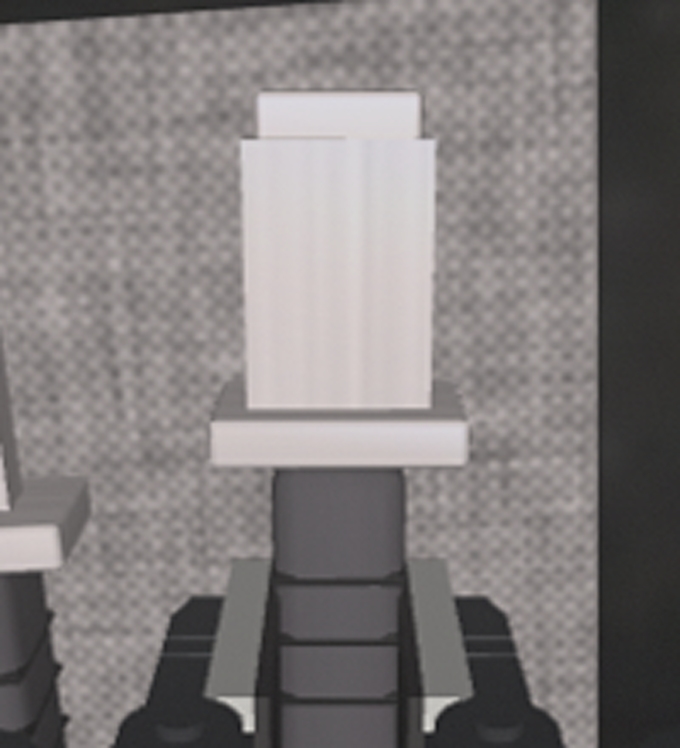

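Emit:
move_arm(motion=[{"rx": 0, "ry": 0, "dz": 6, "dx": 0, "dy": 0, "rz": 0, "claw": 1}, {"rx": 0, "ry": 0, "dz": 18, "dx": 0, "dy": 0, "rz": 0, "claw": 1}, {"rx": 0, "ry": 0, "dz": 20, "dx": -1.3, "dy": 5, "rz": 0.04, "claw": 1}, {"rx": 0, "ry": 0, "dz": 10.3, "dx": -2, "dy": 15, "rz": 0.09, "claw": 1}, {"rx": 0, "ry": 0, "dz": 0, "dx": -2.5, "dy": 20, "rz": 0.11, "claw": 1}, {"rx": 0, "ry": 0, "dz": 0, "dx": -2.5, "dy": 20, "rz": 0.11, "claw": 1}, {"rx": 0, "ry": 0, "dz": 0, "dx": -2, "dy": 17, "rz": 0.1, "claw": 1}, {"rx": 0, "ry": 0, "dz": 0, "dx": -1, "dy": 10, "rz": 0.062, "claw": 1}, {"rx": 0, "ry": 0, "dz": 0, "dx": 0, "dy": 0, "rz": 0, "claw": 1}, {"rx": 0, "ry": 0, "dz": 0, "dx": 0, "dy": 0, "rz": 0, "claw": 1}, {"rx": 0, "ry": 0, "dz": 0, "dx": 0, "dy": 0, "rz": 0, "claw": 1}])

```text
time: 49.38
tool_pos: [0.3985, 0.3768, 0.0603]
eef_rot: [3.054, 0.734, -0.0]
wrist_force: [-0.4, -0.1, -1.0]
finger_gap: 0.0143
```

Run:
```python
from h import *
import pickle
s=st();w=cam("wrist");pickle.dump(w,open("w27.pkl","wb"));im=grab("wrist","w27")
show(im,"w27b",(200,60,440,240),3.3)
```

```text
t49.38 tcp(mm) [398.5 376.8  60.3] yawY -62.97 zax [-0.0001 -0.0003 -1.    ] F [-0.42 -0.06 -0.97] gap 14.3 q [ 0.62  0.58  1.67 -0.    0.9   1.72]
```

View pics/w27b.png

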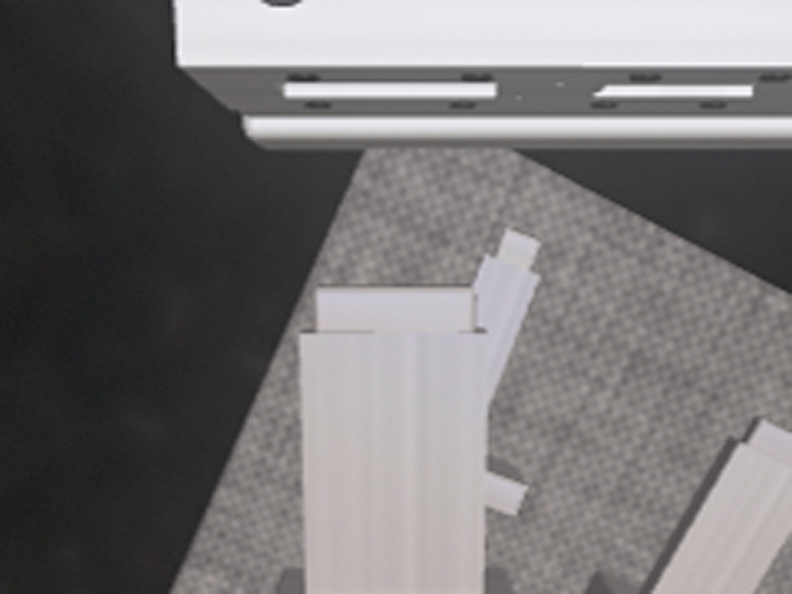

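Emit:
move_arm(motion=[{"rx": 0, "ry": 0, "dz": 0, "dx": 6.87, "dy": 4.14, "rz": 0, "claw": 1}, {"rx": 0, "ry": 0, "dz": 0, "dx": 7.12, "dy": 3.64, "rz": 0, "claw": 1}, {"rx": 0, "ry": 0, "dz": 0, "dx": 3.56, "dy": 1.82, "rz": 0, "claw": 1}, {"rx": 0, "ry": 0, "dz": 0, "dx": 3.56, "dy": 1.82, "rz": 0, "claw": 1}, {"rx": 0, "ry": 0, "dz": 0, "dx": 1.78, "dy": 0.91, "rz": 0, "claw": 1}, {"rx": 0, "ry": 0, "dz": 0, "dx": 0, "dy": 0, "rz": 0, "claw": 1}, {"rx": 0, "ry": 0, "dz": 0, "dx": 0, "dy": 0, "rz": 0, "claw": 1}])

```text
time: 50.3
tool_pos: [0.4211, 0.3895, 0.0602]
eef_rot: [3.054, 0.736, -0.0]
wrist_force: [-0.9, -0.4, -0.7]
finger_gap: 0.0146
```

Run:
```python
from h import *
s=st(); print(s['moment']);im=grab("wrist","w28"); show(im,"w28b",(240,100,400,260),4)
```

```text
t50.30 tcp(mm) [421.1 389.5  60.2] yawY -62.90 zax [-0.0002 -0.0002 -1.    ] F [-0.94 -0.36 -0.69] gap 14.6 q [ 0.61  0.61  1.6  -0.    0.93  1.71]
[-0.0338  0.0176  0.0546]
```

View pics/w28b.png

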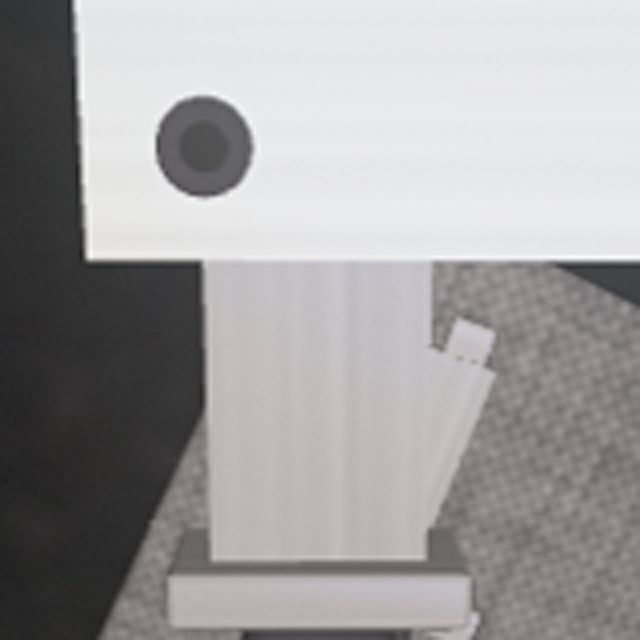

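Emit:
move_arm(motion=[{"rx": 0, "ry": 0, "dz": 0, "dx": 3.7, "dy": 1.55, "rz": 0, "claw": 1}, {"rx": 0, "ry": 0, "dz": 0, "dx": 3.56, "dy": 1.82, "rz": 0, "claw": 1}, {"rx": 0, "ry": 0, "dz": 0, "dx": 3.56, "dy": 1.82, "rz": 0, "claw": 1}, {"rx": 0, "ry": 0, "dz": 0, "dx": 3.56, "dy": 1.82, "rz": 0, "claw": 1}, {"rx": 0, "ry": 0, "dz": 0, "dx": 3.56, "dy": 1.82, "rz": 0, "claw": 1}, {"rx": 0, "ry": 0, "dz": 0, "dx": 3.56, "dy": 1.82, "rz": 0, "claw": 1}, {"rx": 0, "ry": 0, "dz": 0, "dx": 3.56, "dy": 1.82, "rz": 0, "claw": 1}, {"rx": 0, "ry": 0, "dz": 0, "dx": 0, "dy": 0, "rz": 0, "claw": 1}, {"rx": 0, "ry": 0, "dz": 0, "dx": 0, "dy": 0, "rz": 0, "claw": 1}])

```text
time: 51.48
tool_pos: [0.4462, 0.402, 0.0602]
eef_rot: [3.054, 0.736, -0.0]
wrist_force: [-0.3, -1.3, -1.1]
finger_gap: 0.0144
```

Run:
```python
from h import *
s=st(); print(s['moment'])
```

```text
t51.48 tcp(mm) [446.2 402.   60.2] yawY -62.90 zax [-0.0002 -0.0002 -1.    ] F [-0.29 -1.32 -1.09] gap 14.4 q [ 0.61  0.65  1.51 -0.    0.98  1.7 ]
[ 0.0189 -0.0163  0.0083]
```

Emit:
move_arm(motion=[{"rx": 0, "ry": 0, "dz": 0, "dx": 0.9, "dy": 0.45, "rz": 0, "claw": 1}, {"rx": 0, "ry": 0, "dz": 0, "dx": 0.54, "dy": 0.27, "rz": 0, "claw": 1}, {"rx": 0, "ry": 0, "dz": 0, "dx": 0, "dy": 0, "rz": 0, "claw": 1}, {"rx": 0, "ry": 0, "dz": 0, "dx": 0.27, "dy": 0.14, "rz": 0, "claw": 1}, {"rx": 0, "ry": 0, "dz": 0, "dx": 0, "dy": 0, "rz": 0, "claw": 1}])

```text
time: 52.1
tool_pos: [0.448, 0.4029, 0.0602]
eef_rot: [3.054, 0.736, -0.0]
wrist_force: [-0.8, 0.4, -0.9]
finger_gap: 0.0142
```

Run:
```python
from h import *
s=st(); print(s['moment'])
im=grab("wrist","w29"); show(im,"w29b",(240,180,400,280),4.5)
```

```text
t52.10 tcp(mm) [448.  402.9  60.2] yawY -62.91 zax [ 0.     -0.0001 -1.    ] F [-0.84  0.44 -0.85] gap 14.2 q [ 0.61  0.66  1.51 -0.    0.98  1.7 ]
[-0.0072 -0.0128 -0.041 ]
```

View pics/w29b.png

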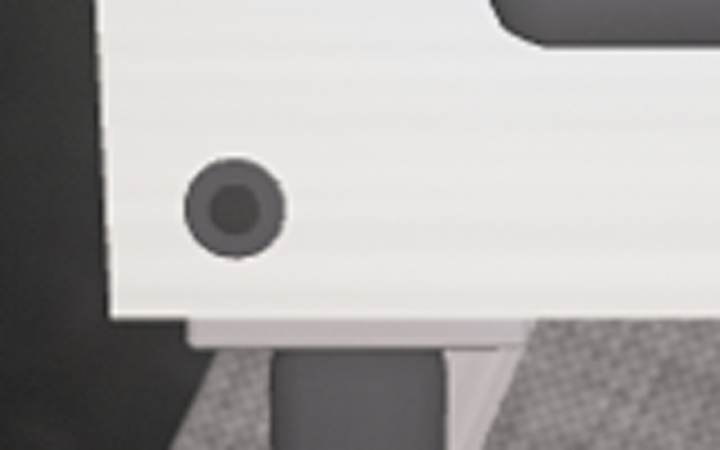

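Emit:
move_arm(motion=[{"rx": 0, "ry": 0, "dz": 0, "dx": 0.25, "dy": 0.13, "rz": 0, "claw": 1}, {"rx": 0, "ry": 0, "dz": 0, "dx": 0, "dy": 0, "rz": 0, "claw": 1}, {"rx": 0, "ry": 0, "dz": 0, "dx": 0, "dy": 0, "rz": 0, "claw": 1}])

```text
time: 52.52
tool_pos: [0.4483, 0.403, 0.0602]
eef_rot: [3.054, 0.736, -0.0]
wrist_force: [0.3, 0.1, -1.3]
finger_gap: 0.0139
```

Run:
```python
from h import *
s=st(); print(s['moment'])
```

```text
t52.52 tcp(mm) [448.3 403.   60.2] yawY -62.91 zax [ 0.     -0.0001 -1.    ] F [ 0.28  0.1  -1.27] gap 13.9 q [ 0.61  0.66  1.51 -0.    0.98  1.7 ]
[-0.0222  0.0293  0.0265]
```

Emit:
move_arm(motion=[{"rx": 0, "ry": 0, "dz": 0, "dx": 0.23, "dy": 0.12, "rz": 0, "claw": 1}, {"rx": 0, "ry": 0, "dz": 0, "dx": 0, "dy": 0, "rz": 0, "claw": 1}, {"rx": 0, "ry": 0, "dz": 0, "dx": 0, "dy": 0, "rz": 0, "claw": 1}])

```text
time: 52.9
tool_pos: [0.4485, 0.4032, 0.0602]
eef_rot: [3.054, 0.736, -0.0]
wrist_force: [-0.9, -0.3, -0.6]
finger_gap: 0.0142
```

Run:
```python
from h import *
s=st(); print(s['moment'])
```

```text
t52.90 tcp(mm) [448.5 403.2  60.2] yawY -62.90 zax [-0.     -0.0001 -1.    ] F [-0.94 -0.31 -0.58] gap 14.2 q [ 0.61  0.66  1.51 -0.    0.98  1.7 ]
[-0.0136 -0.0313  0.022 ]
```

Emit:
move_arm(motion=[{"rx": 0, "ry": 0, "dz": 0, "dx": 0.2, "dy": 0.1, "rz": 0, "claw": 1}, {"rx": 0, "ry": 0, "dz": 0, "dx": 0, "dy": 0, "rz": 0, "claw": 1}, {"rx": 0, "ry": 0, "dz": 0, "dx": 0, "dy": 0, "rz": 0, "claw": 1}])

```text
time: 53.28
tool_pos: [0.4487, 0.4032, 0.0602]
eef_rot: [3.054, 0.736, -0.0]
wrist_force: [-0.0, -1.7, -1.0]
finger_gap: 0.0143
```

Run:
```python
from h import *
s=st(); print(s['moment'])
im=grab("wrist","w30"); show(im,"w30b",(240,180,400,280),4.5)
```

```text
t53.27 tcp(mm) [448.7 403.2  60.2] yawY -62.91 zax [-0.0001 -0.0002 -1.    ] F [-0.05 -1.68 -0.97] gap 14.3 q [ 0.61  0.66  1.5  -0.    0.98  1.7 ]
[-0.0257  0.0586 -0.0062]
```

View pics/w30b.png

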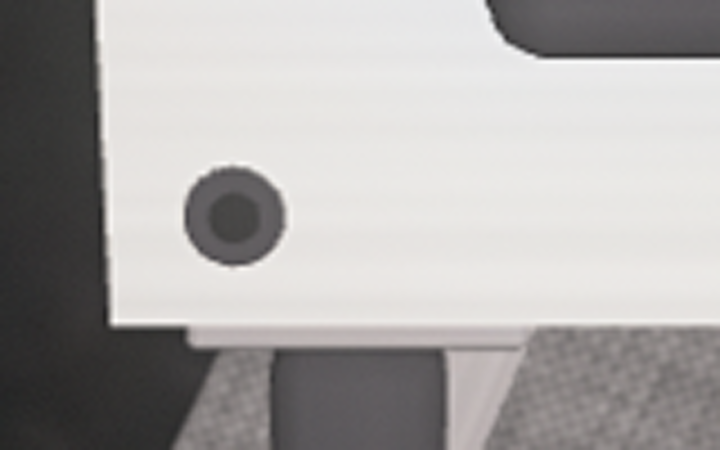

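Emit:
move_arm(motion=[{"rx": 0, "ry": 0, "dz": 0, "dx": 0.2, "dy": 0.1, "rz": 0, "claw": 1}, {"rx": 0, "ry": 0, "dz": 0, "dx": 0, "dy": 0, "rz": 0, "claw": 1}, {"rx": 0, "ry": 0, "dz": 0, "dx": 0, "dy": 0, "rz": 0, "claw": 1}])

```text
time: 53.7
tool_pos: [0.4487, 0.4033, 0.0602]
eef_rot: [3.054, 0.736, -0.001]
wrist_force: [-1.8, -1.5, -0.5]
finger_gap: 0.0142
```

Run:
```python
from h import *
s=st(); print(s['moment'])
```

```text
t53.70 tcp(mm) [448.7 403.3  60.2] yawY -62.90 zax [-0.0004 -0.0004 -1.    ] F [-1.84 -1.47 -0.54] gap 14.2 q [ 0.61  0.66  1.5  -0.    0.98  1.7 ]
[-0.2222  0.2196 -0.0437]
```

Contact (moment jump, tool stopped, ~2 N). Hold a second.

Emit:
move_arm(motion=[{"rx": 0, "ry": 0, "dz": 0, "dx": 0, "dy": 0, "rz": 0, "claw": 1}, {"rx": 0, "ry": 0, "dz": 0, "dx": 0, "dy": 0, "rz": 0, "claw": 1}, {"rx": 0, "ry": 0, "dz": 0, "dx": 0, "dy": 0, "rz": 0, "claw": 1}, {"rx": 0, "ry": 0, "dz": 0, "dx": 0, "dy": 0, "rz": 0, "claw": 1}, {"rx": 0, "ry": 0, "dz": 0, "dx": 0, "dy": 0, "rz": 0, "claw": 1}])

```text
time: 54.32
tool_pos: [0.4488, 0.4033, 0.0602]
eef_rot: [3.054, 0.736, -0.001]
wrist_force: [-3.7, -2.0, 1.0]
finger_gap: 0.0143
```

Run:
```python
from h import *
s=st(); print(s['moment'])
```

```text
t54.33 tcp(mm) [448.8 403.3  60.2] yawY -62.90 zax [-0.0003 -0.0003 -1.    ] F [-3.72 -1.97  0.98] gap 14.3 q [ 0.61  0.66  1.5  -0.    0.98  1.7 ]
[-0.2554  0.5067 -0.0163]
```

Emit:
move_arm(motion=[{"rx": 0, "ry": 0, "dz": 0, "dx": 0, "dy": 0, "rz": 0, "claw": 1}, {"rx": 0, "ry": 0, "dz": 0, "dx": 0, "dy": 0, "rz": 0, "claw": 1}, {"rx": 0, "ry": 0, "dz": 0, "dx": 0, "dy": 0, "rz": 0, "claw": 1}, {"rx": 0, "ry": 0, "dz": 0, "dx": 0, "dy": 0, "rz": 0, "claw": 1}])

```text
time: 54.82
tool_pos: [0.4488, 0.4033, 0.0602]
eef_rot: [3.054, 0.736, -0.0]
wrist_force: [-3.8, -1.4, 0.7]
finger_gap: 0.014
```

Emit:
move_arm(motion=[{"rx": 0, "ry": 0, "dz": 0, "dx": 0, "dy": 0, "rz": 0, "claw": 1}, {"rx": 0, "ry": 0, "dz": 0, "dx": -0.5, "dy": -0.25, "rz": 0, "claw": 1}, {"rx": 0, "ry": 0, "dz": 0, "dx": -3.56, "dy": -1.82, "rz": 0, "claw": 1}, {"rx": 0, "ry": 0, "dz": 0, "dx": -7.12, "dy": -3.64, "rz": 0, "claw": 1}, {"rx": 0, "ry": 0, "dz": 0, "dx": -7.12, "dy": -3.64, "rz": 0, "claw": 1}, {"rx": 0, "ry": 0, "dz": 0, "dx": -7.12, "dy": -3.64, "rz": 0, "claw": 1}, {"rx": 0, "ry": 0, "dz": 0, "dx": -7.12, "dy": -3.64, "rz": 0, "claw": 1}, {"rx": 0, "ry": 0, "dz": 0, "dx": -8.9, "dy": -4.55, "rz": 0, "claw": 1}, {"rx": 0, "ry": 0, "dz": 0, "dx": -8.9, "dy": -4.55, "rz": 0, "claw": 1}, {"rx": 0, "ry": 0, "dz": 0, "dx": 0, "dy": 0, "rz": 0, "claw": 1}, {"rx": 0, "ry": 0, "dz": 0, "dx": 0, "dy": 0, "rz": 0, "claw": 1}])

```text
time: 56.2
tool_pos: [0.3989, 0.3778, 0.0604]
eef_rot: [-3.054, -0.736, -0.001]
wrist_force: [-0.0, -0.1, -0.1]
finger_gap: 0.0141
```

Run:
```python
from h import *
import pickle
s=st();w=cam("wrist");pickle.dump(w,open("w31.pkl","wb"));im=grab("wrist","w31")
show(im,"w31b",(100,0,540,330),1.8)
```

```text
t56.20 tcp(mm) [398.9 377.8  60.4] yawY -62.90 zax [ 0.0006  0.0003 -1.    ] F [-0.04 -0.1  -0.14] gap 14.1 q [ 0.62  0.58  1.67 -0.    0.9   1.72]
```

View pics/w31b.png

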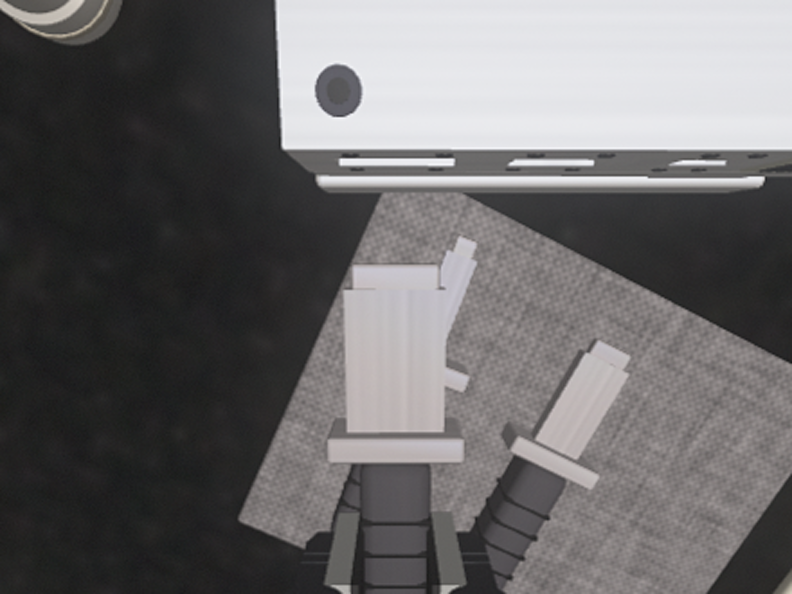

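Emit:
move_arm(motion=[{"rx": 0, "ry": 0, "dz": 0, "dx": -2, "dy": -8, "rz": -0.06, "claw": 1}, {"rx": 0, "ry": 0, "dz": 0, "dx": 2, "dy": -18, "rz": -0.12, "claw": 1}, {"rx": 0, "ry": 0, "dz": 0, "dx": 4, "dy": -22, "rz": -0.12, "claw": 1}, {"rx": 0, "ry": 0, "dz": 0, "dx": 4, "dy": -22, "rz": -0.12, "claw": 1}, {"rx": 0, "ry": 0, "dz": -5, "dx": 3.2, "dy": -17.3, "rz": -0.092, "claw": 1}, {"rx": 0, "ry": 0, "dz": -15, "dx": 0, "dy": 0, "rz": 0, "claw": 1}, {"rx": 0, "ry": 0, "dz": -15, "dx": 0, "dy": 0, "rz": 0, "claw": 1}, {"rx": 0, "ry": 0, "dz": 0, "dx": 0, "dy": 0, "rz": 0, "claw": 1}, {"rx": 0, "ry": 0, "dz": 0, "dx": 0, "dy": 0, "rz": 0, "claw": 1}])

```text
time: 57.38
tool_pos: [0.4096, 0.2908, 0.025]
eef_rot: [3.141, -0.059, -0.001]
wrist_force: [0.0, 0.2, -0.8]
finger_gap: 0.0142
```

Run:
```python
from h import *
s=st(); grab("wrist","w32")
```

```text
t57.38 tcp(mm) [409.6 290.8  25. ] yawY -92.17 zax [-0.0003 -0.0002 -1.    ] F [ 0.02  0.25 -0.77] gap 14.2 q [ 0.46  0.57  1.83 -0.    0.75  2.07]
```

View pics/w32.png

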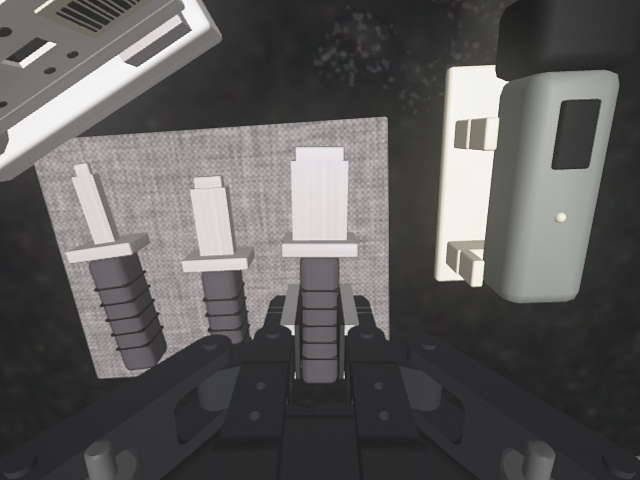

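Emit:
move_arm(motion=[{"rx": 0, "ry": 0, "dz": -12, "dx": 0, "dy": 0, "rz": 0, "claw": 1}, {"rx": 0, "ry": 0, "dz": -5, "dx": 0, "dy": 0, "rz": 0, "claw": 1}, {"rx": 0, "ry": 0, "dz": -1.8, "dx": 0, "dy": 0, "rz": 0, "claw": 1}, {"rx": 0, "ry": 0, "dz": -0.4, "dx": 0, "dy": 0, "rz": 0, "claw": 1}, {"rx": 0, "ry": 0, "dz": 0, "dx": 0, "dy": 0, "rz": 0, "claw": 1}, {"rx": 0, "ry": 0, "dz": 0, "dx": 0, "dy": 0, "rz": 0, "claw": 0.75}, {"rx": 0, "ry": 0, "dz": 0, "dx": 0, "dy": 0, "rz": 0, "claw": 0.68}, {"rx": 0, "ry": 0, "dz": 0, "dx": 0, "dy": 0, "rz": 0, "claw": 0.65}, {"rx": 0, "ry": 0, "dz": 0, "dx": 0, "dy": 0, "rz": 0, "claw": 0.65}, {"rx": 0, "ry": 0, "dz": 20, "dx": 0, "dy": 0, "rz": 0, "claw": 0.65}, {"rx": 0, "ry": 0, "dz": 35, "dx": 0, "dy": 0, "rz": 0, "claw": 0.65}, {"rx": 0, "ry": 0, "dz": 50, "dx": 0, "dy": 0, "rz": 0, "claw": 0.5}])

```text
time: 58.92
tool_pos: [0.409, 0.2899, 0.1111]
eef_rot: [3.139, -0.062, -0.004]
wrist_force: [0.1, 0.4, -0.7]
finger_gap: 0.0427
```

Run:
```python
from h import *
s=st(); grab("wrist","w33")
```

```text
t58.92 tcp(mm) [409.  289.9 111.1] yawY -92.25 zax [-0.0028 -0.0015 -1.    ] F [ 0.05  0.38 -0.66] gap 42.7 q [ 0.46  0.44  1.75 -0.    0.96  2.07]
```

View pics/w33.png

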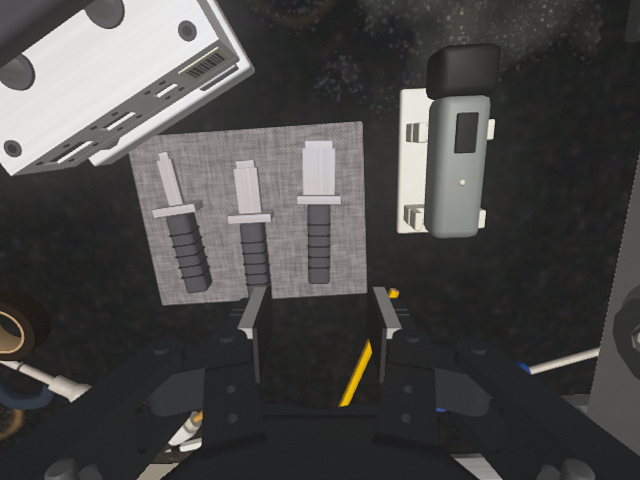

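Emit:
move_arm(motion=[{"rx": 0, "ry": 0, "dz": 30, "dx": 9.7, "dy": 9, "rz": 0.1736, "claw": 0.4}, {"rx": 0, "ry": 0, "dz": 30, "dx": 9.7, "dy": 9, "rz": 0.1736, "claw": 0.4}, {"rx": 0, "ry": 0, "dz": 30, "dx": 9.7, "dy": 9, "rz": 0.1736, "claw": 0.3}, {"rx": 0, "ry": 0, "dz": 0, "dx": 9.7, "dy": 9, "rz": 0.1736, "claw": 0.3}, {"rx": 0, "ry": 0, "dz": 0, "dx": 9.7, "dy": 9, "rz": 0.1736, "claw": 0.3}, {"rx": 0, "ry": 0, "dz": 0, "dx": 9.7, "dy": 9, "rz": 0.1736, "claw": 0.3}, {"rx": 0, "ry": 0, "dz": 0, "dx": 9.7, "dy": 9, "rz": 0.1736, "claw": 0.3}, {"rx": 0, "ry": 0, "dz": 0, "dx": 9.7, "dy": 9, "rz": 0.1736, "claw": 0.3}, {"rx": 0, "ry": 0, "dz": 0, "dx": 9.7, "dy": 9, "rz": 0.1736, "claw": 0.3}, {"rx": 0, "ry": 0, "dz": 0, "dx": 9.7, "dy": 9, "rz": 0.1736, "claw": 0.3}, {"rx": 0, "ry": 0, "dz": 0, "dx": 9.7, "dy": 9, "rz": 0.1736, "claw": 0.3}, {"rx": 0, "ry": 0, "dz": 0, "dx": 9.3, "dy": 9, "rz": 0.1736, "claw": 0.3}])

```text
time: 60.48
tool_pos: [0.526, 0.3986, 0.2005]
eef_rot: [-1.631, -2.685, 0.001]
wrist_force: [0.1, 0.2, 0.7]
finger_gap: 0.0599
```

Emit:
move_arm(motion=[{"rx": 0, "ry": 0, "dz": 0, "dx": 0, "dy": 0, "rz": 0, "claw": 0.3}, {"rx": 0, "ry": 0, "dz": 0, "dx": 0, "dy": 0, "rz": 0, "claw": 0.3}, {"rx": 0, "ry": 0, "dz": 0, "dx": 0, "dy": 0, "rz": 0, "claw": 0.3}])

```text
time: 60.85
tool_pos: [0.5255, 0.398, 0.2011]
eef_rot: [-1.641, -2.679, 0.0]
wrist_force: [-0.2, -0.3, 0.8]
finger_gap: 0.0598
```

Run:
```python
from h import *
import pickle
s=st();pickle.dump(cam("wrist"),open("w34.pkl","wb")); im=grab("wrist","w34"); show(im,"w34b",(240,140,420,330),4)
```

```text
t60.85 tcp(mm) [525.5 398.  201.1] yawY 27.01 zax [-0.0001 -0.0001 -1.    ] F [-0.17 -0.33  0.82] gap 59.8 q [ 0.53  0.62  1.16 -0.    1.37  0.06]
```

View pics/w34.png

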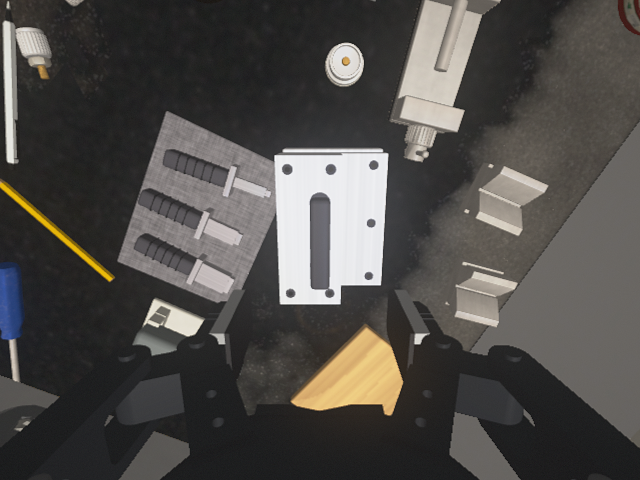

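Emit:
move_arm(motion=[{"rx": 0, "ry": 0, "dz": -40, "dx": 0, "dy": 0, "rz": 0, "claw": 0.3}, {"rx": 0, "ry": 0, "dz": -40, "dx": 0, "dy": 0, "rz": 0, "claw": 0.3}, {"rx": 0, "ry": 0, "dz": -22, "dx": 0, "dy": 0, "rz": 0, "claw": 0.4}, {"rx": 0, "ry": 0, "dz": -8.5, "dx": 0, "dy": 0, "rz": 0, "claw": 0.5}, {"rx": 0, "ry": 0, "dz": 0, "dx": 0, "dy": 0, "rz": 0, "claw": 0.65}, {"rx": 0, "ry": 0, "dz": 0, "dx": 0, "dy": 0, "rz": 0, "claw": 0.8}, {"rx": 0, "ry": 0, "dz": 0, "dx": 0, "dy": 0, "rz": 0, "claw": 1}, {"rx": 0, "ry": 0, "dz": 0, "dx": 0, "dy": 0, "rz": 0, "claw": 1}, {"rx": 0, "ry": 0, "dz": 0, "dx": 0, "dy": 0, "rz": 0, "claw": 1}, {"rx": 0, "ry": 0, "dz": 0, "dx": 0, "dy": 0, "rz": 0, "claw": 1}], newtons=110)

```text
time: 62.15
tool_pos: [0.5262, 0.3986, 0.0923]
eef_rot: [1.638, 2.679, 0.003]
wrist_force: [-1.3, -0.4, 6.7]
finger_gap: 0.0122
```

Run:
```python
from h import *
s=st();print(s['moment'])
```

```text
t62.15 tcp(mm) [526.2 398.6  92.3] yawY 27.12 zax [ 0.0019  0.0011 -1.    ] F [-1.34 -0.36  6.75] gap 12.2 q [0.53 0.71 1.29 0.   1.14 0.06]
[-0.2308  0.3769  0.0208]
```

Emit:
move_arm(motion=[{"rx": 0, "ry": 0, "dz": 4, "dx": 0, "dy": 0, "rz": 0, "claw": 1}, {"rx": 0, "ry": 0, "dz": 12, "dx": 0, "dy": 0, "rz": 0, "claw": 1}, {"rx": 0, "ry": 0, "dz": 25, "dx": 0, "dy": 0, "rz": 0, "claw": 1}, {"rx": 0, "ry": 0, "dz": 30, "dx": 0, "dy": 0, "rz": 0, "claw": 1}, {"rx": 0, "ry": 0, "dz": 10, "dx": 5.8, "dy": -9.9, "rz": -0.045, "claw": 1}, {"rx": 0, "ry": 0, "dz": 0, "dx": 17, "dy": -22, "rz": -0.09, "claw": 1}, {"rx": 0, "ry": 0, "dz": 0, "dx": 25, "dy": -32, "rz": -0.13, "claw": 1}, {"rx": 0, "ry": 0, "dz": 0, "dx": 30, "dy": -37, "rz": -0.14, "claw": 1}, {"rx": 0, "ry": 0, "dz": 0, "dx": 25, "dy": -34, "rz": -0.13, "claw": 1}, {"rx": 0, "ry": 0, "dz": 0, "dx": 16, "dy": -21, "rz": -0.09, "claw": 1}, {"rx": 0, "ry": 0, "dz": 0, "dx": 7, "dy": -9, "rz": -0.04, "claw": 1}, {"rx": 0, "ry": 0, "dz": 0, "dx": 0, "dy": 0, "rz": 0, "claw": 1}])

```text
time: 63.65
tool_pos: [0.6515, 0.2327, 0.1707]
eef_rot: [-2.424, -1.997, 0.002]
wrist_force: [-0.8, 0.0, -8.6]
finger_gap: 0.0118
```

Emit:
move_arm(motion=[{"rx": 0, "ry": 0, "dz": 0, "dx": 0, "dy": 0, "rz": 0, "claw": 1}, {"rx": 0, "ry": 0, "dz": 0, "dx": 0, "dy": 0, "rz": 0, "claw": 1}])

```text
time: 63.9
tool_pos: [0.6509, 0.2346, 0.1716]
eef_rot: [-2.422, -2.001, 0.0]
wrist_force: [0.2, -0.7, -8.8]
finger_gap: 0.0121
```

Run:
```python
from h import *
s=st();print(s['moment']); grab("side","s35",(190,130,390,280),4); grab("top","t35",(320,120,450,230),6)
```

```text
t63.90 tcp(mm) [650.9 234.6 171.6] yawY -10.87 zax [-0.0002  0.0002 -1.    ] F [ 0.17 -0.71 -8.78] gap 12.1 q [0.24 0.7  1.08 0.   1.36 0.42]
[ 0.0343  0.0181 -0.0436]
```

View pics/s35.png

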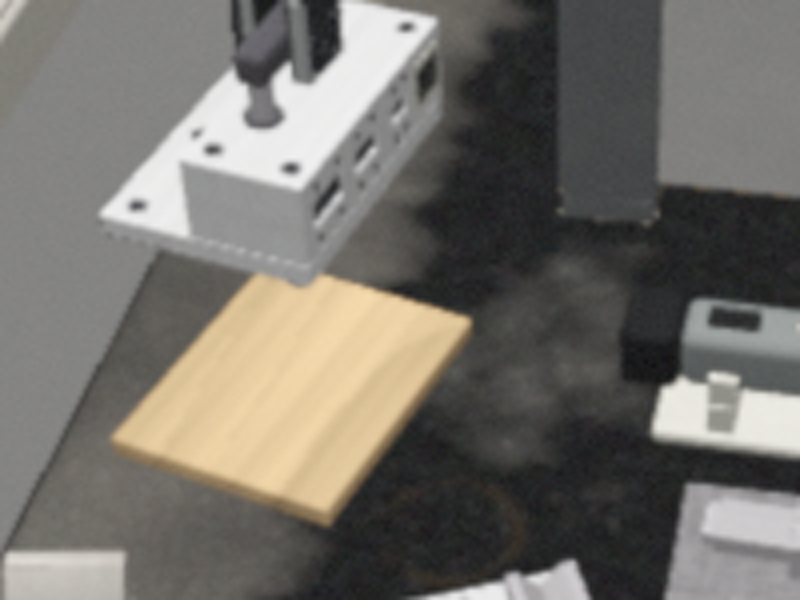

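View pics/t35.png

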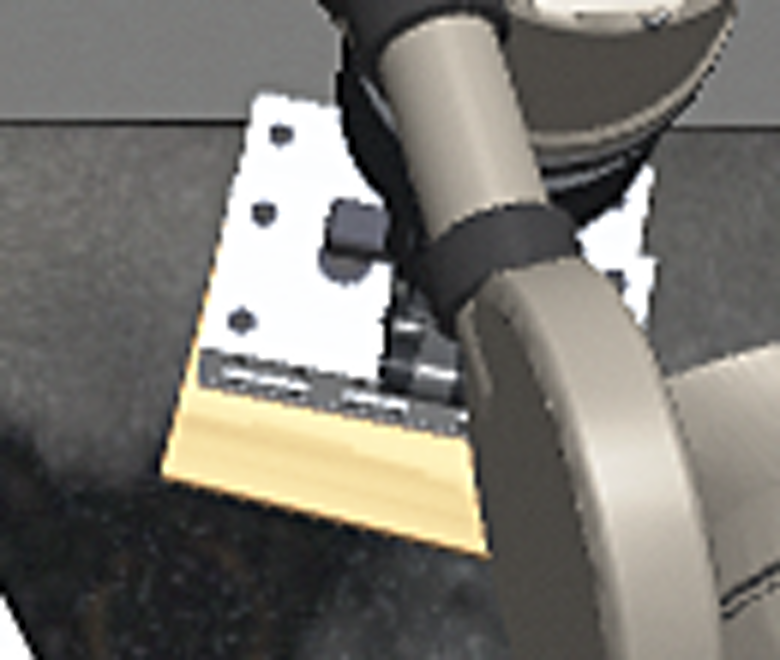

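Emit:
move_arm(motion=[{"rx": 0, "ry": 0, "dz": -15, "dx": 1, "dy": -0.8, "rz": 0, "claw": 1}, {"rx": 0, "ry": 0, "dz": -25, "dx": 0, "dy": 0, "rz": 0, "claw": 1}, {"rx": 0, "ry": 0, "dz": -25, "dx": 0, "dy": 0, "rz": 0, "claw": 1}, {"rx": 0, "ry": 0, "dz": -15, "dx": 0, "dy": 0, "rz": 0, "claw": 1}, {"rx": 0, "ry": 0, "dz": -7, "dx": 0, "dy": 0, "rz": 0, "claw": 1}, {"rx": 0, "ry": 0, "dz": -3, "dx": 0, "dy": 0, "rz": 0, "claw": 1}, {"rx": 0, "ry": 0, "dz": 0, "dx": 0, "dy": 0, "rz": 0, "claw": 1}, {"rx": 0, "ry": 0, "dz": 0, "dx": 0, "dy": 0, "rz": 0, "claw": 1}])

```text
time: 65.0
tool_pos: [0.6531, 0.2328, 0.0825]
eef_rot: [2.423, 1.998, 0.002]
wrist_force: [0.2, -0.5, -8.2]
finger_gap: 0.012
```

Run:
```python
from h import *
s=st();print(s['moment']); grab("side","s36",(190,150,350,270),5)
```

```text
t65.00 tcp(mm) [653.1 232.8  82.5] yawY -10.98 zax [ 0.0017  0.0003 -1.    ] F [ 0.21 -0.48 -8.19] gap 12.0 q [ 0.23  0.78  1.18 -0.    1.18  0.42]
[ 0.0121 -0.0814  0.0114]
```

View pics/s36.png

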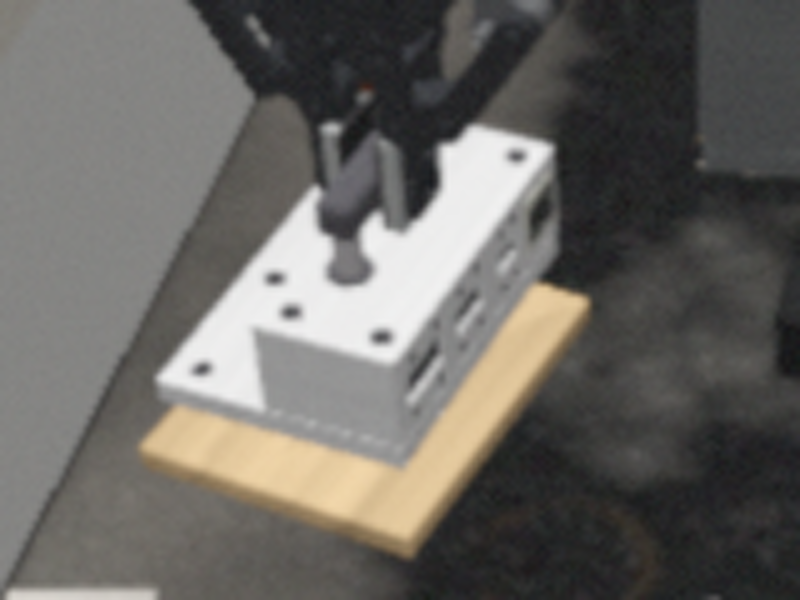

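Over the board. Lower the last millimetres, watching the weight transfer.

Emit:
move_arm(motion=[{"rx": 0, "ry": 0, "dz": -1.5, "dx": -1, "dy": 0, "rz": 0, "claw": 1}, {"rx": 0, "ry": 0, "dz": -1.2, "dx": 0, "dy": 0, "rz": 0, "claw": 1}, {"rx": 0, "ry": 0, "dz": 0, "dx": 0, "dy": 0, "rz": 0, "claw": 1}, {"rx": 0, "ry": 0, "dz": 0, "dx": 0, "dy": 0, "rz": 0, "claw": 1}])

```text
time: 65.55
tool_pos: [0.6515, 0.2327, 0.0791]
eef_rot: [2.424, 1.999, 0.0]
wrist_force: [-0.9, 0.5, -6.5]
finger_gap: 0.0117
```

Emit:
move_arm(motion=[{"rx": 0, "ry": 0, "dz": -0.6, "dx": 0, "dy": 0, "rz": 0, "claw": 1}, {"rx": 0, "ry": 0, "dz": 0, "dx": 0, "dy": 0, "rz": 0, "claw": 1}, {"rx": 0, "ry": 0, "dz": 0, "dx": 0, "dy": 0, "rz": 0, "claw": 1}])

```text
time: 65.92
tool_pos: [0.6516, 0.2328, 0.0788]
eef_rot: [2.424, 1.999, 0.001]
wrist_force: [-3.7, 1.1, -0.5]
finger_gap: 0.0119
```

Emit:
move_arm(motion=[{"rx": 0, "ry": 0, "dz": -0.2, "dx": 0, "dy": 0, "rz": 0, "claw": 1}, {"rx": 0, "ry": 0, "dz": 0, "dx": 0, "dy": 0, "rz": 0, "claw": 0.8}, {"rx": 0, "ry": 0, "dz": 0, "dx": 0, "dy": 0, "rz": 0, "claw": 0.65}, {"rx": 0, "ry": 0, "dz": 0, "dx": 0, "dy": 0, "rz": 0, "claw": 0.5}, {"rx": 0, "ry": 0, "dz": 0, "dx": 0, "dy": 0, "rz": 0, "claw": 0.4}, {"rx": 0, "ry": 0, "dz": 0, "dx": 0, "dy": 0, "rz": 0, "claw": 0.4}, {"rx": 0, "ry": 0, "dz": 25, "dx": 0, "dy": 0, "rz": 0, "claw": 0.4}, {"rx": 0, "ry": 0, "dz": 50, "dx": 0, "dy": 0, "rz": 0, "claw": 0.4}, {"rx": 0, "ry": 0, "dz": 50, "dx": 0, "dy": 0, "rz": 0, "claw": 0.2}, {"rx": 0, "ry": 0, "dz": 10, "dx": -50, "dy": 20, "rz": 0, "claw": 0}, {"rx": 0, "ry": 0, "dz": 0, "dx": -50, "dy": 20, "rz": 0, "claw": 0}, {"rx": 0, "ry": 0, "dz": 0, "dx": 0, "dy": 0, "rz": 0, "claw": 0}])

```text
time: 67.42
tool_pos: [0.5482, 0.2741, 0.2137]
eef_rot: [-2.42, -2.002, 0.001]
wrist_force: [-0.0, 0.1, 0.2]
finger_gap: 0.0853
```

Emit:
move_arm(motion=[{"rx": 0, "ry": 0, "dz": 0, "dx": -30, "dy": 40, "rz": 0, "claw": 0}, {"rx": 0, "ry": 0, "dz": 0, "dx": -30, "dy": 50, "rz": 0, "claw": 0}, {"rx": 0, "ry": 0, "dz": 0, "dx": -30, "dy": 50, "rz": 0, "claw": 0}, {"rx": 0, "ry": 0, "dz": 0, "dx": -20, "dy": 50, "rz": 0, "claw": 0}, {"rx": 0, "ry": 0, "dz": 0, "dx": 0, "dy": 0, "rz": 0, "claw": 0}, {"rx": 0, "ry": 0, "dz": 0, "dx": 0, "dy": 0, "rz": 0, "claw": 0}])

```text
time: 68.18
tool_pos: [0.4423, 0.4622, 0.2127]
eef_rot: [2.423, 1.998, -0.0]
wrist_force: [1.0, -0.2, 0.0]
finger_gap: 0.0855
```

Run:
```python
from h import *
s=st(); im=grab("side","s37"); show(im,"s37b",(200,150,330,260),6); im=grab("top","t37");show(im,"t37b",(220,130,440,340),3.5)
```

```text
t68.17 tcp(mm) [442.3 462.2 212.7] yawY -10.98 zax [ 0.0003 -0.0007 -1.    ] F [ 0.97 -0.17  0.  ] gap 85.5 q [ 0.69  0.57  1.21 -0.    1.37  0.88]
```

View pics/s37.png

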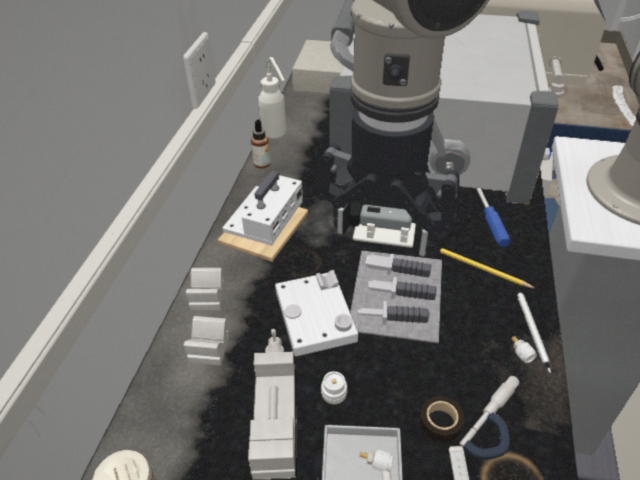

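View pics/s37b.png

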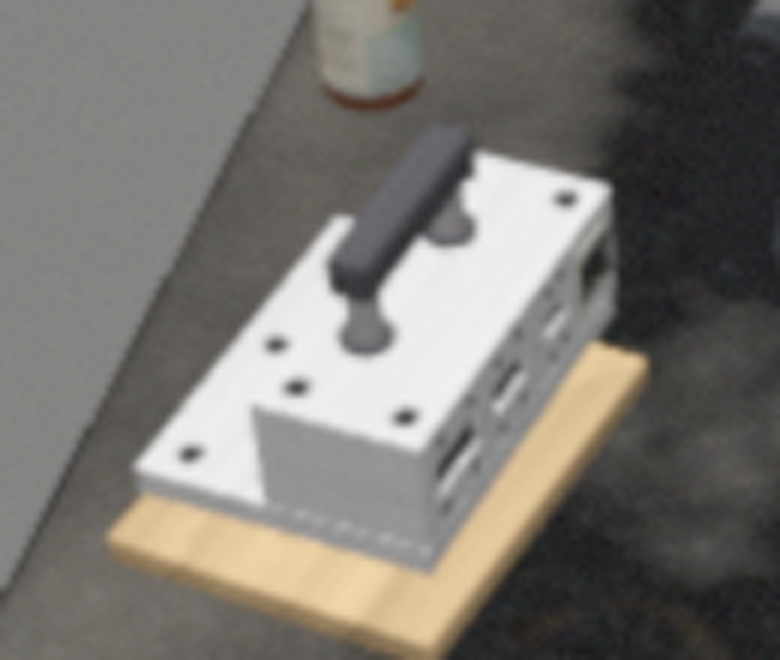

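View pics/t37.png

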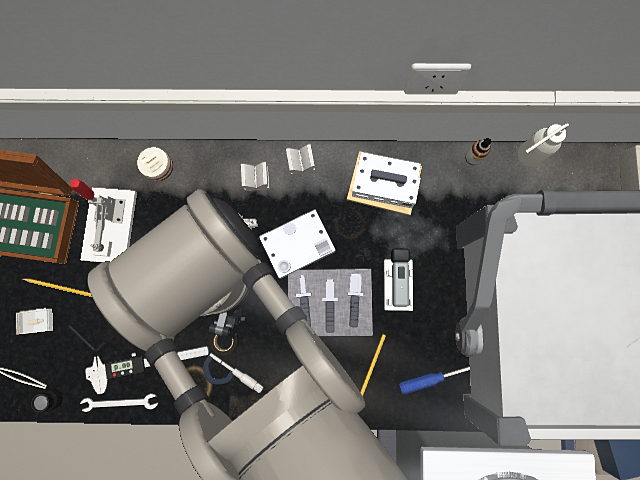

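Run:
```python
from h import *
print(ctrl.hand_in()); st()
```

```text
the job is handed in; nothing more can be done
None
the job is handed in; nothing more can be done
```

The whole job was carried out in the order asked and handed in at about 68 s of the 210 s allowed.

- **Seating:** I set the block on the kinematic base. The fingers let go at the height expected for a seated block, and the wrist picture showed it in place, with any tilt within measuring error.
- **Label:** I held the scanner still and square, about 100 mm in front, for about 2.5 s, then laid it back in its cradle. The arm gives no reading signal, so I could not check that the code was actually read.
- **Gauges:** All three were present. I slid the small, middle and large gauges in turn into their ports until the collar met the face. Contact showed as a jump in the measured moment and the arm stopping.
- **Pauses:** Each pause lasted a little over a second, with about 3 to 5 N measured at the end. The small gauge came closest to the 5 N limit, at about 4.8 N. I saw no shift of the block in the pictures after each gauge.
- **Afterwards:** Each gauge lies flat on the mat where I found it. The block stands on its board, turned about 2° from its original angle and still within the edges.

The last pictures show the load where it stood at the start and the gripper clear of everything. No check failed. The overhead and side cameras disagreed with the wrist camera by 1 to 2 mm, within the stated calibration. I went by the wrist camera, which matched the arm better.

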